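Load the battery packs, lock the cover and start the power unit

ROBOT

A 6-joint arm with a two-finger parallel gripper is mounted at the origin on the work surface. World frame = base frame: x ahead of the robot, y to its left, z up, the work surface at z = 0. Lengths are in m, angles in degrees, forces in N, time in s.
With the tool pointing down it reaches from about 0.375 to 0.9 m from the base axis. Payload 3.1 kg.
Tool frame: the origin (TCP) lies where the fingers leave the gripper's body, on its centre line; the fingertips stand bot.tips_ahead ahead of it and the grasp point (between the pads) lies 51 mm ahead of it (bot.tips_ahead is the distance from the TCP to the fingertips, in m); z points along the fingers, x is the direction in which the jaws open and shut, and the axes are right-handed (so a half turn about z gives the same grasp; the last joint's range is limited). The gripper opens to 87 mm and grips with 3 to 60 N. Pads are 19 mm wide; open, the fingers measure 117 mm over their backs; the gripper's body (75 mm by 190 mm) begins 51 mm behind the grasp point.
Start: joints at [64.486, 30.224, 82.088, -0, 67.689, -10.227], TCP at [0.165, 0.603, 0.292] pointing down, gripper open.
Joint ranges: [-176.69, 176.69], [-43.24, 126.21], [12.49, 139.97], [-82, 262], [0, 151.66], [-163.58, 163.58]. Speed limits (degrees/s): [159.86, 159.86, 180, 180, 180, 180].

INTERFACE

Orientations are given as a 3x3 rotation matrix whose columns are the frame's x, y, z axes.
In Python, from rig import bot, vision, nets gives the robot as it stands.
- The arm moves only by the tool play_rows, never from a script. Its argument "series" is a list of rows, each an object of numbers: "tx", "ty", "tz": the shift along the world's x, y, z as a fraction of full scale; "turn": the turn about the world's z as a fraction of full scale. A call has 1 to 10 rows; each row shifts and turns the commanded pose from where the row before left it; what a row does not reach is not made up. Full scale, the value 1, is 0.8 m for a shift and 60 degrees for a turn. A row lasts 1/10 s, in which the tool goes at most 50 mm and 8.59 degrees, less where a joint would pass 70% of its speed; a pose out of reach is approached as far as the arm can. A call with a number of a shift or a turn outside -1 to 1 is refused whole. A call with a gripper value outside its range is refused whole. "gripper" is the opening, from 0 (shut) to 1 (fully open), set as the call begins (left out, the last holds). The fingers move at their own pace and stop on an object; the grip force is fixed at half the most. Time passes only in rows, so rows that do not move let the fingers close. It gives the time, the measured TCP pose, the force and the opening at its end, in the units of the state.
- bot.read_state(): the state, without advancing time (a new reading comes with each control period).
- vision.capture(name): name is "side" or "top"; returns a dict with "pixels" (400x640x3 uint8, blue, green, red), "fx", "fy", "cx", "cy" (pixels), "D" ([k1, k2, p1, p2, k3] as OpenCV has them; the pictures are not rectified), "extrinsics" (4x4, takes a point from camera to world coordinates). Camera axes: x right, y down, z forward; pixel columns grow to the right and rows downward; lengths in m; the calibration is good to about 2 mm. A picture is of the moment at which its call begins. There is no depth.
- bot.hand_in(): hands the job in, once; it reports no verdict.
Trained networks look in a picture, given as the dict that the camera call returned (one of the last four; its "shot" number tells which), for a name from the list of things; names that differ only in an ending like _2 or _b are one class to them, and where a whole thing is asked for, a point or a joint stands for the part that bears it (a point fixed in the world has none). Each returns a list of dicts, best first, with "confidence" (0 to 1); they miss things now and then, are a little off and sometimes report something else, mostly with a low value. They report only what shows in the picture. A call takes as long as a camera call. They do not tell look-alikes from the thing itself.
- nets.look_for(picture, query): "at" ([column, row] as shares, 0 to 1, of the picture: columns of its width, rows of its height, amid what is visible of it).
- nets.masks_of(picture, query): "region" (400x640 bool, what is visible of it) and "at" ([column, row] as shares, 0 to 1, of the picture: columns of its width, rows of its height, amid what is visible of it).
The state is a dict: "time_s": time; "joint_positions": joint angles; "qvel": joint speeds; "tau": joint torques, N m; "position": TCP position; "tcp_rot": TCP orientation; "force": force on the tool from outside, world axes, zero at the start; "moment": the same for the moment, N m; "opening": opening from 0.0 (shut) to 1.0 (fully open).
Only numpy, scipy, OpenCV 4.12 (cv2) and the standard library are available. Lean on these libraries where they do the work, as an engineer would, in place of code of your own. Each camera call takes 0.05 s, during which the arm holds its last target.

TASK

Put the bench power unit back into service: load every battery pack lying on the bench fully home into a bay of its own, brass contacts facing the bay's brass springs, then set the cover flat on the case and lock both quarter-turn fasteners (line each wing up with its slot, push it in, turn it clockwise to its stop). Only when both are locked press the keys down fully, one at a time and letting each come up again: the round one, then the square one, then the long one. Leave the solder reel and the flux bottle where they are.

Things in the scene. Friction and masses are not known exactly. Their poses are not given: they have to be found in the camera images.
- unit: bench power unit: grey case 200 x 290 x 85 mm high, fixed; origin under its centre, x to its back, y to its left, z up. Along the near (-x) side of its top are three keys; behind them an open battery well with three bays side by side along y. Left and right of the well a 5 mm steel plate, level with the top, has a fastener slot, 34 mm long along x and 14 mm wide (hidden once the cover is on)
- well_mouth (a point): centre of the well's mouth, 30 mm towards the unit's +x from its origin, level with the case's top (85 mm up); axes as the unit's. Mouth 104 (x) x 184 mm (y), floor 75 mm below, 20 mm high ribs between the bays. The two fastener slots are centred 115 mm to the left and right (+-y) of this point
- bay1 (a point): right battery bay: where the centre of a fully seated pack lies, 42 mm over the bench. The pack lies along the unit's x, its contact end towards the two upright brass springs on the near (-x) wall of the bay; 3 mm play at each side, 7 mm at each end; axes as the unit's
- bay2 (a point): middle battery bay: where the centre of a fully seated pack lies, 42 mm over the bench. The pack lies along the unit's x, its contact end towards the two upright brass springs on the near (-x) wall of the bay; 3 mm play at each side, 7 mm at each end; axes as the unit's
- bay3 (a point): left battery bay: where the centre of a fully seated pack lies, 42 mm over the bench. The pack lies along the unit's x, its contact end towards the two upright brass springs on the near (-x) wall of the bay; 3 mm play at each side, 7 mm at each end; axes as the unit's
- pack1_centre (a point): battery pack (may be absent), all alike: dark block 90 (x) x 42 (y) x 40 mm, a grip fin 52 (x) x 12 (y) x 24 mm on its top's middle; 64 mm high, 0.2 to 0.4 kg. This point is 32 mm over its underside: the fin's foot is 8 mm above it, its top 32 mm. x runs away from the contact end (two brass strips on the -x end, seen on the top edge too), z up
- pack2_centre (a point): battery pack (may be absent), all alike: dark block 90 (x) x 42 (y) x 40 mm, a grip fin 52 (x) x 12 (y) x 24 mm on its top's middle; 64 mm high, 0.2 to 0.4 kg. This point is 32 mm over its underside: the fin's foot is 8 mm above it, its top 32 mm. x runs away from the contact end (two brass strips on the -x end, seen on the top edge too), z up
- pack3_centre (a point): battery pack (may be absent), all alike: dark block 90 (x) x 42 (y) x 40 mm, a grip fin 52 (x) x 12 (y) x 24 mm on its top's middle; 64 mm high, 0.2 to 0.4 kg. This point is 32 mm over its underside: the fin's foot is 8 mm above it, its top 32 mm. x runs away from the contact end (two brass strips on the -x end, seen on the top edge too), z up
- cover_grip (a point): middle of the handle bar (90 y x 14 x 14 mm, 29 mm free under it) of the cover, an aluminium plate 128 (x) x 276 (y) x 5 mm, 0.45 kg; 41 mm above its underside. Four round-ended legs, 13 mm thick, 16 mm long, at x +-44, y +-84 mm below it stand on the bench or fit into the well's corners with 1.5 mm play. Seated: this point 126 mm up over the well's centre; either end may be left
- stud_left_wing (a point): centre of the wing (40 mm long on its x, 12 thick, 22 high) of the captive stud at the cover's +y end, 115 mm from the handle; when up, 46.5 mm above the plate's underside; a 31 mm flange begins 11 mm below. Its cross bar, 28 x 8 x 6 mm, parallel to the wing, is hidden in the cover. Black lines on the cover before and behind it run along the cover's x, the slot's line
- stud_left (a joint): how far that stud is pushed in, m: 0 up (spring, 2 N), 0.015 fully in (7 N). On the seated cover it goes in only with the wing within some 10 degrees of the slot's line. Fully in, then turned a quarter turn CLOCKWISE from above to its stop, it stays at about 0.012 when released; unturned it springs up. Anticlockwise is blocked after 20 degrees
- stud_left_turn (a joint): turn of that wing about the cover's z, rad, anticlockwise from above positive; 0 (or +-3.14): wing along the cover's x, the slot's line. It turns freely while up (friction 0.04 N m) and stays where left
- stud_right_wing (a point): centre of the wing (40 mm long on its x, 12 thick, 22 high) of the captive stud at the cover's -y end, 115 mm from the handle; when up, 46.5 mm above the plate's underside; a 31 mm flange begins 11 mm below. Its cross bar, 28 x 8 x 6 mm, parallel to the wing, is hidden in the cover. Black lines on the cover before and behind it run along the cover's x, the slot's line
- stud_right (a joint): how far that stud is pushed in, m: 0 up (spring, 2 N), 0.015 fully in (7 N). On the seated cover it goes in only with the wing within some 10 degrees of the slot's line. Fully in, then turned a quarter turn CLOCKWISE from above to its stop, it stays at about 0.012 when released; unturned it springs up. Anticlockwise is blocked after 20 degrees
- stud_right_turn (a joint): turn of that wing about the cover's z, rad, anticlockwise from above positive; 0 (or +-3.14): wing along the cover's x, the slot's line. It turns freely while up (friction 0.04 N m) and stays where left
- key_round_top (a point): centre of the top face of the round key, 24 mm across, the left one: power; it stands 10 mm above the unit's top, 95 mm over the bench
- key_round (a joint): how far that key is pressed, m: 0 up, 0.006 fully down at 5 N (starts to move at 1.5 N); it springs back. It counts as pressed from 0.004
- key_square_top (a point): centre of the top face of the square key, 24 x 24 mm, the middle one: self-test; it stands 10 mm above the unit's top, 95 mm over the bench
- key_square (a joint): how far that key is pressed, m: 0 up, 0.006 fully down at 5 N (starts to move at 1.5 N); it springs back. It counts as pressed from 0.004
- key_long_top (a point): centre of the top face of the long key, 22 (x) x 56 mm (y), the right one: output; it stands 10 mm above the unit's top, 95 mm over the bench
- key_long (a joint): how far that key is pressed, m: 0 up, 0.006 fully down at 5 N (starts to move at 1.5 N); it springs back. It counts as pressed from 0.004
- solder_reel: bystander: white solder reel, 60 mm across, 40 mm high, origin under its centre
- flux_bottle: bystander: clear flux bottle with a steel cap, 52 mm across, 105 mm high, origin under its centre
Not all that is in view belongs to the job. What is shaped like the part that bears pack3_centre but purple or red is not meant.

How it is judged:
By the outcome, as a careful person would: the job done as asked, in the order asked, and still so for the second after the job is handed in, with the robot touching nothing.
Of pack1, pack2, pack3 only 2 to 3 are there at a start; the rules pass over those that are not, and their reading is None.
At some moment in a run one of pack1, pack2, pack3 may be knocked a few centimetres aside while the robot is not near it.
It also fails if it takes over 210 s, if anything falls off the work surface, if the arm or the gripper's body presses on something with over 40 N, if the wrist force passes 120 N, or if a joint passes its speed limit or range.

## Working session

There is one attempt and no reset: what is moved stays moved. The work goes in short steps, Python scripts to look and compute and a tool call to move; the robot and the scene stay as the last step left them, time stands still between calls to the robot, and variables do not carry over. Pictures are saved under pics/ and viewed, and the job is handed in when it is done.

Besides the shell and the picture viewer there is one more tool, called after "Emit:" as name([rows], argument=value, ...), one row to a line, values as JSON. play_rows: Moves the arm, as the interface text tells. Shift numbers are shares of 0.8 m and turn numbers shares of 60 degrees, none past 1 either way. Its arguments: {"type":"object","properties":{"series":{"type":"array"},"gripper":{"type":"number"}},"required":["series"]}

```bash
ls; mkdir -p pics; python3 - <<'E'
from rig import bot, vision, nets
import cv2
s=bot.read_state(); print(s); print(bot.tips_ahead)
for n in("top","side"):
    p=vision.capture(n); cv2.imwrite(f"pics/a_{n}.png",p["pixels"]); print(n,p["fx"],p["cx"],p["cy"],p["D"],p["extrinsics"])
E
```

```text
pics
{'time_s': 0.0, 'joint_positions': array([ 6.44891561e+01,  3.02773572e+01,  8.21566263e+01,  2.33042208e-04,
        6.76892257e+01, -1.02271755e+01]), 'qvel': array([ 0.03029934, -0.09100017,  0.06652242,  0.03284691,  0.0956472 ,
        0.04677171]), 'tau': array([ 8.24561648e-04, -4.40031159e+01, -1.76597840e+01,  6.32902980e-02,
        5.83419576e-02, -1.49082571e-04]), 'position': array([0.16446153, 0.60236577, 0.2912874 ]), 'tcp_rot': array([[ 2.63598612e-01,  9.64632006e-01, -9.29536027e-04],
       [ 9.64630134e-01, -2.63599969e-01, -1.93912699e-03],
       [-2.11556962e-03, -3.85507280e-04, -9.99997688e-01]]), 'force': array([ 0.43282778,  0.84270632, -0.02679885]), 'moment': array([-0.08033807,  0.02543799,  0.02240406]), 'opening': 0.9994765926728194}
0.0697
top 475.0004589337747 324.54122519246806 197.7669735742885 [-0.09296208  0.          0.          0.          0.        ] [[-0.01679702 -0.99223333  0.1232513   0.32323603]
 [-0.99983251  0.01577258 -0.00928287  0.11976225]
 [ 0.00726678 -0.12338658 -0.99233207  1.7622012 ]
 [ 0.          0.          0.          1.        ]]
side 414.7920399206642 319.237850133351 206.56989470499724 [0.00145251 0.         0.         0.         0.        ] [[ 0.99922217 -0.03233972  0.02256563  0.50471204]
 [-0.03810283 -0.64434248  0.76378723 -1.16682156]
 [-0.01016067 -0.76405295 -0.64507353  1.15252615]
 [ 0.          0.          0.          1.        ]]
```

View pics/a_top.png

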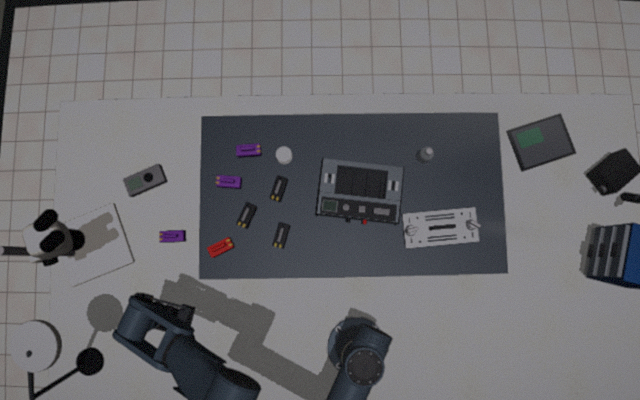

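View pics/a_side.png

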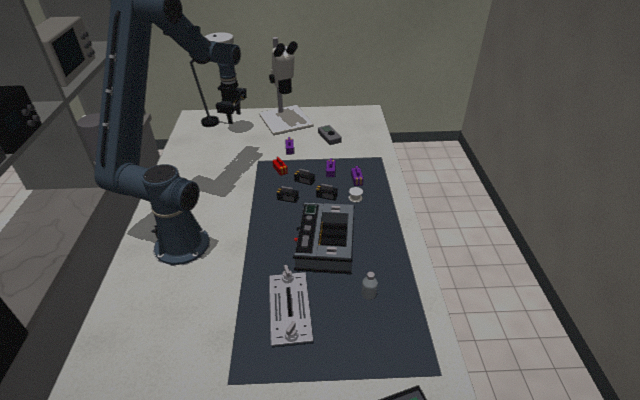

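```bash
cat > h.py <<'E'
import numpy as np, cv2
from rig import bot, vision, nets
def K(p): return np.array([[p["fx"],0,p["cx"]],[0,p["fy"],p["cy"]],[0,0,1.]])
def proj(p,X):
    X=np.atleast_2d(X).astype(float); T=np.linalg.inv(p["extrinsics"])
    r,_=cv2.Rodrigues(T[:3,:3]); uv,_=cv2.projectPoints(X,r,T[:3,3],K(p),np.array(p["D"],float)); return uv[:,0]
def ray(p,uv,z):
    uv=np.atleast_2d(uv).astype(float)
    n=cv2.undistortPoints(uv[:,None],K(p),np.array(p["D"],float))[:,0]
    E=p["extrinsics"]; d=np.c_[n,np.ones(len(n))]@E[:3,:3].T; o=E[:3,3]
    return o+d*((z-o[2])/d[:,2])[:,None]
def crop(p,name,c,r,w,h,k):
    im=p["pixels"][r:r+h,c:c+w]; im=cv2.resize(im,None,fx=k,fy=k,interpolation=cv2.INTER_CUBIC)
    im=cv2.convertScaleAbs(im,alpha=1.6,beta=10); cv2.imwrite("pics/"+name,im)
def cap(n):
    p=vision.capture(n); return p
def yaw2R(deg):
    a=np.radians(deg);return np.array([[np.cos(a),-np.sin(a),0],[np.sin(a),np.cos(a),0],[0,0,1]])
E
python3 - <<'E'
from h import *
t=cap("top"); s=cap("side")
np.save("t0.npy",t,allow_pickle=True);np.save("s0.npy",s,allow_pickle=True)
crop(t,"b_t1.png",200,130,125,130,6); crop(t,"b_t2.png",305,140,185,120,4); crop(s,"b_s1.png",240,150,140,130,5); crop(s,"b_s2.png",240,250,100,100,5)
for q in ["unit","pack1_centre","cover_grip","stud_left_wing","key_round_top","solder_reel","flux_bottle"]:
    for p,n in((t,"t"),(s,"s")):
        print(q,n,[(round(d["confidence"],2),np.round(np.array(d["at"])*[640,400],1)) for d in nets.look_for(p,q)])
E
```

```text
unit t [(0.6, array([359.6, 193.9])), (0.19, array([425.4, 156.2]))]
unit s [(0.9, array([324.3, 241.1])), (0.33, array([308.4, 239.7]))]
pack1_centre t [(0.57, array([280. , 232.7]))]
pack1_centre s [(0.68, array([289., 193.])), (0.52, array([292.5, 331.5]))]
cover_grip t [(0.87, array([439.4, 225.4]))]
cover_grip s [(0.93, array([287.8, 308.9]))]
stud_left_wing t [(0.26, array([360.9, 208.2])), (0.21, array([283.2, 153. ]))]
stud_left_wing s [(0.73, array([325.5, 240.8])), (0.45, array([293.1, 328.5]))]
key_round_top t []
key_round_top s []
solder_reel t [(0.49, array([282.6, 152.6]))]
solder_reel s [(0.56, array([356.2, 193.5])), (0.21, array([327.5, 240.3]))]
flux_bottle t [(0.57, array([427.2, 156.6]))]
flux_bottle s [(0.73, array([368. , 285.8]))]
```

View pics/b_t1.png

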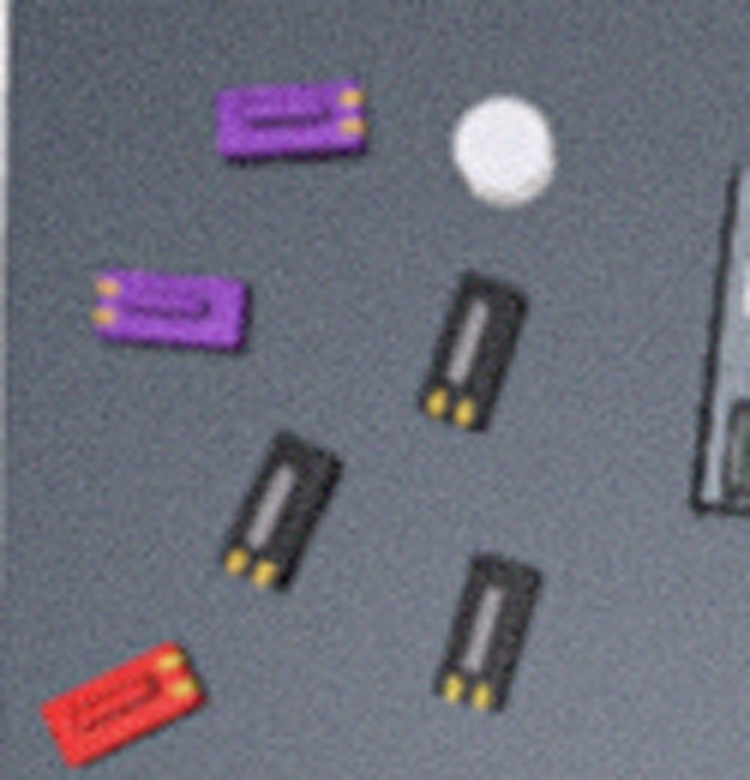

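View pics/b_t2.png

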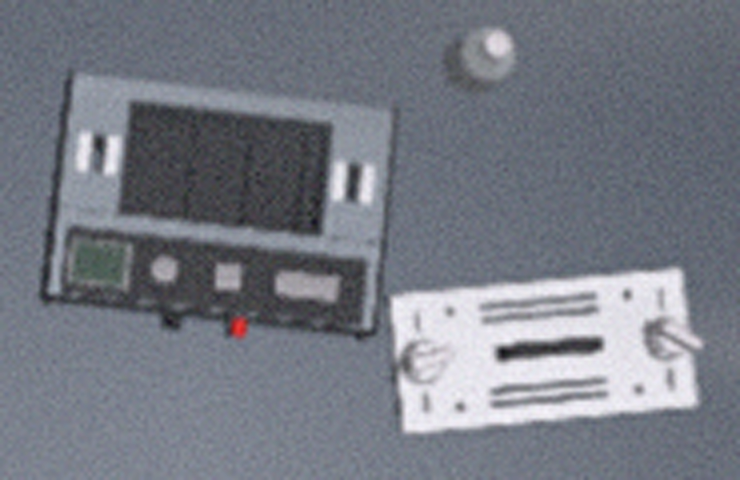

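View pics/b_s1.png

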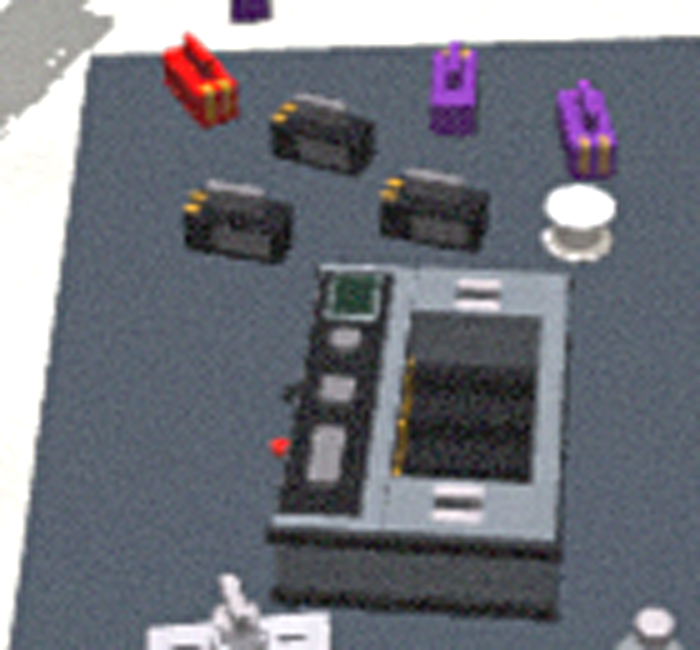

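View pics/b_s2.png

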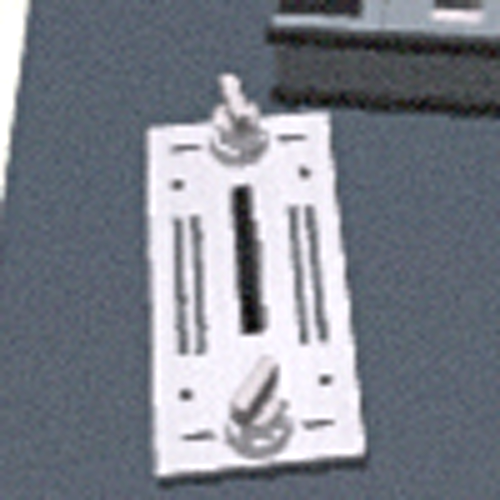

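```bash
cat > fit.py <<'E'
from h import *
from scipy.optimize import least_squares
from scipy.ndimage import map_coordinates
def rect(cx,cy,lx,ly,z,tag=None):
    c=[(cx-lx/2,cy-ly/2,z),(cx+lx/2,cy-ly/2,z),(cx+lx/2,cy+ly/2,z),(cx-lx/2,cy+ly/2,z)]
    return [(c[i],c[(i+1)%4]) for i in range(4)]
UNIT=rect(0,0,.2,.29,.085)+rect(.03,0,.104,.184,.085)
PACK=rect(0,0,.09,.042,.040)
FIN=rect(0,0,.052,.012,.064)
COVER=rect(0,0,.128,.276,.021)
def samp(segs,n=25):
    P=[];Q=[]
    for a,b in segs:
        a=np.array(a);b=np.array(b)
        for t in np.linspace(.06,.94,n): P.append(a+t*(b-a));Q.append(b-a)
    return np.array(P),np.array(Q)
def world(P,x,y,yaw,z=0): return P@yaw2R(yaw).T+[x,y,z]
def rapid(pics,segs,x0,search=3.0,iters=15,z=0,verbose=True,use=None,sg=None):
    """pics list; fit x,y,yaw(deg)."""
    P,Q=samp(segs); x0=np.array(x0,float)
    gs=[cv2.GaussianBlur(p["pixels"].astype(np.float32),(0,0),sg or .8) for p in pics]
    L=np.arange(-search,search+.01,.25)
    for it in range(iters):
        rows=[];res=[]
        sr=search if it<5 else max(1.2,search/2)
        Lc=L[np.abs(L)<=sr+.01]
        for k,(p,g) in enumerate(zip(pics,gs)):
            def pr(v): return proj(p,world(P,v[0],v[1],v[2],z))
            uv=pr(x0); uv2=proj(p,world(P+Q*.02,*x0,z))
            t=uv2-uv; t/=np.linalg.norm(t,axis=1)[:,None]; n=np.c_[-t[:,1],t[:,0]]
            pts=uv[:,None]+Lc[None,:,None]*n[:,None]
            prof=np.stack([map_coordinates(g[:,:,c],[pts[...,1],pts[...,0]],order=1) for c in range(3)],-1)
            gr=np.linalg.norm(np.gradient(prof,axis=1),axis=-1)
            w=gr**2*np.exp(-(Lc/sr)**2); 
            i=w.argmax(1); m=gr[np.arange(len(i)),i]
            # centroid around peak
            d=np.zeros(len(i))
            for j in range(len(i)):
                a=max(0,i[j]-3);b=i[j]+4; d[j]=(gr[j,a:b]**2*Lc[a:b]).sum()/(gr[j,a:b]**2).sum()
            J=np.zeros((len(d),3))
            for a,e in enumerate((1e-4,1e-4,.05)):
                v=x0.copy();v[a]+=e; J[:,a]=((pr(v)-uv)*n).sum(1)/e
            ok=m>2.0
            if use is not None: ok&=use[k][np.repeat(np.arange(len(segs)),25)]
            rows.append(J[ok]);res.append(d[ok])
        J=np.vstack(rows);r=np.concatenate(res)
        w=1/(1+(r/.5)**2); 
        dx=np.linalg.lstsq(J*w[:,None],r*w,rcond=None)[0]; x0=x0+dx
    if verbose: print(np.round(x0,4),"med|r|",[round(float(np.median(np.abs(q))),3) for q in res],"mean r",[round(float(q.mean()),3) for q in res])
    return x0
def overlay(p,sets,name,c,r,w,h,k):
    im=cv2.resize(p["pixels"][r:r+h,c:c+w],None,fx=k,fy=k,interpolation=cv2.INTER_CUBIC); im=cv2.convertScaleAbs(im,alpha=1.6,beta=10)
    for segs,x in sets:
        z=x[3] if len(x)>3 else 0
        for a,b in segs:
            uv=proj(p,world(np.array([a,b]),x[0],x[1],x[2],z)); uv=(uv-[c,r]+.5)*k-.5
            cv2.line(im,*[tuple(int(v) for v in np.round(q)) for q in uv],(0,255,0),1)
    cv2.imwrite("pics/"+name,im)
E
python3 - <<'E'
from fit import *
t=np.load("t0.npy",allow_pickle=True).item();s=np.load("s0.npy",allow_pickle=True).item()
u=np.array([(322.5,158),(404.5,167),(398.8,223.3),(316.8,214.3)]); w=ray(t,u,.085);print(np.round(w,3)); c=w.mean(0)
d=w[0]-w[1]; yaw=np.degrees(np.arctan2(-d[0],d[1]));print(c,yaw)
U={}
for nm,ps in(("t",[t]),("s",[s]),("both",[t,s])):
    print(nm,end=" ");U[nm]=rapid(ps,UNIT,[c[0],c[1],yaw])
k=np.array([(395,295),(683,268),(697,405),(405,432)])/4+[305,140]; w=ray(t,k,.021);c=w.mean(0);d=w[0]-w[1]; yaw=np.degrees(np.arctan2(-d[0],d[1]));print(c,yaw)
C={}
for nm,ps in(("t",[t]),("s",[s]),("both",[t,s])):
    print(nm,end=" ");C[nm]=rapid(ps,COVER,[c[0],c[1],yaw])
packs=[((475,350),(435,405),(480,340)),((283,510),0,0),((490,630),0,0)]
Pk=[]
for i,((a,b),_,_) in enumerate(packs):
    q=ray(t,[(a/6+200,b/6+130)],.04)[0]
    print(i,q)
    for nm,ps in(("t",[t]),("s",[s]),("both",[t,s])):
        print(nm,"fin",end=" ");x=rapid(ps,FIN,[q[0],q[1],-18 if i<2 else -12],2.0)
    for nm,ps in(("t",[t]),("s",[s]),("both",[t,s])):
        print(nm,"body",end=" ");x=rapid(ps,PACK,[q[0],q[1],-18 if i<2 else -12],2.0)
    x=rapid([t,s],PACK+FIN,[q[0],q[1],-18 if i<2 else -12],2.0)
    Pk.append(x)
sets=[(UNIT,U["both"]),(COVER,C["both"])]+[(PACK+FIN,x) for x in Pk]
overlay(t,sets,"c_t1.png",200,130,125,130,6);overlay(t,sets,"c_t2.png",305,140,185,120,4);overlay(s,sets,"c_s1.png",240,150,140,200,4)
E
```

```text
[[ 0.676  0.109  0.085]
 [ 0.639 -0.186  0.085]
 [ 0.436 -0.158  0.085]
 [ 0.473  0.132  0.085]]
[ 0.55588606 -0.0255417   0.085     ] -7.18641150136115
t [ 0.558  -0.0233 -7.4451] med|r| [0.187] mean r [0.072]
s [ 0.5599 -0.0273 -7.274 ] med|r| [0.132] mean r [-0.128]
both [ 0.559  -0.0244 -7.5662] med|r| [0.221, 0.273] mean r [0.008, -0.084]
[ 0.42218614 -0.32674382  0.021     ] 4.304930569587505
t [ 0.4233 -0.3236  4.0527] med|r| [0.072] mean r [-0.011]
s [ 0.426  -0.3269  4.2425] med|r| [0.1] mean r [0.044]
both [ 0.425  -0.3254  4.3291] med|r| [0.352, 0.233] mean r [0.046, 0.059]
0 [0.57460254 0.2692768  0.04      ]
t fin [  0.5782   0.2728 -19.5659] med|r| [0.08] mean r [-0.147]
s fin [  0.5784   0.2672 -22.33  ] med|r| [0.208] mean r [0.117]
both fin [  0.579    0.272  -20.1703] med|r| [0.148, 0.461] mean r [-0.132, 0.081]
t body [  0.5754   0.2695 -18.4601] med|r| [0.296] mean r [0.171]
s body [  0.5818   0.2674 -19.6133] med|r| [0.412] mean r [0.244]
both body [  0.5763   0.2693 -18.7297] med|r| [0.281, 0.476] mean r [0.176, 0.128]
[  0.5778   0.2707 -18.3935] med|r| [0.387,
[... 402 characters left out ...]
r [0.207]
both body [  0.4786   0.3859 -24.689 ] med|r| [0.202, 0.476] mean r [-0.126, 0.114]
[  0.4802   0.3887 -22.7096] med|r| [0.407, 0.369] mean r [0.04, 0.05]
2 [0.40377345 0.26116017 0.04      ]
t fin [  0.4051   0.265  -17.6347] med|r| [0.125] mean r [-0.16]
s fin [  0.4061   0.2594 -21.0313] med|r| [0.228] mean r [0.093]
both fin [  0.406    0.2641 -17.9331] med|r| [0.213, 0.492] mean r [-0.148, 0.075]
t body [  0.4042   0.2626 -16.0345] med|r| [0.216] mean r [0.152]
s body [  0.4068   0.258  -23.5534] med|r| [0.299] mean r [0.14]
both body [  0.4047   0.2618 -17.1216] med|r| [0.092, 0.433] mean r [0.149, 0.008]
[  0.4054   0.2633 -16.5322] med|r| [0.261, 0.428] mean r [0.02, 0.026]
```

View pics/c_t1.png

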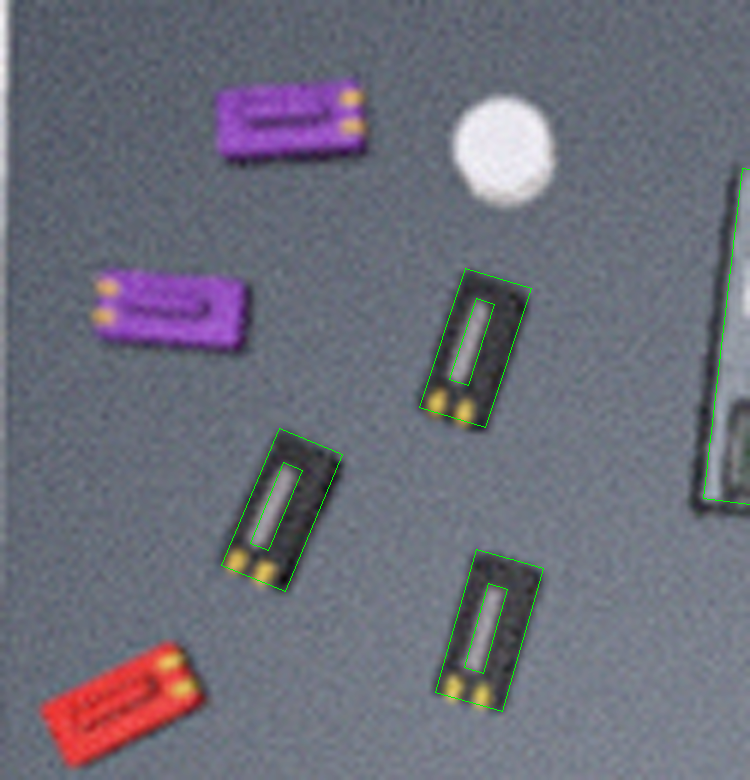

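View pics/c_t2.png

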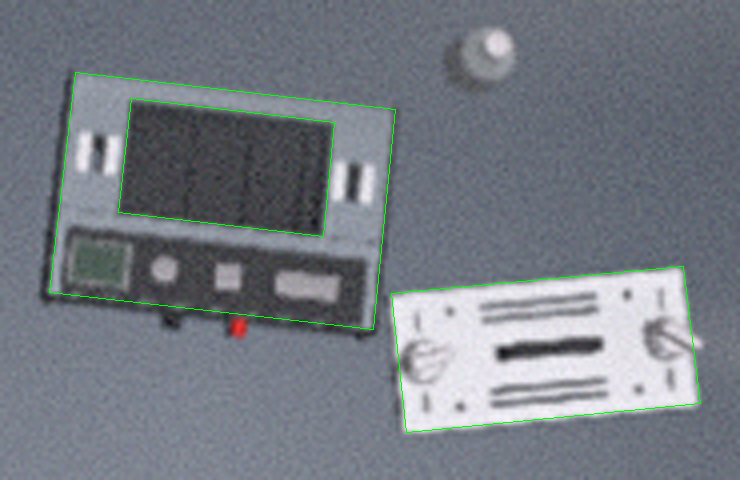

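View pics/c_s1.png

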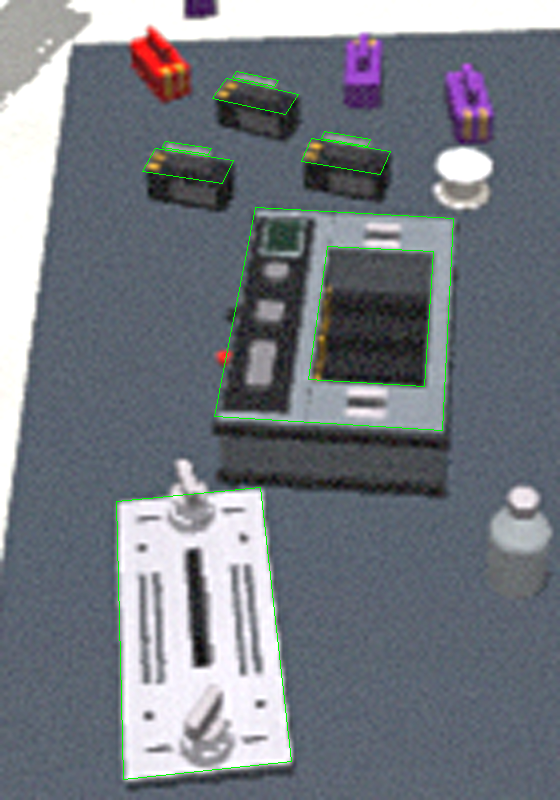

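```bash
cat > bundle.py <<'E'
from fit import *
def pert(p,c):
    q=dict(p); R,_=cv2.Rodrigues(np.array(c[3:6])); E=p["extrinsics"].copy()
    E[:3,:3]=R@E[:3,:3]; E[:3,3]=E[:3,3]+c[:3]; q["extrinsics"]=E; return q
def bundle(pics,objs,cams=None,iters=25,search=2.5,fixcam=False,st=(.0015,.0015,.0015,.002,.002,.002),prt=True,fixed=()):
    """objs: dict name->(segs,[x,y,yaw,z])"""
    names=list(objs); X={n:np.array(objs[n][1],float) for n in names}
    cams=[np.zeros(6) for _ in pics] if cams is None else [np.array(c,float) for c in cams]
    gs=[cv2.GaussianBlur(p["pixels"].astype(np.float32),(0,0),.8) for p in pics]
    no=len(names); nc=0 if fixcam else 6*len(pics); N=3*no+nc; SIG=.4
    for it in range(iters):
        sr=search if it<6 else 1.3; Lc=np.arange(-sr,sr+.01,.25); A=[];B=[];info={}
        for k,p0 in enumerate(pics):
            for oi,n in enumerate(names):
                P,Q=samp(objs[n][0]); x=X[n]
                pr=lambda v,c,PP=P: proj(pert(p0,c),world(PP,v[0],v[1],v[2],x[3]))
                uv=pr(x,cams[k]); uv2=pr(x,cams[k],P+.02*Q); t=uv2-uv; t/=np.linalg.norm(t,axis=1)[:,None]; nn=np.c_[-t[:,1],t[:,0]]
                pts=uv[:,None]+Lc[None,:,None]*nn[:,None]
                prof=np.stack([map_coordinates(gs[k][:,:,c],[pts[...,1],pts[...,0]],order=1) for c in range(3)],-1)
                gr=np.linalg.norm(np.gradient(prof,axis=1),axis=-1); i=(gr**2*np.exp(-(Lc/sr)**2)).argmax(1); m=gr[np.arange(len(i)),i]
                d=np.array([(gr[j,max(0,i[j]-3):i[j]+4]**2*Lc[max(0,i[j]-3):i[j]+4]).sum()/(gr[j,max(0,i[j]-3):i[j]+4]**2).sum() for j in range(len(i))])
                J=np.zeros((len(d),N))
                if n not in fixed:
                  for a,e in enumerate((1e-4,1e-4,.05)):
                    v=x.copy();v[a]+=e;J[:,3*oi+a]=((pr(v,cams[k])-uv)*nn).sum(1)/e
                if nc:
                    for a in range(6):
                        c=cams[k].copy();e=1e-4;c[a]+=e;J[:,3*no+6*k+a]=((pr(x,c)-uv)*nn).sum(1)/e
                w=(m>2)/(1+(d/.4)**2)/SIG/3
                A.append(J*w[:,None]);B.append(d*w); info[(k,n)]=np.median(np.abs(d[m>2]))
        if nc:
            for k in range(len(pics)):
                for a in range(6):
                    r=np.zeros(N);r[3*no+6*k+a]=1/st[a];A.append(r[None]);B.append([-cams[k][a]/st[a]])
        A.append(np.eye(N)*1e-3);B.append(np.zeros(N))
        dx=np.linalg.lstsq(np.vstack(A),np.concatenate(B),rcond=None)[0]
        for oi,n in enumerate(names): X[n][:3]+=dx[3*oi:3*oi+3]
        if nc:
            for k in range(len(pics)): cams[k]=cams[k]+dx[3*no+6*k:3*no+6*k+6]
    if prt:
        for n in names: print(n,np.round(X[n][:3],4),[round(float(info[(k,n)]),2) for k in range(len(pics))])
        for c in cams: print("cam",np.round(c[:3]*1e3,2),"mm",np.round(np.degrees(c[3:]),3),"deg")
    return X,cams
E
python3 - <<'E'
from bundle import *
import pickle
t=np.load("t0.npy",allow_pickle=True).item();s=np.load("s0.npy",allow_pickle=True).item()
o={"unit":(UNIT,[.559,-.0244,-7.4,0]),"cover":(COVER,[.425,-.3254,4.2,0]),"p0":(PACK+FIN,[.5778,.2707,-18.4,0]),"p1":(PACK+FIN,[.480,.388,-24,0]),"p2":(PACK+FIN,[.4055,.263,-17,0])}
X,c=bundle([t,s],o)
pickle.dump((X,c),open("X0.pkl","wb"))
sets=[(o[n][0],X[n]) for n in o]
t2,s2=pert(t,c[0]),pert(s,c[1])
overlay(t2,sets,"d_t1.png",200,130,125,130,6);overlay(s2,sets,"d_s1.png",240,150,140,200,4);overlay(t2,sets,"d_t2.png",305,140,185,120,4)
E
```

```text
unit [ 0.5594 -0.0245 -7.3934] [0.14, 0.12]
cover [ 0.4252 -0.325   4.1755] [0.09, 0.08]
p0 [  0.5788   0.2718 -20.3516] [0.17, 0.23]
p1 [  0.4816   0.3904 -26.1325] [0.18, 0.2]
p2 [  0.4062   0.2634 -18.1904] [0.16, 0.24]
cam [ 0.18 -0.19  0.17] mm [-0.039 -0.039  0.031] deg
cam [-0.18  0.19  0.3 ] mm [ 0.057  0.028 -0.012] deg
```

```bash
python3 - <<'E'
from bundle import *
import pickle
t=np.load("t0.npy",allow_pickle=True).item();s=np.load("s0.npy",allow_pickle=True).item()
X,c=pickle.load(open("X0.pkl","rb"))
s2=pert(s,c[1]);t2=pert(t,c[0])
def cr(p,name,c,r,w,h,k,a):
    im=cv2.resize(p["pixels"][r:r+h,c:c+w],None,fx=k,fy=k,interpolation=cv2.INTER_CUBIC); cv2.imwrite("pics/"+name,cv2.convertScaleAbs(im,alpha=a))
cr(t,"e_t.png",330,160,64,45,12,5);cr(s,"e_s.png",310,200,50,60,10,5)
# rectified top view at z=.085 & floor
E
```

```text
(no output)
```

View pics/e_t.png

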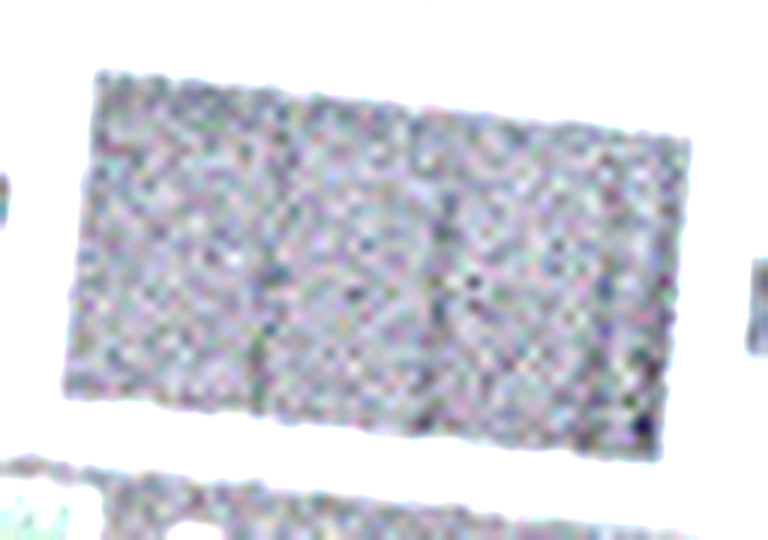

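View pics/e_s.png

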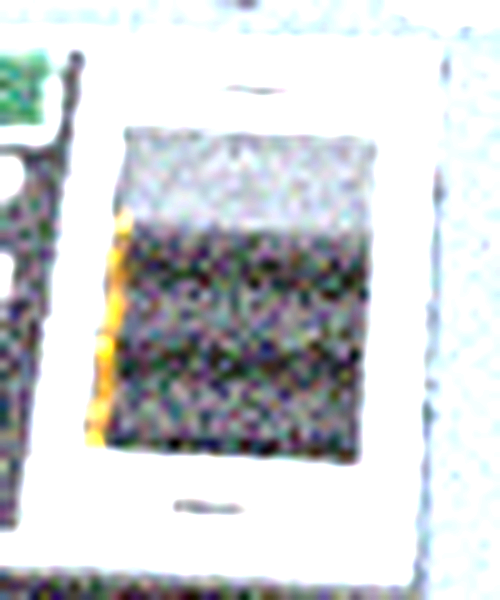

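View pics/d_s1.png

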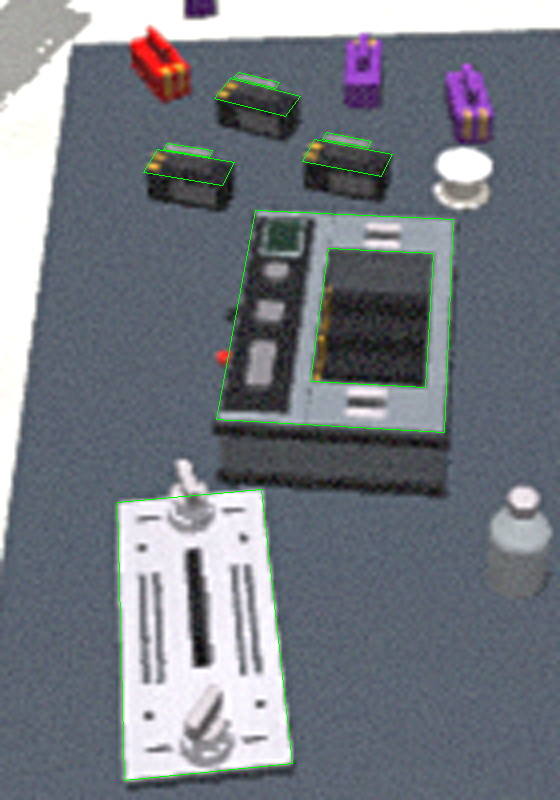

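```bash
python3 - <<'E'
from bundle import *
import pickle
t=np.load("t0.npy",allow_pickle=True).item();s=np.load("s0.npy",allow_pickle=True).item()
X,c=pickle.load(open("X0.pkl","rb"))
s2=pert(s,c[1]);t2=pert(t,c[0])
u=X["unit"];R=yaw2R(u[2]);gt=t["pixels"].astype(float).mean(2);gs=s["pixels"].astype(float).mean(2)
hs=s["pixels"].astype(float); yel=hs[:,:,2]-hs[:,:,0]
for z in(.01,.03):
  ys=np.arange(-.1,.1,.004);
  for nm,p,g in(("t",t2,gt),("s",s2,gs)):
    out=[]
    for y in ys:
        P=np.c_[np.linspace(-.01,.07,60),np.full(60,y),np.full(60,z)]@R.T+[u[0],u[1],0]
        uv=proj(p,P);out.append(map_coordinates(g,[uv[:,1],uv[:,0]],order=1).mean())
    print(z,nm,[(int(round(a*1000)),round(b)) for a,b in zip(ys,out)])
# springs on wall x=-.022+... 
for z in(.03,.045,.06):
    ys=np.arange(-.1,.1,.003)
    P=np.c_[np.full(len(ys),-.020),ys,np.full(len(ys),z)]@R.T+[u[0],u[1],0];uv=proj(s2,P)
    print(z,[(int(round(a*1000)),round(b)) for a,b in zip(ys,map_coordinates(yel,[uv[:,1],uv[:,0]],order=1))])
E
```

```text
0.01 t [(-100, 55), (-96, 32), (-92, 29), (-88, 35), (-84, 38), (-80, 34), (-76, 31), (-72, 35), (-68, 38), (-64, 38), (-60, 36), (-56, 38), (-52, 38), (-48, 38), (-44, 37), (-40, 38), (-36, 38), (-32, 38), (-28, 34), (-24, 31), (-20, 37), (-16, 39), (-12, 38), (-8, 37), (-4, 38), (0, 37), (4, 38), (8, 38), (12, 38), (16, 37), (20, 38), (24, 36), (28, 33), (32, 36), (36, 39), (40, 39), (44, 37), (48, 37), (52, 38), (56, 38), (60, 38), (64, 38), (68, 38), (72, 37), (76, 37), (80, 37), (84, 36), (88, 46), (92, 75), (96, 99)]
0.01 s [(-100, 40), (-96, 27), (-92, 17), (-88, 16), (-84, 26), (-80, 40), (-76, 62), (-72, 88), (-68, 98), (-64, 101), (-60, 109), (-56, 116), (-52, 110), (-48, 86), (-44, 75), (-40, 79), (-36, 93), (-32, 112), (-28, 117), (-24, 111), (-20, 84), (-16, 45), (-12, 19), (-8, 15), (-4, 21), (0, 24), (4, 25), (8, 24), (12, 25), (16, 24), (20, 23), (24, 20), (28, 16), (32, 14), (36, 14), (40, 14), (44, 18), (48, 21), (52, 24), (56, 25), (60, 25), (64, 26), (68, 26), (72, 24), (76, 21), (80, 17), (84, 14), (88, 14), (92, 15), (96, 18)]
0.03 t [(-100, 76), (-96, 43), (-92
[... 2477 characters left out ...]
, -9), (-97, -9), (-94, -10), (-91, -11), (-88, -11), (-85, -10), (-82, -10), (-79, -11), (-76, -11), (-73, -10), (-70, -3), (-67, 12), (-64, 44), (-61, 49), (-58, 37), (-55, 30), (-52, 25), (-49, 32), (-46, 36), (-43, 33), (-40, 25), (-37, 14), (-34, 15), (-31, 16), (-28, 17), (-25, 19), (-22, 24), (-19, 31), (-16, 43), (-13, 54), (-10, 65), (-7, 49), (-4, 27), (-1, 25), (2, 24), (5, 30), (8, 32), (11, 25), (14, 21), (17, 19), (20, 17), (23, 17), (26, 19), (29, 22), (32, 24), (35, 26), (38, 34), (41, 41), (44, 26), (47, 11), (50, 12), (53, 15), (56, 22), (59, 26), (62, 18), (65, 11), (68, 3), (71, -3), (74, -5), (77, -6), (80, -4), (83, -3), (86, -5), (89, -6), (92, -5), (95, -4), (98, -6)]
```

Emit:
play_rows([
  {"tx": 0.0302, "ty": -0.0424, "turn": -0.005},
  {"tx": 0.0302, "ty": -0.0424, "turn": -0.005},
  {"tx": 0.0302, "ty": -0.0424, "turn": -0.005},
  {"tx": 0.0302, "ty": -0.0424, "turn": -0.005},
  {"tx": 0.0302, "ty": -0.0424, "turn": -0.005},
  {"tx": 0.0302, "ty": -0.0424, "turn": -0.005},
  {"tx": 0.0302, "ty": -0.0424, "turn": -0.005},
  {"tx": 0.0302, "ty": -0.0424, "turn": -0.005},
  {"tx": 0.0302, "ty": -0.0424, "turn": -0.005},
  {"tx": 0.0302, "ty": -0.0424, "turn": -0.005},
], gripper=0.5)

```text
invalid input
```

Emit:
play_rows([
  {"tx": 0.0302, "ty": -0.0424, "tz": 0.0, "turn": -0.005},
])

```text
time_s: 1.0
position: [0.1875, 0.5717, 0.2924]
tcp_rot: [[0.265, 0.964, 0.0], [0.964, -0.265, 0.004], [0.004, -0.001, -1.0]]
force: [0.9, -1.1, 0.3]
opening: 1.0
```

```bash
cat > st.py <<'E'
from h import *
s=bot.read_state();R=s["tcp_rot"]
print("t",round(s["time_s"],2),"pos",np.round(s["position"],4),"yaw",round(float(np.degrees(np.arctan2(R[1,0],R[0,0]))),2),"tilt",np.round(R[:2,2],4),"F",np.round(s["force"],2),"M",np.round(s["moment"],2),"open",round(s["opening"]*87,1))
E
python3 st.py
```

```text
t 1.0 pos [0.1875 0.5717 0.2924] yaw 74.65 tilt [0.0004 0.0043] F [ 0.87 -1.15  0.28] M [-0.02 -0.05  0.02] open 87.0
```

Emit:
play_rows([
  {"tx": 0.0302, "ty": -0.0424, "tz": 0, "turn": -0.005},
  {"tx": 0.0302, "ty": -0.0424, "tz": 0, "turn": -0.005},
  {"tx": 0.0302, "ty": -0.0424, "tz": 0, "turn": -0.005},
  {"tx": 0.0302, "ty": -0.0424, "tz": 0, "turn": -0.005},
  {"tx": 0.0302, "ty": -0.0424, "tz": 0, "turn": -0.005},
  {"tx": 0.0302, "ty": -0.0424, "tz": 0, "turn": -0.005},
  {"tx": 0.0302, "ty": -0.0424, "tz": 0, "turn": -0.005},
  {"tx": 0.0302, "ty": -0.0424, "tz": 0, "turn": -0.005},
  {"tx": 0.0302, "ty": -0.0424, "tz": 0, "turn": -0.005},
  {"tx": 0, "ty": 0, "tz": -0.01, "turn": 0},
], gripper=0.5)

```text
time_s: 2.0
position: [0.4104, 0.2608, 0.2853]
tcp_rot: [[0.319, 0.948, 0.005], [0.948, -0.319, 0.0], [0.002, 0.005, -1.0]]
force: [0.3, 0.2, 0.3]
opening: 0.503
```

```bash
python3 st.py
```

```text
t 2.0 pos [0.4104 0.2608 0.2853] yaw 71.38 tilt [0.0054 0.0003] F [0.31 0.25 0.29] M [ 0.03 -0.02 -0.01] open 43.8
```

Emit:
play_rows([
  {"tx": 0, "ty": 0, "tz": -0.04, "turn": 0},
  {"tx": 0, "ty": 0, "tz": -0.04, "turn": 0},
  {"tx": 0, "ty": 0, "tz": -0.04, "turn": 0},
  {"tx": 0, "ty": 0, "tz": -0.04, "turn": 0},
  {"tx": 0, "ty": 0, "tz": -0.03, "turn": 0},
  {"tx": 0, "ty": 0, "tz": -0.023, "turn": 0},
  {"tx": 0, "ty": 0, "tz": 0, "turn": 0},
  {"tx": 0, "ty": 0, "tz": 0, "turn": 0},
  {"tx": 0, "ty": 0, "tz": 0, "turn": 0},
])

```text
time_s: 2.9
position: [0.4065, 0.2641, 0.1147]
tcp_rot: [[0.313, 0.95, 0.001], [0.95, -0.313, 0.001], [0.001, 0.001, -1.0]]
force: [-1.2, 0.2, 0.0]
opening: 0.5
```

```bash
python3 st.py; python3 - <<'E'
from h import *
t=cap("top");s=cap("side");crop(t,"f_t.png",250,200,70,70,6);crop(s,"f_s.png",255,140,100,80,6)
E
```

```text
t 2.9 pos [0.4065 0.2641 0.1147] yaw 71.73 tilt [0.0013 0.0005] F [-1.19  0.22  0.  ] M [-0.   -0.   -0.03] open 43.5
```

View pics/f_s.png

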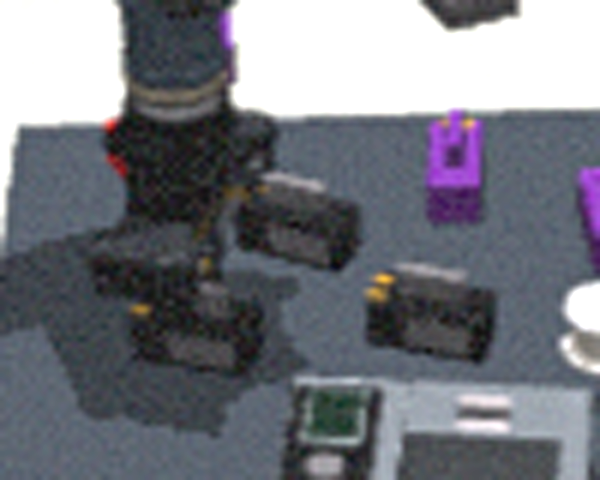

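View pics/f_t.png

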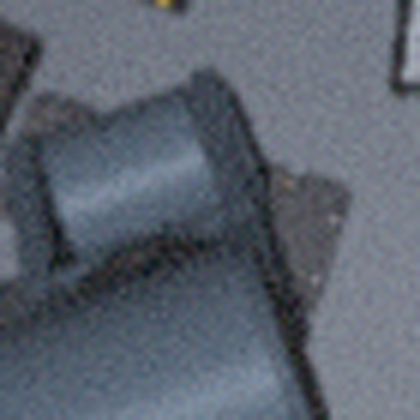

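Emit:
play_rows([
  {"tx": 0, "ty": 0, "tz": -0.002, "turn": 0},
  {"tx": 0, "ty": 0, "tz": 0, "turn": 0},
  {"tx": 0, "ty": 0, "tz": 0, "turn": 0},
  {"tx": 0, "ty": 0, "tz": 0, "turn": 0},
  {"tx": 0, "ty": 0, "tz": 0, "turn": 0},
  {"tx": 0, "ty": 0, "tz": 0, "turn": 0},
  {"tx": 0, "ty": 0, "tz": 0, "turn": 0},
  {"tx": 0, "ty": 0, "tz": 0, "turn": 0},
], gripper=0)

```text
time_s: 3.8
position: [0.4061, 0.2636, 0.112]
tcp_rot: [[0.314, 0.95, -0.001], [0.95, -0.314, -0.0], [-0.001, -0.001, -1.0]]
force: [0.6, -0.0, -2.1]
opening: 0.138
```

```bash
python3 st.py; python3 - <<'E'
from h import *
s=cap("side");crop(s,"g_s.png",255,140,100,80,6)
np.save("s1.npy",s,allow_pickle=True)
E
```

```text
t 3.8 pos [0.4061 0.2636 0.112 ] yaw 71.72 tilt [-0.0008 -0.0003] F [ 0.64 -0.   -2.11] M [-0.03 -0.03  0.03] open 12.0
```

View pics/g_s.png

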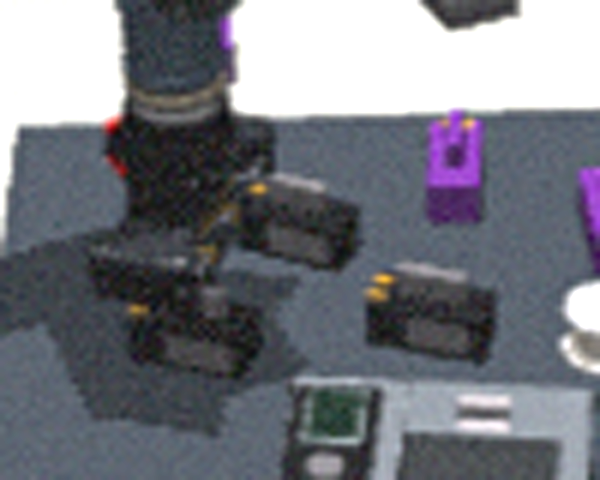

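```bash
python3 - <<'E'
from bundle import *
import pickle
s0=np.load("s0.npy",allow_pickle=True).item();s1=np.load("s1.npy",allow_pickle=True).item();X,c=pickle.load(open("X0.pkl","rb"))
a=s0["pixels"];b=s1["pixels"]
x=X["p2"]; s2=pert(s0,c[1])
# label side face region: pack -y face
P=np.array([[-.03,-.021,.005],[.04,-.021,.005],[.04,-.021,.035],[-.03,-.021,.035]]);uv=proj(s2,world(P,*x[:3]));print(uv)
x0,y0=np.floor(uv.min(0)).astype(int)-1;x1,y1=np.ceil(uv.max(0)).astype(int)+4
A=cv2.GaussianBlur(cv2.cvtColor(a,cv2.COLOR_BGR2GRAY).astype(np.float32),(0,0),1);B=cv2.GaussianBlur(cv2.cvtColor(b,cv2.COLOR_BGR2GRAY).astype(np.float32),(0,0),1)
W=np.eye(2,3,dtype=np.float32)
cc,W=cv2.findTransformECC(A[y0:y1,x0:x1],B[y0:y1,x0:x1],W,cv2.MOTION_EUCLIDEAN,(3,200,1e-6),None,5);print(cc,W)
# convert: displacement per dy
e=proj(s2,world(P,x[0],x[1]-.001,x[2]))-uv;print("px per -1mm y",e.mean(0)); e=proj(s2,world(P,x[0]+.001,x[1],x[2]))-uv;print(e.mean(0))
E
```

```text
[[279.30596835 199.42068252]
 [294.4203619  202.08835362]
 [294.07752642 196.71524487]
 [278.8038957  194.06426836]]
0.8789996030396507 [[ 0.9968565   0.07922794 -0.7564674 ]
 [-0.07922794  0.9968565   0.79931533]]
px per -1mm y [-0.00499069  0.14441161]
[ 0.23012017 -0.00744282]
```

Emit:
play_rows([
  {"tx": 0, "ty": 0, "tz": 0.03, "turn": 0},
  {"tx": 0, "ty": 0, "tz": 0.04, "turn": 0},
  {"tx": 0, "ty": 0, "tz": 0.05, "turn": 0},
  {"tx": 0, "ty": 0, "tz": 0.035, "turn": 0},
  {"tx": 0, "ty": 0, "tz": 0, "turn": 0},
  {"tx": 0, "ty": 0, "tz": 0, "turn": 0},
])

```text
time_s: 4.45
position: [0.406, 0.2636, 0.2363]
tcp_rot: [[0.314, 0.95, 0.0], [0.95, -0.314, 0.0], [0.0, 0.0, -1.0]]
force: [-0.7, -0.4, -2.3]
opening: 0.135
```

Emit:
play_rows([
  {"tx": 0.022, "ty": -0.043, "tz": 0, "turn": 0.018},
  {"tx": 0.022, "ty": -0.043, "tz": 0, "turn": 0.018},
  {"tx": 0.022, "ty": -0.043, "tz": 0, "turn": 0.018},
  {"tx": 0.022, "ty": -0.043, "tz": 0, "turn": 0.018},
  {"tx": 0.022, "ty": -0.043, "tz": 0, "turn": 0.018},
  {"tx": 0.022, "ty": -0.043, "tz": 0, "turn": 0.018},
  {"tx": 0.022, "ty": -0.043, "tz": 0, "turn": 0.018},
  {"tx": 0.022, "ty": -0.043, "tz": 0, "turn": 0.018},
  {"tx": 0.022, "ty": -0.043, "tz": 0, "turn": 0.018},
  {"tx": 0.022, "ty": -0.043, "tz": 0, "turn": 0.018},
])

```text
time_s: 5.45
position: [0.5815, -0.0815, 0.2333]
tcp_rot: [[0.13, 0.992, -0.005], [0.992, -0.13, 0.002], [0.001, -0.005, -1.0]]
force: [1.3, 0.9, -3.2]
opening: 0.138
```

Emit:
play_rows([
  {"tx": 0, "ty": 0, "tz": 0, "turn": 0},
  {"tx": 0, "ty": 0, "tz": 0, "turn": 0},
  {"tx": 0, "ty": 0, "tz": 0, "turn": 0},
  {"tx": 0, "ty": 0, "tz": 0, "turn": 0},
])

```text
time_s: 5.85
position: [0.5812, -0.079, 0.2352]
tcp_rot: [[0.129, 0.992, -0.003], [0.992, -0.129, 0.001], [0.001, -0.003, -1.0]]
force: [-1.1, -0.5, -2.7]
opening: 0.137
```

```bash
python3 st.py; python3 - <<'E'
from h import *
s=cap("side");crop(s,"i_s.png",270,150,110,110,6);t=cap("top");crop(t,"i_t.png",310,140,110,100,6)
E
```

```text
t 5.85 pos [ 0.5812 -0.079   0.2352] yaw 82.58 tilt [-0.0028  0.0011] F [-1.07 -0.46 -2.67] M [-0.02 -0.01  0.03] open 11.9
```

View pics/i_s.png

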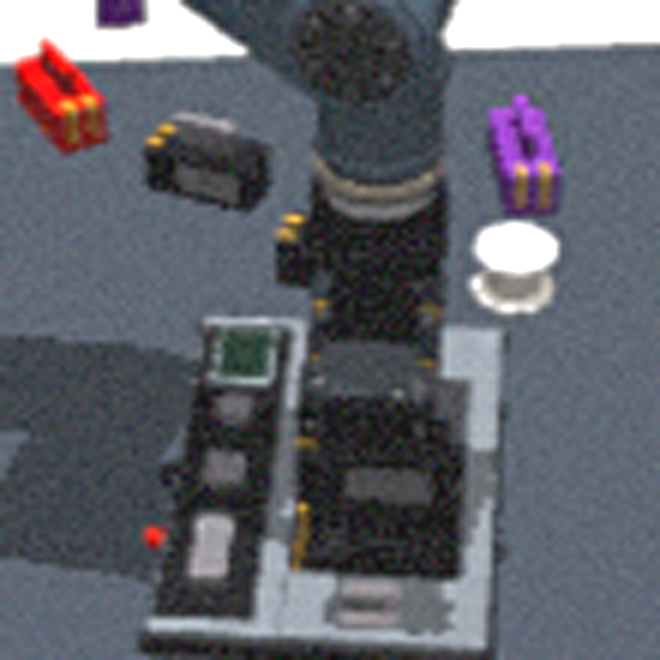

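View pics/i_t.png

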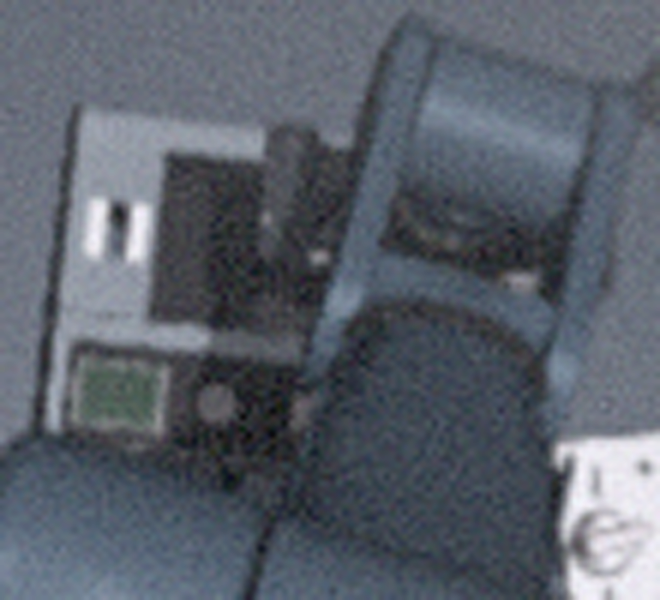

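Emit:
play_rows([
  {"tx": 0.001, "ty": -0.001, "tz": -0.025, "turn": 0},
  {"tx": 0, "ty": 0, "tz": -0.025, "turn": 0},
  {"tx": 0, "ty": 0, "tz": -0.025, "turn": 0},
  {"tx": 0, "ty": 0, "tz": -0.02, "turn": 0},
  {"tx": 0, "ty": 0, "tz": -0.008, "turn": 0},
  {"tx": 0, "ty": 0, "tz": 0, "turn": 0},
  {"tx": 0, "ty": 0, "tz": 0, "turn": 0},
])

```text
time_s: 6.65
position: [0.5836, -0.081, 0.1545]
tcp_rot: [[0.13, 0.992, 0.001], [0.992, -0.13, -0.0], [-0.0, 0.001, -1.0]]
force: [0.9, 0.4, -2.0]
opening: 0.139
```

Emit:
play_rows([
  {"tx": 0, "ty": 0, "tz": -0.006, "turn": 0},
  {"tx": 0, "ty": 0, "tz": -0.006, "turn": 0},
  {"tx": 0, "ty": 0, "tz": 0, "turn": 0},
])

```text
time_s: 6.95
position: [0.5828, -0.081, 0.1439]
tcp_rot: [[0.13, 0.991, -0.001], [0.991, -0.13, 0.0], [0.0, -0.001, -1.0]]
force: [-0.6, 0.3, -1.4]
opening: 0.139
```

```bash
python3 st.py
```

```text
t 6.95 pos [ 0.5828 -0.081   0.1439] yaw 82.51 tilt [-0.0008  0.0003] F [-0.55  0.28 -1.38] M [-0.01  0.07  0.05] open 12.1
```

Emit:
play_rows([
  {"tx": 0, "ty": 0, "tz": -0.004, "turn": 0},
  {"tx": 0, "ty": 0, "tz": -0.004, "turn": 0},
  {"tx": 0, "ty": 0, "tz": 0, "turn": 0},
])

```text
time_s: 7.25
position: [0.5836, -0.0807, 0.1412]
tcp_rot: [[0.13, 0.992, 0.002], [0.992, -0.13, -0.0], [0.0, 0.002, -1.0]]
force: [-4.2, 3.9, 17.7]
opening: 0.137
```

```bash
python3 st.py
```

```text
t 7.25 pos [ 0.5836 -0.0807  0.1412] yaw 82.53 tilt [ 0.0018 -0.0002] F [-4.16  3.91 17.66] M [ 0.31  0.8  -0.05] open 11.9
```

Emit:
play_rows([
  {"tx": 0, "ty": 0, "tz": 0.008, "turn": 0},
  {"tx": 0, "ty": 0.0032, "tz": 0, "turn": 0},
  {"tx": 0, "ty": 0, "tz": 0, "turn": 0},
  {"tx": 0, "ty": 0, "tz": -0.005, "turn": 0},
  {"tx": 0, "ty": 0, "tz": -0.004, "turn": 0},
  {"tx": 0, "ty": 0, "tz": -0.003, "turn": 0},
  {"tx": 0, "ty": 0, "tz": 0, "turn": 0},
])

```text
time_s: 7.95
position: [0.5827, -0.0785, 0.1337]
tcp_rot: [[0.13, 0.991, -0.002], [0.991, -0.13, 0.001], [0.0, -0.002, -1.0]]
force: [1.0, 0.0, -1.7]
opening: 0.132
```

```bash
python3 st.py
```

```text
t 7.95 pos [ 0.5827 -0.0785  0.1337] yaw 82.51 tilt [-0.0017  0.0006] F [ 0.96  0.04 -1.65] M [ 0.03  0.02 -0.02] open 11.5
```

Emit:
play_rows([
  {"tx": 0, "ty": 0.001, "tz": -0.005, "turn": 0},
  {"tx": 0, "ty": 0, "tz": -0.004, "turn": 0},
  {"tx": 0, "ty": 0, "tz": -0.003, "turn": 0},
  {"tx": 0, "ty": 0, "tz": 0, "turn": 0},
  {"tx": 0, "ty": 0, "tz": 0, "turn": 0},
])

```text
time_s: 8.45
position: [0.5831, -0.0778, 0.125]
tcp_rot: [[0.13, 0.991, -0.0], [0.991, -0.13, -0.0], [-0.0, -0.0, -1.0]]
force: [0.1, 0.2, -2.0]
opening: 0.135
```

Emit:
play_rows([
  {"tx": 0, "ty": 0, "tz": -0.002, "turn": 0},
  {"tx": 0, "ty": 0, "tz": -0.001, "turn": 0},
  {"tx": 0, "ty": 0, "tz": 0, "turn": 0},
])

```text
time_s: 8.75
position: [0.5831, -0.0778, 0.1226]
tcp_rot: [[0.13, 0.991, -0.0], [0.991, -0.13, 0.0], [0.0, -0.0, -1.0]]
force: [0.5, 0.3, -2.4]
opening: 0.138
```

```bash
python3 st.py
```

```text
t 8.75 pos [ 0.5831 -0.0778  0.1226] yaw 82.52 tilt [-0.0002  0.    ] F [ 0.52  0.35 -2.42] M [-0.02  0.02 -0.02] open 12.0
```

Emit:
play_rows([
  {"tx": 0, "ty": 0.0025, "tz": 0, "turn": 0},
  {"tx": 0, "ty": 0, "tz": 0, "turn": 0},
  {"tx": 0, "ty": 0, "tz": 0, "turn": 0},
])

```text
time_s: 9.05
position: [0.5832, -0.0757, 0.1227]
tcp_rot: [[0.13, 0.992, 0.0], [0.992, -0.13, -0.0], [-0.0, 0.0, -1.0]]
force: [-0.1, 0.2, -2.5]
opening: 0.141
```

Emit:
play_rows([
  {"tx": 0, "ty": 0.0015, "tz": 0, "turn": 0},
  {"tx": 0, "ty": 0, "tz": 0, "turn": 0},
  {"tx": 0, "ty": 0, "tz": 0, "turn": 0},
])

```text
time_s: 9.35
position: [0.5831, -0.0745, 0.1227]
tcp_rot: [[0.13, 0.991, 0.0], [0.991, -0.13, -0.0], [-0.0, 0.0, -1.0]]
force: [-0.7, -0.5, -2.9]
opening: 0.136
```

Emit:
play_rows([
  {"tx": 0, "ty": 0.0015, "tz": 0, "turn": 0},
  {"tx": 0, "ty": 0, "tz": 0, "turn": 0},
  {"tx": 0, "ty": 0, "tz": 0, "turn": 0},
])

```text
time_s: 9.65
position: [0.5832, -0.0741, 0.1227]
tcp_rot: [[0.13, 0.992, 0.0], [0.992, -0.13, -0.001], [-0.001, 0.0, -1.0]]
force: [-1.0, -3.5, -2.1]
opening: 0.138
```

Emit:
play_rows([
  {"tx": 0, "ty": -0.0044, "tz": -0.0006, "turn": 0},
  {"tx": 0, "ty": 0, "tz": 0, "turn": 0},
  {"tx": 0, "ty": 0, "tz": 0, "turn": 0},
])

```text
time_s: 9.95
position: [0.583, -0.0766, 0.1221]
tcp_rot: [[0.131, 0.991, -0.0], [0.991, -0.131, 0.001], [0.001, -0.0, -1.0]]
force: [0.7, 0.0, -2.6]
opening: 0.136
```

Emit:
play_rows([
  {"tx": 0, "ty": 0, "tz": 0, "turn": 0},
  {"tx": 0, "ty": 0, "tz": 0, "turn": 0},
  {"tx": 0, "ty": 0, "tz": 0, "turn": 0},
  {"tx": 0, "ty": 0, "tz": 0, "turn": 0},
], gripper=0.4)

```text
time_s: 10.35
position: [0.5833, -0.0768, 0.1224]
tcp_rot: [[0.13, 0.991, 0.001], [0.991, -0.13, -0.0], [-0.0, 0.001, -1.0]]
force: [0.4, -0.4, 0.4]
opening: 0.375
```

```bash
python3 st.py
```

```text
t 10.35 pos [ 0.5833 -0.0768  0.1224] yaw 82.52 tilt [ 0.0005 -0.0001] F [ 0.38 -0.39  0.37] M [ 0.02 -0.02 -0.01] open 32.7
```

Emit:
play_rows([
  {"tx": 0, "ty": 0, "tz": 0.04, "turn": 0},
  {"tx": 0, "ty": 0, "tz": 0.04, "turn": 0},
  {"tx": 0, "ty": 0, "tz": 0.04, "turn": 0},
  {"tx": 0, "ty": 0, "tz": 0.04, "turn": 0},
  {"tx": -0.015, "ty": 0.05, "tz": 0, "turn": 0},
  {"tx": -0.015, "ty": 0.05, "tz": 0, "turn": 0},
  {"tx": -0.015, "ty": 0.05, "tz": 0, "turn": 0},
  {"tx": -0.015, "ty": 0.05, "tz": 0, "turn": 0},
  {"tx": -0.015, "ty": 0.05, "tz": 0, "turn": 0},
  {"tx": -0.015, "ty": 0.05, "tz": 0, "turn": 0},
])

```text
time_s: 11.35
position: [0.5104, 0.1646, 0.2504]
tcp_rot: [[0.131, 0.991, 0.0], [0.991, -0.131, 0.0], [0.0, 0.0, -1.0]]
force: [1.1, 0.4, -0.1]
opening: 0.403
```

Emit:
play_rows([
  {"tx": -0.015, "ty": 0.05, "tz": 0, "turn": 0},
  {"tx": -0.015, "ty": 0.05, "tz": 0, "turn": 0},
  {"tx": -0.015, "ty": 0.05, "tz": 0, "turn": 0},
  {"tx": -0.015, "ty": 0.05, "tz": 0, "turn": -0.05},
  {"tx": -0.015, "ty": 0.05, "tz": 0, "turn": -0.05},
  {"tx": -0.015, "ty": 0.05, "tz": 0, "turn": -0.05},
  {"tx": -0.015, "ty": 0.05, "tz": 0, "turn": -0.05},
  {"tx": 0, "ty": 0, "tz": 0, "turn": 0},
  {"tx": 0, "ty": 0, "tz": 0, "turn": 0},
])

```text
time_s: 12.25
position: [0.4263, 0.4438, 0.25]
tcp_rot: [[0.331, 0.944, -0.0], [0.944, -0.331, -0.001], [-0.001, 0.0, -1.0]]
force: [-0.2, -0.2, -0.2]
opening: 0.401
```

```bash
python3 st.py; python3 - <<'E'
from bundle import *
import pickle
t=cap("top");s=cap("side");np.save("t2.npy",t,allow_pickle=True);np.save("s2.npy",s,allow_pickle=True)
X,c=pickle.load(open("X0.pkl","rb"))
u=X["unit"];b=world(np.array([[.03,-.052,0]]),*u[:3])[0]
o={"unit":(UNIT,u),"p0":(PACK+FIN,X["p0"]),"p1":(PACK+FIN,X["p1"])}
Y,_=bundle([t,s],o,cams=c,fixcam=True)
for nm,sg,z in(("fin",FIN,.01),("pack",PACK,.01)):
    for k,p in enumerate((t,s)):
        print(nm,k,end=" ");rapid([pert(p,c[k])],sg,[.5831,-.0773,u[2]],2.0,z=z)
# unit frame
print(b)
crop(t,"j_t.png",200,130,210,110,3);crop(s,"j_s.png",250,150,120,120,6)
t3=pert(t,c[0])
overlay(t3,[(UNIT,Y["unit"]),(FIN,[.5831,-.0773,u[2],.01])],"j_o.png",310,150,100,80,7)
E
```

```text
t 12.25 pos [0.4263 0.4438 0.25  ] yaw 70.68 tilt [-0.0001 -0.0007] F [-0.17 -0.21 -0.18] M [-0.    0.02  0.04] open 34.9
unit [ 0.5595 -0.0245 -7.4467] [0.12, 0.12]
p0 [  0.5789   0.2716 -20.0154] [0.18, 0.27]
p1 [  0.4816   0.3901 -25.21  ] [0.25, 0.26]
cam [ 0.18 -0.19  0.17] mm [-0.039 -0.039  0.031] deg
cam [-0.18  0.19  0.3 ] mm [ 0.057  0.028 -0.012] deg
fin 0 [ 0.5825 -0.0786 -8.0011] med|r| [0.217] mean r [-0.234]
fin 1 [  0.5816  -0.0797 -11.0001] med|r| [0.246] mean r [0.016]
pack 0 [ 0.5815 -0.0671 -2.6933] med|r| [0.147] mean r [-0.137]
pack 1 [ 0.59   -0.0751  7.6216] med|r| [0.314] mean r [-0.036]
[ 0.58250045 -0.07996235  0.        ]
```

View pics/j_t.png

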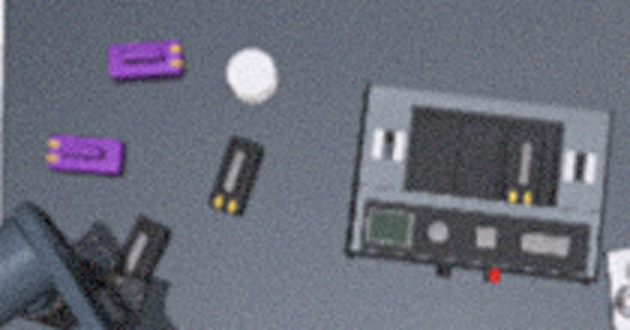

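View pics/j_s.png

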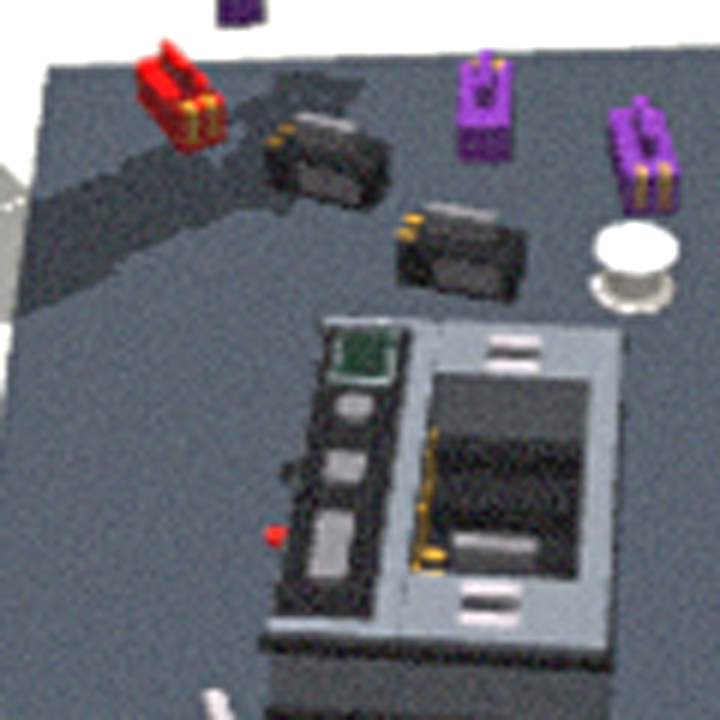

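View pics/j_o.png

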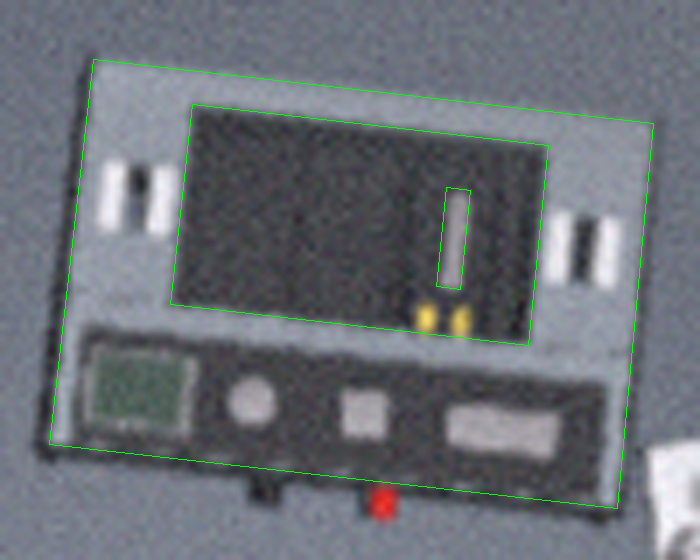

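Emit:
play_rows([
  {"tx": 0.035, "ty": -0.0325, "tz": 0, "turn": -0.054},
  {"tx": 0.0346, "ty": -0.0325, "tz": 0, "turn": -0.053},
  {"tx": 0, "ty": 0, "tz": 0, "turn": 0},
  {"tx": 0, "ty": 0, "tz": -0.045, "turn": 0},
  {"tx": 0, "ty": 0, "tz": -0.045, "turn": 0},
  {"tx": 0, "ty": 0, "tz": -0.045, "turn": 0},
  {"tx": 0, "ty": 0, "tz": -0.03, "turn": 0},
  {"tx": 0, "ty": 0, "tz": -0.006, "turn": 0},
  {"tx": 0, "ty": 0, "tz": 0, "turn": 0},
  {"tx": 0, "ty": 0, "tz": 0, "turn": 0},
], gripper=0.5)

```text
time_s: 13.35
position: [0.4838, 0.3912, 0.1148]
tcp_rot: [[0.437, 0.899, 0.002], [0.899, -0.437, 0.001], [0.002, 0.001, -1.0]]
force: [0.4, 0.1, 0.1]
opening: 0.505
```

```bash
python3 st.py; python3 - <<'E'
from h import *
s=cap("side");crop(s,"k_s.png",255,130,100,80,6)
E
```

```text
t 13.35 pos [0.4838 0.3912 0.1148] yaw 64.06 tilt [0.0022 0.0013] F [0.41 0.11 0.13] M [-0.02  0.02  0.02] open 43.9
```

View pics/k_s.png

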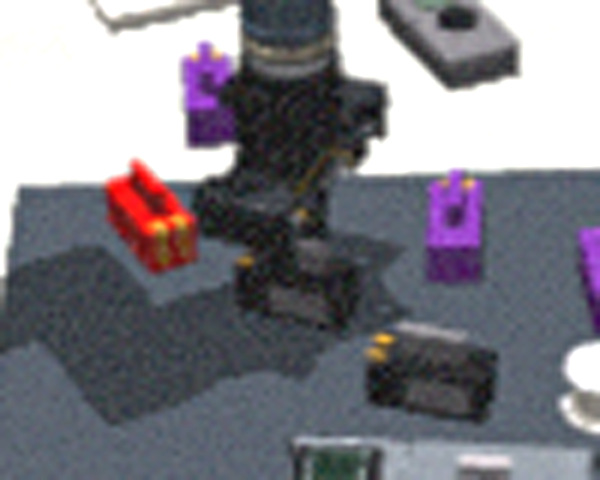

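Emit:
play_rows([
  {"tx": -0.0015, "ty": 0, "tz": -0.0025, "turn": 0},
  {"tx": 0, "ty": 0, "tz": 0, "turn": 0},
  {"tx": 0, "ty": 0, "tz": 0, "turn": 0},
  {"tx": 0, "ty": 0, "tz": 0, "turn": 0},
  {"tx": 0, "ty": 0, "tz": 0, "turn": 0},
  {"tx": 0, "ty": 0, "tz": 0, "turn": 0},
  {"tx": 0, "ty": 0, "tz": 0, "turn": 0},
], gripper=0)

```text
time_s: 14.1
position: [0.4817, 0.3913, 0.1114]
tcp_rot: [[0.437, 0.9, 0.0], [0.9, -0.437, 0.0], [0.0, 0.0, -1.0]]
force: [0.2, 0.7, 0.3]
opening: 0.13
```

```bash
python3 st.py
```

```text
t 14.1 pos [0.4817 0.3913 0.1114] yaw 64.1 tilt [0.0004 0.0003] F [0.24 0.75 0.31] M [ 0.11 -0.11  0.04] open 11.3
```

Emit:
play_rows([
  {"tx": 0, "ty": 0, "tz": 0.035, "turn": 0},
  {"tx": 0, "ty": 0, "tz": 0.05, "turn": 0},
  {"tx": 0, "ty": 0, "tz": 0.05, "turn": 0},
  {"tx": 0, "ty": 0, "tz": 0.021, "turn": 0},
  {"tx": 0.0104, "ty": -0.0402, "tz": 0, "turn": 0.0237},
  {"tx": 0.0104, "ty": -0.0402, "tz": 0, "turn": 0.0237},
  {"tx": 0.0104, "ty": -0.0402, "tz": 0, "turn": 0.0237},
  {"tx": 0.0104, "ty": -0.0402, "tz": 0, "turn": 0.0237},
  {"tx": 0.0104, "ty": -0.0402, "tz": 0, "turn": 0.0237},
  {"tx": 0.0104, "ty": -0.0402, "tz": 0, "turn": 0.0237},
])

```text
time_s: 15.1
position: [0.5308, 0.1966, 0.2353]
tcp_rot: [[0.298, 0.955, -0.003], [0.955, -0.298, -0.001], [-0.001, -0.002, -1.0]]
force: [1.3, 0.1, -3.9]
opening: 0.136
```

Emit:
play_rows([
  {"tx": 0.0104, "ty": -0.0402, "tz": 0, "turn": 0.0237},
  {"tx": 0.0104, "ty": -0.0402, "tz": 0, "turn": 0.0237},
  {"tx": 0.0104, "ty": -0.0402, "tz": 0, "turn": 0.0237},
  {"tx": 0.0104, "ty": -0.0402, "tz": 0, "turn": 0.0237},
  {"tx": 0.0104, "ty": -0.0402, "tz": 0, "turn": 0.0237},
  {"tx": 0.0104, "ty": -0.0402, "tz": 0, "turn": 0.0237},
  {"tx": 0.0104, "ty": -0.0402, "tz": 0, "turn": 0.0237},
  {"tx": 0, "ty": 0, "tz": 0, "turn": 0},
  {"tx": 0, "ty": 0, "tz": 0, "turn": 0},
  {"tx": 0, "ty": 0, "tz": 0, "turn": 0},
])

```text
time_s: 16.1
position: [0.5886, -0.0261, 0.2354]
tcp_rot: [[0.129, 0.992, -0.003], [0.992, -0.129, 0.001], [0.001, -0.003, -1.0]]
force: [0.2, 0.1, -3.5]
opening: 0.136
```

```bash
python3 st.py
```

```text
t 16.1 pos [ 0.5886 -0.0261  0.2354] yaw 82.59 tilt [-0.0028  0.0011] F [ 0.21  0.09 -3.47] M [0.01 0.04 0.01] open 11.8
```

Emit:
play_rows([
  {"tx": 0.001, "ty": 0, "tz": -0.025, "turn": 0},
  {"tx": 0, "ty": 0, "tz": -0.03, "turn": 0},
  {"tx": 0, "ty": 0, "tz": -0.03, "turn": 0},
  {"tx": 0, "ty": 0, "tz": -0.02, "turn": 0},
  {"tx": 0, "ty": 0, "tz": -0.006, "turn": 0},
  {"tx": 0, "ty": 0, "tz": 0, "turn": 0},
  {"tx": 0, "ty": 0, "tz": 0, "turn": 0},
  {"tx": 0, "ty": 0, "tz": -0.004, "turn": 0},
  {"tx": 0, "ty": 0, "tz": -0.004, "turn": 0},
  {"tx": 0, "ty": 0, "tz": 0, "turn": 0},
])

```text
time_s: 17.1
position: [0.5905, -0.027, 0.141]
tcp_rot: [[0.129, 0.992, -0.0], [0.992, -0.129, 0.0], [-0.0, -0.0, -1.0]]
force: [0.0, -0.4, -3.6]
opening: 0.136
```

```bash
python3 st.py
```

```text
t 17.1 pos [ 0.5905 -0.027   0.141 ] yaw 82.58 tilt [-0.0001  0.    ] F [ 0.04 -0.42 -3.57] M [-0.02  0.01  0.02] open 11.8
```

Emit:
play_rows([
  {"tx": 0, "ty": 0.001, "tz": -0.004, "turn": 0},
  {"tx": 0, "ty": 0, "tz": -0.004, "turn": 0},
  {"tx": 0, "ty": 0, "tz": 0, "turn": 0},
])

```text
time_s: 17.4
position: [0.5902, -0.0261, 0.134]
tcp_rot: [[0.129, 0.992, -0.001], [0.992, -0.129, 0.0], [0.0, -0.001, -1.0]]
force: [0.0, 0.6, -3.6]
opening: 0.136
```

Emit:
play_rows([
  {"tx": 0, "ty": 0, "tz": -0.005, "turn": 0},
  {"tx": 0, "ty": 0, "tz": -0.005, "turn": 0},
  {"tx": 0, "ty": 0, "tz": -0.003, "turn": 0},
  {"tx": 0, "ty": 0, "tz": 0, "turn": 0},
  {"tx": 0, "ty": 0, "tz": 0, "turn": 0},
])

```text
time_s: 17.9
position: [0.5906, -0.0262, 0.124]
tcp_rot: [[0.129, 0.992, -0.0], [0.992, -0.129, 0.0], [-0.0, -0.0, -1.0]]
force: [0.4, -0.3, -2.9]
opening: 0.135
```

```bash
python3 st.py
```

```text
t 17.9 pos [ 0.5906 -0.0262  0.124 ] yaw 82.58 tilt [-0.0002  0.    ] F [ 0.42 -0.27 -2.92] M [ 0.03 -0.05 -0.  ] open 11.7
```

Inside the bay. Final settle, release, lift and go to p0.

Emit:
play_rows([
  {"tx": 0, "ty": 0, "tz": -0.003, "turn": 0},
  {"tx": 0, "ty": 0, "tz": 0, "turn": 0},
  {"tx": 0, "ty": 0, "tz": 0, "turn": 0},
])

```text
time_s: 18.2
position: [0.5905, -0.0261, 0.1217]
tcp_rot: [[0.129, 0.992, -0.0], [0.992, -0.129, 0.0], [0.0, -0.0, -1.0]]
force: [-1.4, -0.1, -3.9]
opening: 0.136
```

Emit:
play_rows([
  {"tx": 0, "ty": 0, "tz": 0, "turn": 0},
  {"tx": 0, "ty": 0, "tz": 0, "turn": 0},
  {"tx": 0, "ty": 0, "tz": 0, "turn": 0},
  {"tx": 0, "ty": 0, "tz": 0, "turn": 0},
], gripper=0.4)

```text
time_s: 18.6
position: [0.5908, -0.0262, 0.1222]
tcp_rot: [[0.129, 0.992, 0.001], [0.992, -0.129, -0.0], [-0.0, 0.001, -1.0]]
force: [0.1, -0.7, 0.4]
opening: 0.375
```

Emit:
play_rows([
  {"tx": 0, "ty": 0, "tz": 0.03, "turn": 0},
  {"tx": 0, "ty": 0, "tz": 0.04, "turn": 0},
  {"tx": 0, "ty": 0, "tz": 0.05, "turn": 0},
  {"tx": 0, "ty": 0, "tz": 0.04, "turn": 0},
  {"tx": -0.03, "ty": 0.05, "tz": 0, "turn": 0},
  {"tx": -0.03, "ty": 0.05, "tz": 0, "turn": -0.05},
  {"tx": -0.03, "ty": 0.05, "tz": 0, "turn": -0.05},
  {"tx": -0.03, "ty": 0.05, "tz": 0, "turn": -0.05},
  {"tx": -0.03, "ty": 0.05, "tz": 0, "turn": -0.05},
  {"tx": -0.03, "ty": 0.05, "tz": 0, "turn": 0},
])

```text
time_s: 19.6
position: [0.4455, 0.2152, 0.2501]
tcp_rot: [[0.334, 0.943, 0.001], [0.943, -0.334, 0.0], [0.001, 0.001, -1.0]]
force: [0.8, 0.2, -0.5]
opening: 0.403
```

Emit:
play_rows([
  {"tx": 0, "ty": 0.05, "tz": 0, "turn": 0},
  {"tx": 0, "ty": 0.05, "tz": 0, "turn": 0},
  {"tx": 0, "ty": 0.05, "tz": 0, "turn": 0},
  {"tx": 0, "ty": 0, "tz": 0, "turn": 0},
  {"tx": 0, "ty": 0, "tz": 0, "turn": 0},
])

```text
time_s: 20.1
position: [0.4461, 0.3344, 0.2497]
tcp_rot: [[0.33, 0.944, -0.0], [0.944, -0.33, -0.001], [-0.001, 0.0, -1.0]]
force: [0.1, -0.2, -0.2]
opening: 0.4
```

```bash
python3 st.py; python3 - <<'E'
from bundle import *
import pickle
t=cap("top");s=cap("side");np.save("t3.npy",t,allow_pickle=True);np.save("s3.npy",s,allow_pickle=True)
X,c=pickle.load(open("X0.pkl","rb"))
o={"unit":(UNIT,X["unit"]),"p0":(PACK+FIN,X["p0"]),"cover":(COVER,X["cover"])}
Y,_=bundle([t,s],o,cams=c,fixcam=True)
for q in ([.5831,-.0773],[.590,-.0262]):
    for k,p in enumerate((t,s)):
        rapid([pert(p,c[k])],FIN,[*q,-7.4],2.0,z=.01)
crop(t,"l_t.png",200,130,210,110,3);crop(s,"l_s.png",250,150,120,120,6)
E
```

```text
t 20.1 pos [0.4461 0.3344 0.2497] yaw 70.71 tilt [-0.0001 -0.0006] F [ 0.15 -0.25 -0.22] M [-0.01 -0.01 -0.03] open 34.8
unit [ 0.5594 -0.0245 -7.4707] [0.12, 0.12]
p0 [  0.579    0.2717 -20.4017] [0.14, 0.31]
cover [ 0.4252 -0.325   4.1797] [0.08, 0.07]
cam [ 0.18 -0.19  0.17] mm [-0.039 -0.039  0.031] deg
cam [-0.18  0.19  0.3 ] mm [ 0.057  0.028 -0.012] deg
[ 0.5824 -0.0787 -7.8989] med|r| [0.227] mean r [-0.202]
[  0.582   -0.0801 -11.4226] med|r| [0.084] mean r [0.069]
[ 0.5905 -0.0287 -8.8618] med|r| [0.167] mean r [-0.182]
[ 0.59   -0.0299 -4.4456] med|r| [0.034] mean r [0.047]
```

View pics/l_t.png

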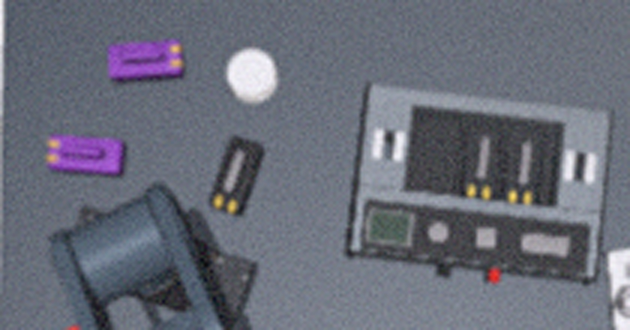

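View pics/l_s.png

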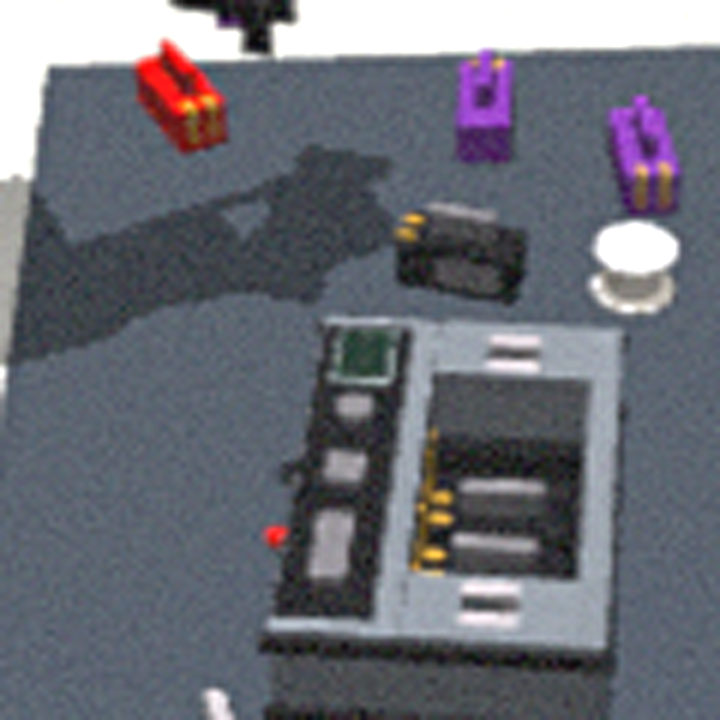

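Emit:
play_rows([
  {"tx": 0.042, "ty": -0.019, "tz": 0, "turn": -0.0085},
  {"tx": 0.042, "ty": -0.019, "tz": 0, "turn": -0.0085},
  {"tx": 0.042, "ty": -0.019, "tz": 0, "turn": 0},
  {"tx": 0.0408, "ty": -0.019, "tz": 0, "turn": 0},
  {"tx": 0, "ty": 0, "tz": -0.045, "turn": 0},
  {"tx": 0, "ty": 0, "tz": -0.045, "turn": 0},
  {"tx": 0, "ty": 0, "tz": -0.045, "turn": 0},
  {"tx": 0, "ty": 0, "tz": -0.03, "turn": 0},
  {"tx": 0, "ty": 0, "tz": -0.0055, "turn": 0},
  {"tx": 0, "ty": 0, "tz": 0, "turn": 0},
], gripper=0.5)

```text
time_s: 21.2
position: [0.5799, 0.2717, 0.113]
tcp_rot: [[0.351, 0.936, -0.002], [0.936, -0.351, -0.001], [-0.001, -0.001, -1.0]]
force: [0.5, 0.4, 1.2]
opening: 0.499
```

Emit:
play_rows([
  {"tx": 0, "ty": 0, "tz": 0, "turn": 0},
  {"tx": 0, "ty": 0, "tz": 0, "turn": 0},
])

```text
time_s: 21.4
position: [0.5811, 0.2731, 0.1152]
tcp_rot: [[0.35, 0.937, 0.003], [0.937, -0.35, 0.001], [0.002, 0.003, -1.0]]
force: [-0.1, -0.3, -0.5]
opening: 0.497
```

```bash
python3 st.py
```

```text
t 21.4 pos [0.5811 0.2731 0.1152] yaw 69.54 tilt [0.0033 0.0009] F [-0.07 -0.29 -0.5 ] M [ 0.02 -0.02  0.04] open 43.3
```

Emit:
play_rows([
  {"tx": -0.001, "ty": 0, "tz": -0.0025, "turn": 0},
  {"tx": 0, "ty": 0, "tz": 0, "turn": 0},
  {"tx": 0, "ty": 0, "tz": 0, "turn": 0},
  {"tx": 0, "ty": 0, "tz": 0, "turn": 0},
  {"tx": 0, "ty": 0, "tz": 0, "turn": 0},
  {"tx": 0, "ty": 0, "tz": 0, "turn": 0},
  {"tx": 0, "ty": 0, "tz": 0, "turn": 0},
  {"tx": 0, "ty": 0, "tz": 0, "turn": 0},
], gripper=0)

```text
time_s: 22.2
position: [0.5792, 0.2732, 0.1113]
tcp_rot: [[0.349, 0.937, 0.0], [0.937, -0.349, 0.0], [0.0, -0.0, -1.0]]
force: [0.0, 1.7, -0.9]
opening: 0.137
```

```bash
python3 st.py
```

```text
t 22.2 pos [0.5792 0.2732 0.1113] yaw 69.56 tilt [0.0001 0.0002] F [ 0.04  1.66 -0.88] M [ 0.13 -0.1   0.03] open 11.9
```

Emit:
play_rows([
  {"tx": 0, "ty": 0, "tz": 0.035, "turn": 0},
  {"tx": 0, "ty": 0, "tz": 0.05, "turn": 0},
  {"tx": 0, "ty": 0, "tz": 0.05, "turn": 0},
  {"tx": 0, "ty": 0, "tz": 0.021, "turn": 0},
  {"tx": 0.0027, "ty": -0.0387, "tz": 0, "turn": 0.027},
  {"tx": 0.0027, "ty": -0.0387, "tz": 0, "turn": 0.027},
  {"tx": 0.0027, "ty": -0.0387, "tz": 0, "turn": 0.027},
  {"tx": 0.0027, "ty": -0.0387, "tz": 0, "turn": 0.027},
  {"tx": 0.0027, "ty": -0.0387, "tz": 0, "turn": 0.027},
  {"tx": 0.0027, "ty": -0.0387, "tz": 0, "turn": 0.027},
])

```text
time_s: 23.2
position: [0.5912, 0.0859, 0.2353]
tcp_rot: [[0.185, 0.983, -0.003], [0.983, -0.185, -0.0], [-0.001, -0.003, -1.0]]
force: [0.0, -0.4, -2.9]
opening: 0.133
```

Emit:
play_rows([
  {"tx": 0.0027, "ty": -0.0387, "tz": 0, "turn": 0.027},
  {"tx": 0.0027, "ty": -0.0387, "tz": 0, "turn": 0.027},
  {"tx": 0, "ty": 0, "tz": 0, "turn": 0},
  {"tx": 0, "ty": 0, "tz": 0, "turn": 0},
  {"tx": 0, "ty": 0, "tz": 0, "turn": 0},
])

```text
time_s: 23.7
position: [0.5958, 0.026, 0.2356]
tcp_rot: [[0.13, 0.992, -0.002], [0.992, -0.13, 0.001], [0.0, -0.002, -1.0]]
force: [0.6, 0.1, -2.9]
opening: 0.136
```

```bash
python3 st.py
```

```text
t 23.7 pos [0.5958 0.026  0.2356] yaw 82.53 tilt [-0.0019  0.0006] F [ 0.64  0.14 -2.88] M [ 0.02  0.04 -0.03] open 11.9
```

Emit:
play_rows([
  {"tx": 0, "ty": 0, "tz": -0.025, "turn": 0},
  {"tx": 0, "ty": 0, "tz": -0.03, "turn": 0},
  {"tx": 0, "ty": 0, "tz": -0.03, "turn": 0},
  {"tx": 0, "ty": 0, "tz": -0.02, "turn": 0},
  {"tx": 0, "ty": 0, "tz": -0.006, "turn": 0},
  {"tx": 0, "ty": 0, "tz": 0, "turn": 0},
  {"tx": 0, "ty": 0, "tz": 0, "turn": 0},
  {"tx": 0, "ty": 0, "tz": -0.004, "turn": 0},
  {"tx": 0, "ty": 0, "tz": -0.004, "turn": 0},
  {"tx": 0, "ty": 0, "tz": 0, "turn": 0},
])

```text
time_s: 24.7
position: [0.5964, 0.0254, 0.141]
tcp_rot: [[0.13, 0.991, -0.0], [0.991, -0.13, -0.0], [-0.0, -0.0, -1.0]]
force: [-0.6, 0.7, -3.4]
opening: 0.14
```

Emit:
play_rows([
  {"tx": 0, "ty": 0, "tz": -0.004, "turn": 0},
  {"tx": 0, "ty": 0, "tz": -0.004, "turn": 0},
  {"tx": 0, "ty": 0, "tz": 0, "turn": 0},
])

```text
time_s: 25.0
position: [0.5962, 0.0254, 0.134]
tcp_rot: [[0.13, 0.991, -0.001], [0.991, -0.13, 0.0], [0.0, -0.001, -1.0]]
force: [-1.0, 0.8, -3.0]
opening: 0.139
```

Emit:
play_rows([
  {"tx": 0, "ty": 0, "tz": -0.005, "turn": 0},
  {"tx": 0, "ty": 0, "tz": -0.005, "turn": 0},
  {"tx": 0, "ty": 0, "tz": -0.005, "turn": 0},
  {"tx": 0, "ty": 0, "tz": 0, "turn": 0},
  {"tx": 0, "ty": 0, "tz": 0, "turn": 0},
])

```text
time_s: 25.5
position: [0.5964, 0.0254, 0.1223]
tcp_rot: [[0.13, 0.991, -0.0], [0.991, -0.13, 0.0], [-0.0, -0.0, -1.0]]
force: [-0.4, 0.4, -4.2]
opening: 0.136
```

Emit:
play_rows([
  {"tx": 0, "ty": 0, "tz": 0, "turn": 0},
  {"tx": 0, "ty": 0, "tz": 0, "turn": 0},
  {"tx": 0, "ty": 0, "tz": 0, "turn": 0},
  {"tx": 0, "ty": 0, "tz": 0, "turn": 0},
], gripper=0.4)

```text
time_s: 25.9
position: [0.5968, 0.0253, 0.1231]
tcp_rot: [[0.13, 0.991, 0.001], [0.991, -0.13, -0.0], [-0.0, 0.001, -1.0]]
force: [-1.1, -0.1, -0.6]
opening: 0.373
```

Emit:
play_rows([
  {"tx": 0, "ty": 0, "tz": 0.03, "turn": 0},
  {"tx": 0, "ty": 0, "tz": 0.04, "turn": 0},
  {"tx": 0, "ty": 0, "tz": 0.05, "turn": 0},
  {"tx": 0, "ty": 0, "tz": 0.05, "turn": 0},
  {"tx": -0.02, "ty": -0.05, "tz": 0, "turn": 0},
  {"tx": -0.02, "ty": -0.05, "tz": 0, "turn": 0},
  {"tx": -0.02, "ty": -0.05, "tz": 0, "turn": 0},
  {"tx": -0.02, "ty": -0.05, "tz": 0, "turn": 0},
  {"tx": -0.02, "ty": -0.05, "tz": 0, "turn": 0},
  {"tx": -0.02, "ty": -0.05, "tz": 0, "turn": 0},
])

```text
time_s: 26.9
position: [0.4997, -0.2161, 0.2589]
tcp_rot: [[0.13, 0.992, 0.001], [0.992, -0.13, -0.0], [-0.0, 0.001, -1.0]]
force: [0.4, -1.1, -0.1]
opening: 0.401
```

Emit:
play_rows([
  {"tx": -0.02, "ty": -0.05, "tz": 0, "turn": 0},
  {"tx": -0.02, "ty": -0.05, "tz": 0, "turn": 0},
  {"tx": -0.02, "ty": -0.05, "tz": 0, "turn": 0},
  {"tx": -0.02, "ty": -0.05, "tz": 0, "turn": 0},
  {"tx": -0.01, "ty": -0.05, "tz": 0, "turn": 0},
  {"tx": 0, "ty": -0.05, "tz": 0, "turn": 0},
  {"tx": 0, "ty": 0, "tz": 0, "turn": 0},
  {"tx": 0, "ty": 0, "tz": 0, "turn": 0},
])

```text
time_s: 27.7
position: [0.428, -0.4552, 0.2583]
tcp_rot: [[0.132, 0.991, -0.0], [0.991, -0.132, 0.001], [0.001, -0.0, -1.0]]
force: [0.3, 1.3, 0.2]
opening: 0.399
```

```bash
python3 st.py; python3 - <<'E'
from bundle import *
import pickle
t=cap("top");s=cap("side");np.save("t4.npy",t,allow_pickle=True);np.save("s4.npy",s,allow_pickle=True)
X,c=pickle.load(open("X0.pkl","rb"))
for q in ([.5831,-.0773],[.590,-.0262],[.5965,.0255]):
    for k,p in enumerate((t,s)):
        rapid([pert(p,c[k])],FIN,[*q,-7.4],2.0,z=.01)
crop(t,"m_t.png",310,140,190,110,4);crop(s,"m_s.png",240,190,130,150,5)
E
```

```text
t 27.7 pos [ 0.428  -0.4552  0.2583] yaw 82.42 tilt [-0.0001  0.0009] F [0.33 1.35 0.16] M [ 0.01 -0.03  0.03] open 34.7
[ 0.5826 -0.0786 -7.7939] med|r| [0.131] mean r [-0.157]
[  0.5823  -0.0802 -11.4964] med|r| [0.104] mean r [0.046]
[ 0.5886 -0.0284 -8.6569] med|r| [0.098] mean r [-0.144]
[ 0.5902 -0.03   -4.4452] med|r| [0.051] mean r [0.065]
[ 0.5959  0.0226 -7.8149] med|r| [0.095] mean r [-0.129]
[ 0.5955  0.0209 -4.2284] med|r| [0.121] mean r [-0.044]
```

View pics/m_t.png

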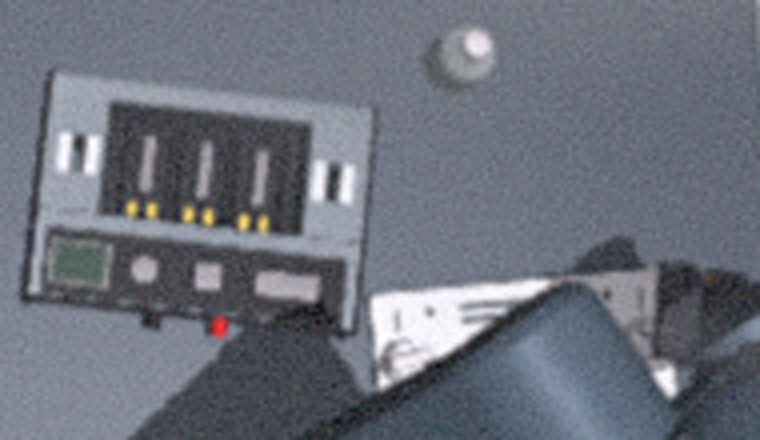

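View pics/m_s.png

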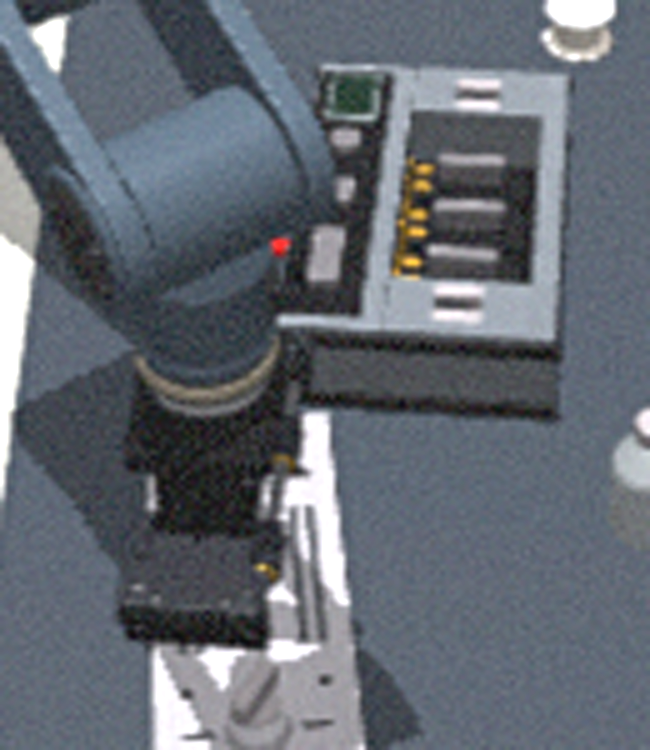

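Emit:
play_rows([
  {"tx": 0, "ty": 0.0165, "tz": 0, "turn": -0.1303},
  {"tx": 0, "ty": 0.0165, "tz": 0, "turn": -0.1303},
  {"tx": 0, "ty": 0.0165, "tz": 0, "turn": -0.1303},
  {"tx": 0, "ty": 0.0165, "tz": 0, "turn": -0.1303},
  {"tx": 0, "ty": 0.0165, "tz": 0, "turn": -0.1303},
  {"tx": 0, "ty": 0.0165, "tz": 0, "turn": -0.1303},
  {"tx": 0, "ty": 0.0165, "tz": 0, "turn": -0.1303},
  {"tx": 0, "ty": 0.0165, "tz": 0, "turn": -0.1303},
  {"tx": 0, "ty": 0.0165, "tz": 0, "turn": -0.1303},
  {"tx": -0.0025, "ty": 0.0165, "tz": 0, "turn": -0.1303},
], gripper=0.5)

```text
time_s: 28.8
position: [0.4266, -0.3202, 0.2588]
tcp_rot: [[0.997, 0.072, -0.0], [0.072, -0.997, 0.001], [-0.0, -0.001, -1.0]]
force: [-0.3, -1.0, 0.1]
opening: 0.499
```

Emit:
play_rows([
  {"tx": 0, "ty": 0, "tz": 0, "turn": 0},
  {"tx": 0, "ty": 0, "tz": 0, "turn": 0},
  {"tx": 0, "ty": 0, "tz": 0, "turn": 0},
])

```text
time_s: 29.1
position: [0.4268, -0.3228, 0.2589]
tcp_rot: [[0.997, 0.078, 0.001], [0.078, -0.997, -0.001], [0.0, 0.001, -1.0]]
force: [0.1, -0.1, -0.1]
opening: 0.497
```

```bash
python3 st.py
```

```text
t 29.1 pos [ 0.4268 -0.3228  0.2589] yaw 4.49 tilt [ 0.0006 -0.001 ] F [ 0.08 -0.11 -0.08] M [-0.08  0.08 -0.02] open 43.3
```

Emit:
play_rows([
  {"tx": -0.001, "ty": 0, "tz": -0.04, "turn": -0.005},
  {"tx": 0, "ty": 0, "tz": -0.04, "turn": 0},
  {"tx": 0, "ty": 0, "tz": -0.04, "turn": 0},
  {"tx": 0, "ty": 0, "tz": -0.035, "turn": 0},
  {"tx": 0, "ty": 0, "tz": -0.02, "turn": 0},
  {"tx": 0, "ty": 0, "tz": -0.011, "turn": 0},
  {"tx": 0, "ty": 0, "tz": 0, "turn": 0},
  {"tx": 0, "ty": 0, "tz": 0, "turn": 0},
  {"tx": 0, "ty": 0, "tz": 0, "turn": 0},
])

```text
time_s: 30.0
position: [0.4262, -0.3233, 0.1108]
tcp_rot: [[0.998, 0.071, 0.002], [0.071, -0.998, -0.002], [0.001, 0.002, -1.0]]
force: [-0.5, -0.3, 0.1]
opening: 0.5
```

```bash
python3 st.py; python3 - <<'E'
from h import *
s=cap("side");crop(s,"n_s.png",240,230,100,120,6)
E
```

```text
t 30.0 pos [ 0.4262 -0.3233  0.1108] yaw 4.05 tilt [ 0.0015 -0.0017] F [-0.48 -0.27  0.06] M [-0.11  0.03 -0.08] open 43.5
```

View pics/n_s.png

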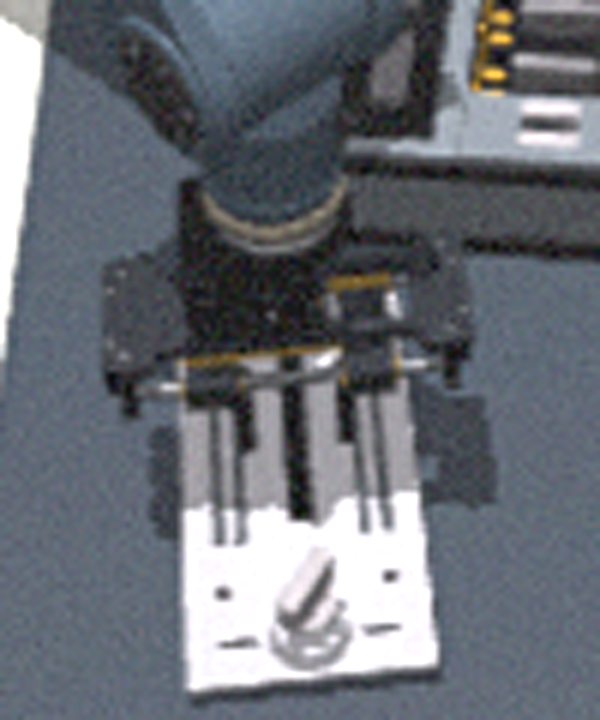

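Emit:
play_rows([
  {"tx": 0, "ty": 0, "tz": -0.0025, "turn": 0},
  {"tx": 0, "ty": 0, "tz": 0, "turn": 0},
  {"tx": 0, "ty": 0, "tz": 0, "turn": 0},
  {"tx": 0, "ty": 0, "tz": 0, "turn": 0},
  {"tx": 0, "ty": 0, "tz": 0, "turn": 0},
  {"tx": 0, "ty": 0, "tz": 0, "turn": 0},
  {"tx": 0, "ty": 0, "tz": 0, "turn": 0},
  {"tx": 0, "ty": 0, "tz": 0, "turn": 0},
], gripper=0)

```text
time_s: 30.85
position: [0.4258, -0.3226, 0.1078]
tcp_rot: [[0.998, 0.07, 0.0], [0.07, -0.998, -0.0], [0.0, 0.0, -1.0]]
force: [0.3, 1.9, 0.6]
opening: 0.157
```

```bash
python3 st.py
```

```text
t 30.85 pos [ 0.4258 -0.3226  0.1078] yaw 4.04 tilt [ 0.0002 -0.0001] F [0.33 1.85 0.62] M [-0.01 -0.03  0.02] open 13.7
```

Emit:
play_rows([
  {"tx": 0, "ty": 0, "tz": 0.02, "turn": 0},
  {"tx": 0, "ty": 0, "tz": 0.04, "turn": 0},
  {"tx": 0, "ty": 0, "tz": 0.05, "turn": 0},
  {"tx": 0, "ty": 0, "tz": 0.05, "turn": 0},
  {"tx": 0, "ty": 0, "tz": 0, "turn": 0},
  {"tx": 0, "ty": 0, "tz": 0, "turn": 0},
])

```text
time_s: 31.45
position: [0.4253, -0.3222, 0.2355]
tcp_rot: [[0.998, 0.07, -0.0], [0.07, -0.998, 0.0], [-0.0, -0.0, -1.0]]
force: [0.7, 0.8, -5.3]
opening: 0.157
```

Emit:
play_rows([
  {"tx": 0.012, "ty": 0.022, "tz": 0, "turn": -0.011},
  {"tx": 0.0227, "ty": 0.0412, "tz": 0, "turn": -0.0213},
  {"tx": 0.0227, "ty": 0.0412, "tz": 0, "turn": -0.0213},
  {"tx": 0.0227, "ty": 0.0412, "tz": 0, "turn": -0.0213},
  {"tx": 0.0227, "ty": 0.0412, "tz": 0, "turn": -0.0213},
  {"tx": 0.0227, "ty": 0.0412, "tz": 0, "turn": -0.0213},
  {"tx": 0.0227, "ty": 0.0412, "tz": 0, "turn": -0.0213},
  {"tx": 0.0227, "ty": 0.0412, "tz": 0, "turn": -0.0213},
  {"tx": 0.0227, "ty": 0.0412, "tz": 0, "turn": -0.0213},
  {"tx": 0.0107, "ty": 0.0192, "tz": 0, "turn": -0.0103},
])

```text
time_s: 32.45
position: [0.5884, -0.0226, 0.2322]
tcp_rot: [[0.992, -0.128, -0.006], [-0.128, -0.992, 0.003], [-0.006, -0.002, -1.0]]
force: [-0.3, -0.8, -4.4]
opening: 0.16
```

Emit:
play_rows([
  {"tx": 0, "ty": 0, "tz": 0, "turn": 0},
  {"tx": 0, "ty": 0, "tz": 0, "turn": 0},
  {"tx": 0, "ty": 0, "tz": 0, "turn": 0},
  {"tx": 0, "ty": 0, "tz": 0, "turn": 0},
])

```text
time_s: 32.85
position: [0.5883, -0.027, 0.2349]
tcp_rot: [[0.991, -0.131, -0.002], [-0.131, -0.991, 0.0], [-0.002, 0.0, -1.0]]
force: [0.1, -0.9, -4.4]
opening: 0.155
```

```bash
python3 st.py; python3 - <<'E'
from h import *
t=cap("top");s=cap("side");np.save("t5.npy",t,allow_pickle=True);np.save("s5.npy",s,allow_pickle=True)
crop(s,"o_s.png",260,150,120,120,6);crop(t,"o_t.png",305,140,120,95,6)
E
```

```text
t 32.85 pos [ 0.5883 -0.027   0.2349] yaw -7.55 tilt [-0.002   0.0002] F [ 0.12 -0.94 -4.42] M [-0.05  0.01  0.01] open 13.5
```

View pics/o_s.png

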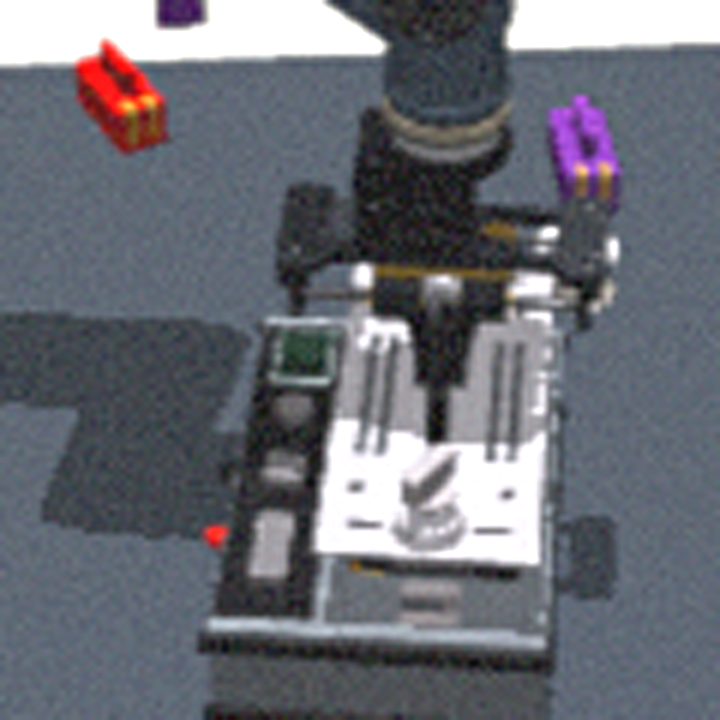

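View pics/o_t.png

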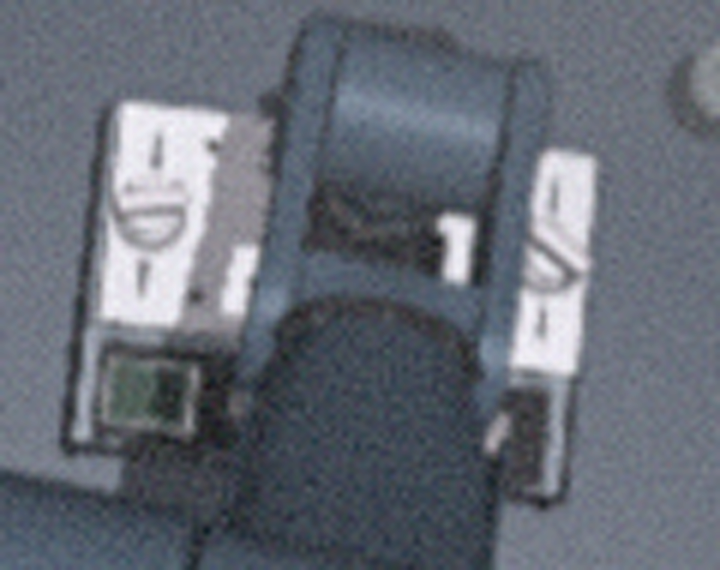

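```bash
python3 - <<'E'
from bundle import *
import pickle
t=np.load("t5.npy",allow_pickle=True).item();s=np.load("s5.npy",allow_pickle=True).item();X,c=pickle.load(open("X0.pkl","rb"))
zt=.021; a=.064;b=.138
EL=[((-a,b,zt),(a,b,zt)),((a,b,zt),(a,.095,zt)),((-a,b,zt),(-a,.085,zt))]
ER=[((-a,-b,zt),(a,-b,zt)),((a,-b,zt),(a,-.115,zt)),((-a,-b,zt),(-a,-.115,zt))]
for nm,sg in(("both",EL+ER),("ends",[EL[0],ER[0],EL[1],EL[2]])):
  x=rapid([pert(t,c[0])],sg,[.588,-.029,-7.5],2.0,z=.1271)
overlay(pert(t,c[0]),[(EL+ER,[*x,.1271])],"p_t.png",305,140,120,95,6)
ES=[((-a,-b,zt),(a,-b,zt)),((-a,-b,zt),(-a,-.03,zt)),((a,-b,zt),(a,-.04,zt))]
print("side");x2=rapid([pert(s,c[1])],ES,[.588,-.029,-7.5],2.0,z=.1271)
u=rapid([pert(np.load("t4.npy",allow_pickle=True).item(),c[0])],UNIT,X["unit"][:3],2.0)
us=rapid([pert(np.load("s3.npy",allow_pickle=True).item(),c[1])],UNIT,X["unit"][:3],2.0)
for v,y in((u,x),(us,x2)):
    w=world(np.array([[.03,0,0]]),*v)[0]; d=w[:2]-y[:2]; print("well",w,"need move",np.round(d*1e3,2),"mm yaw",v[2]-y[2])
E
```

```text
[ 0.5881 -0.0289 -7.5472] med|r| [0.076] mean r [-0.006]
[ 0.5887 -0.0289 -7.2583] med|r| [0.07] mean r [-0.006]
side
[ 0.5883 -0.0302 -7.8353] med|r| [0.068] mean r [0.005]
[ 0.5593 -0.0245 -7.3579] med|r| [0.1] mean r [-0.002]
[ 0.5596 -0.0246 -7.4397] med|r| [0.127] mean r [-0.07]
well [ 0.5890733  -0.02838395  0.        ] need move [0.38 0.56] mm yaw -0.0995197334023663
well [ 0.58937539 -0.02843869  0.        ] need move [1.1  1.75] mm yaw 0.39559827441363193
```

View pics/p_t.png

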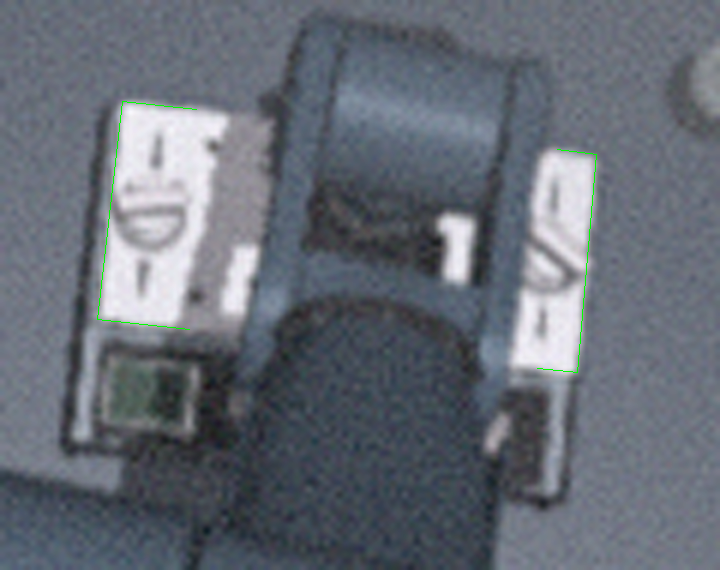

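Emit:
play_rows([
  {"tx": 0.0009, "ty": 0.001, "tz": -0.015, "turn": 0.002},
  {"tx": 0, "ty": 0, "tz": -0.02, "turn": 0},
  {"tx": 0, "ty": 0, "tz": -0.01, "turn": 0},
  {"tx": 0, "ty": 0, "tz": 0, "turn": 0},
  {"tx": 0, "ty": 0, "tz": 0, "turn": 0},
  {"tx": 0, "ty": 0, "tz": 0, "turn": 0},
])

```text
time_s: 33.55
position: [0.5904, -0.0253, 0.2003]
tcp_rot: [[0.992, -0.128, 0.001], [-0.128, -0.992, -0.0], [0.001, 0.0, -1.0]]
force: [0.3, -0.2, -4.6]
opening: 0.16
```

```bash
python3 st.py
```

```text
t 33.55 pos [ 0.5904 -0.0253  0.2003] yaw -7.34 tilt [ 0.0014 -0.0003] F [ 0.34 -0.17 -4.65] M [-0.16  0.07 -0.01] open 13.9
```

Emit:
play_rows([
  {"tx": -0.0013, "ty": -0.001, "tz": -0.006, "turn": 0},
  {"tx": 0, "ty": 0, "tz": -0.004, "turn": 0},
  {"tx": 0, "ty": 0, "tz": 0, "turn": 0},
  {"tx": 0, "ty": 0, "tz": 0, "turn": 0},
])

```text
time_s: 33.95
position: [0.5887, -0.026, 0.1917]
tcp_rot: [[0.992, -0.128, -0.0], [-0.128, -0.992, 0.0], [-0.0, -0.0, -1.0]]
force: [-0.1, 0.8, -3.8]
opening: 0.158
```

Emit:
play_rows([
  {"tx": 0, "ty": 0, "tz": -0.003, "turn": 0},
  {"tx": 0, "ty": 0, "tz": -0.003, "turn": 0},
  {"tx": 0, "ty": 0, "tz": 0, "turn": 0},
])

```text
time_s: 34.25
position: [0.5886, -0.026, 0.1866]
tcp_rot: [[0.992, -0.128, -0.001], [-0.128, -0.992, 0.0], [-0.001, -0.0, -1.0]]
force: [-0.0, -0.3, -5.5]
opening: 0.155
```

```bash
python3 st.py
```

```text
t 34.25 pos [ 0.5886 -0.026   0.1866] yaw -7.34 tilt [-0.0008  0.0002] F [-0.05 -0.27 -5.48] M [-0.14  0.1   0.01] open 13.5
```

Legs are 6 mm in with no contact force. Continue.

Emit:
play_rows([
  {"tx": 0.0003, "ty": 0, "tz": -0.003, "turn": 0},
  {"tx": 0, "ty": 0, "tz": -0.003, "turn": 0},
  {"tx": 0, "ty": 0, "tz": -0.002, "turn": 0},
  {"tx": 0, "ty": 0, "tz": 0, "turn": 0},
  {"tx": 0, "ty": 0, "tz": 0, "turn": 0},
])

```text
time_s: 34.75
position: [0.589, -0.026, 0.1805]
tcp_rot: [[0.992, -0.128, -0.0], [-0.128, -0.992, 0.0], [-0.0, 0.0, -1.0]]
force: [-0.1, -0.1, -5.4]
opening: 0.154
```

Emit:
play_rows([
  {"tx": 0, "ty": 0, "tz": -0.002, "turn": 0},
  {"tx": 0, "ty": 0, "tz": -0.002, "turn": 0},
  {"tx": 0, "ty": 0, "tz": -0.001, "turn": 0},
  {"tx": 0, "ty": 0, "tz": 0, "turn": 0},
  {"tx": 0, "ty": 0, "tz": 0, "turn": 0},
])

```text
time_s: 35.25
position: [0.5891, -0.026, 0.177]
tcp_rot: [[0.992, -0.128, 0.0], [-0.128, -0.992, -0.0], [0.0, 0.0, -1.0]]
force: [-1.3, 0.2, 0.5]
opening: 0.155
```

```bash
python3 st.py
```

```text
t 35.25 pos [ 0.5891 -0.026   0.177 ] yaw -7.34 tilt [ 0.0003 -0.0001] F [-1.33  0.19  0.54] M [-0.09  0.33 -0.05] open 13.4
```

Emit:
play_rows([
  {"tx": 0, "ty": 0, "tz": 0, "turn": 0},
  {"tx": 0, "ty": 0, "tz": 0, "turn": 0},
  {"tx": 0, "ty": 0, "tz": 0, "turn": 0},
  {"tx": 0, "ty": 0, "tz": 0, "turn": 0},
], gripper=0.5)

```text
time_s: 35.65
position: [0.5894, -0.0261, 0.1767]
tcp_rot: [[0.992, -0.128, 0.001], [-0.128, -0.992, -0.0], [0.001, 0.0, -1.0]]
force: [-0.1, -0.4, -0.3]
opening: 0.435
```

Emit:
play_rows([
  {"tx": 0, "ty": 0, "tz": 0.025, "turn": 0},
  {"tx": 0, "ty": 0, "tz": 0.04, "turn": 0},
  {"tx": 0, "ty": 0, "tz": 0.05, "turn": 0},
  {"tx": -0.02, "ty": 0.045, "tz": 0, "turn": 0.13},
  {"tx": -0.02, "ty": 0.045, "tz": 0, "turn": 0.13},
  {"tx": -0.02, "ty": 0.045, "tz": 0, "turn": 0.13},
  {"tx": -0.02, "ty": 0.045, "tz": 0, "turn": 0.13},
  {"tx": -0.02, "ty": 0.045, "tz": 0, "turn": 0.13},
  {"tx": -0.02, "ty": 0.045, "tz": 0, "turn": 0.13},
  {"tx": -0.02, "ty": 0.045, "tz": 0, "turn": 0.13},
])

```text
time_s: 36.65
position: [0.4764, 0.2273, 0.2687]
tcp_rot: [[0.675, 0.738, 0.001], [0.738, -0.675, 0.0], [0.001, 0.0, -1.0]]
force: [0.4, 0.2, -0.5]
opening: 0.504
```

Emit:
play_rows([
  {"tx": -0.02, "ty": 0.045, "tz": 0, "turn": 0.13},
  {"tx": -0.02, "ty": 0.045, "tz": 0, "turn": 0.13},
  {"tx": 0, "ty": 0.045, "tz": 0, "turn": 0.13},
  {"tx": 0, "ty": 0, "tz": 0, "turn": 0.13},
  {"tx": 0, "ty": 0, "tz": 0, "turn": 0},
  {"tx": 0, "ty": 0, "tz": 0, "turn": 0},
])

```text
time_s: 37.25
position: [0.4449, 0.3338, 0.2685]
tcp_rot: [[0.203, 0.979, -0.0], [0.979, -0.203, -0.0], [-0.0, -0.0, -1.0]]
force: [0.5, 0.3, 0.1]
opening: 0.498
```

```bash
python3 st.py; python3 - <<'E'
from bundle import *
import pickle
t=cap("top");s=cap("side");np.save("t6.npy",t,allow_pickle=True);np.save("s6.npy",s,allow_pickle=True)
X,c=pickle.load(open("X0.pkl","rb"))
for k,p in enumerate((t,s)): rapid([pert(p,c[k])],COVER,[.589,-.0284,-7.4],2.0,z=.069)
crop(t,"q_t.png",310,145,100,80,7);crop(s,"q_s.png",280,180,95,110,6)
E
```

```text
t 37.25 pos [0.4449 0.3338 0.2685] yaw 78.29 tilt [-0.0003 -0.0003] F [0.53 0.28 0.06] M [ 0.04 -0.03 -0.  ] open 43.3
[ 0.5881 -0.0277 -7.1922] med|r| [0.273] mean r [0.24]
[ 0.5882 -0.0279 -7.2766] med|r| [0.155] mean r [0.11]
```

View pics/q_t.png

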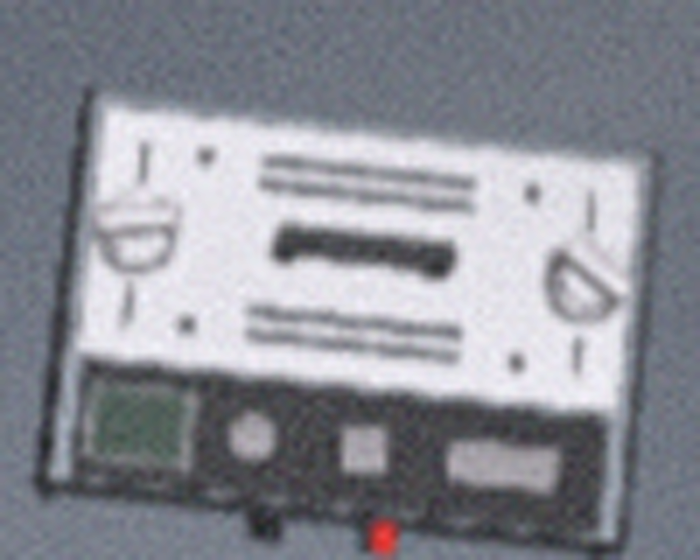

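View pics/q_s.png

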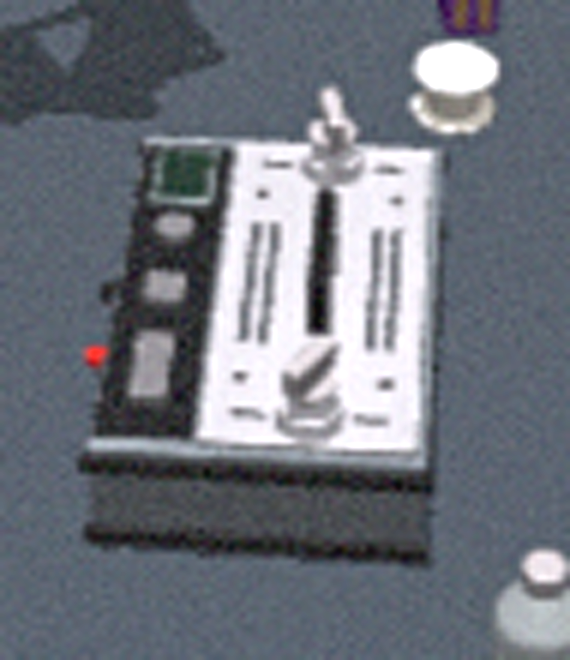

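```bash
python3 - <<'E'
from bundle import *
import pickle
t=np.load("t6.npy",allow_pickle=True).item();s=np.load("s6.npy",allow_pickle=True).item();X,c=pickle.load(open("X0.pkl","rb"))
t2,s2=pert(t,c[0]),pert(s,c[1])
W=rect(0,0,.04,.012,0)
def big(p,ctr,n,yaws):
    P=proj(p,[[*ctr,.1425]])[0]; x0,y0=int(P[0])-9,int(P[1])-9
    g=p["pixels"][y0:y0+18,x0:x0+18].astype(float); g=np.clip((g-60)*1.35,0,255).astype(np.uint8)
    ims=[]
    for yaw in yaws:
        im=cv2.resize(g,None,fx=14,fy=14,interpolation=cv2.INTER_CUBIC)
        if yaw is not None:
            for a,b in W:
                uv=proj(p,world(np.array([a,b]),ctr[0],ctr[1],yaw,.1425)); uv=(uv-[x0,y0]+.5)*14-.5
                cv2.line(im,*[tuple(int(v) for v in q) for q in uv],(0,200,0),1)
        ims.append(im)
    cv2.imwrite("pics/"+n,np.hstack(ims))
C=[.589,-.0284,-7.35]
L=world(np.array([[0,.115,0]]),*C)[0][:2];R=world(np.array([[0,-.115,0]]),*C)[0][:2];print(L,R)
big(t2,L,"wL_t.png",[None,75,100]);big(s2,L,"wL_s.png",[None,75,100]);big(t2,R,"wR_t.png",[None,35,50]);big(s2,R,"wR_s.png",[None,35,50])
a=[cv2.imread("pics/"+n) for n in("wL_t.png","wL_s.png")];cv2.imwrite("pics/wL.png",np.vstack(a))
a=[cv2.imread("pics/"+n) for n in("wR_t.png","wR_s.png")];cv2.imwrite("pics/wR.png",np.vstack(a))
E
```

```text
[0.60371197 0.08565507] [ 0.57428803 -0.14245507]
```

View pics/wL.png

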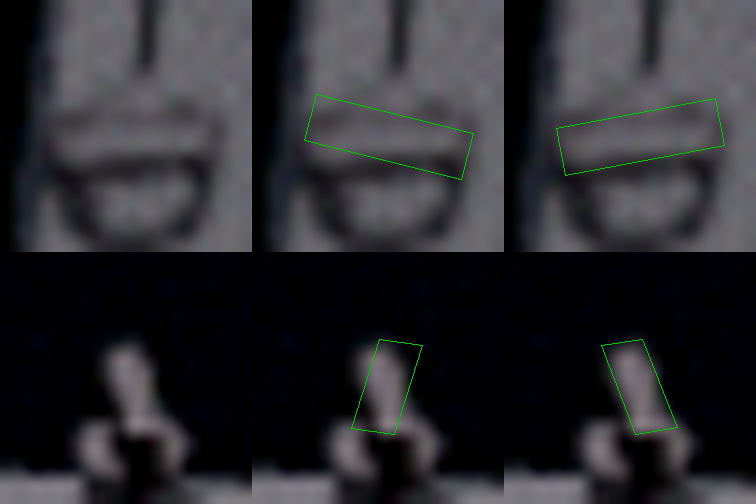

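View pics/wR.png

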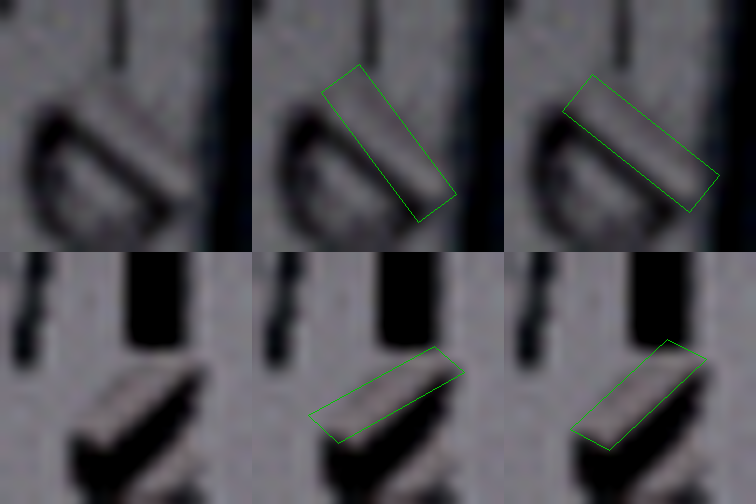

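Emit:
play_rows([
  {"tx": 0.0221, "ty": -0.0341, "tz": 0, "turn": -0.1376},
  {"tx": 0.0221, "ty": -0.0341, "tz": 0, "turn": -0.1376},
  {"tx": 0.0221, "ty": -0.0341, "tz": 0, "turn": -0.1376},
  {"tx": 0.0221, "ty": -0.0341, "tz": 0, "turn": -0.1376},
  {"tx": 0.0221, "ty": -0.0341, "tz": 0, "turn": -0.1376},
  {"tx": 0.0221, "ty": -0.0341, "tz": 0, "turn": -0.1376},
  {"tx": 0.0221, "ty": -0.0341, "tz": 0, "turn": -0.1376},
  {"tx": 0.0221, "ty": -0.0341, "tz": 0, "turn": -0.1376},
  {"tx": 0.0221, "ty": -0.0345, "tz": 0, "turn": -0.1376},
  {"tx": 0, "ty": 0, "tz": 0, "turn": 0},
], gripper=0.6)

```text
time_s: 38.35
position: [0.6069, 0.0834, 0.2687]
tcp_rot: [[0.998, 0.063, 0.003], [0.063, -0.998, -0.002], [0.003, 0.002, -1.0]]
force: [-0.6, -0.1, 0.4]
opening: 0.602
```

Emit:
play_rows([
  {"tx": 0, "ty": 0, "tz": 0, "turn": 0},
  {"tx": 0, "ty": 0, "tz": 0, "turn": 0},
  {"tx": 0, "ty": 0, "tz": 0, "turn": 0},
])

```text
time_s: 38.65
position: [0.6034, 0.089, 0.2685]
tcp_rot: [[0.997, 0.074, -0.001], [0.074, -0.997, 0.0], [-0.001, -0.0, -1.0]]
force: [0.0, -0.4, 0.6]
opening: 0.598
```

```bash
python3 st.py
```

```text
t 38.65 pos [0.6034 0.089  0.2685] yaw 4.22 tilt [-0.0008  0.0002] F [ 0.04 -0.37  0.64] M [-0.08  0.   -0.01] open 52.0
```

Emit:
play_rows([
  {"tx": 0.0007, "ty": -0.0012, "tz": -0.025, "turn": 0},
  {"tx": 0, "ty": 0, "tz": -0.03, "turn": 0},
  {"tx": 0, "ty": 0, "tz": -0.025, "turn": 0},
  {"tx": 0, "ty": 0, "tz": -0.012, "turn": 0},
  {"tx": 0, "ty": 0, "tz": 0, "turn": 0},
  {"tx": 0, "ty": 0, "tz": 0, "turn": 0},
  {"tx": 0, "ty": 0, "tz": 0, "turn": 0},
])

```text
time_s: 39.35
position: [0.6055, 0.0874, 0.1962]
tcp_rot: [[0.997, 0.073, 0.002], [0.073, -0.997, -0.0], [0.002, 0.0, -1.0]]
force: [-0.5, 0.1, -0.0]
opening: 0.602
```

```bash
python3 st.py; python3 - <<'E'
from h import *
s=cap("side");crop(s,"r_s.png",290,140,90,100,6)
E
```

```text
t 39.35 pos [0.6055 0.0874 0.1962] yaw 4.18 tilt [ 0.0024 -0.0001] F [-0.47  0.06 -0.03] M [-0.09  0.03 -0.01] open 52.4
```

View pics/r_s.png

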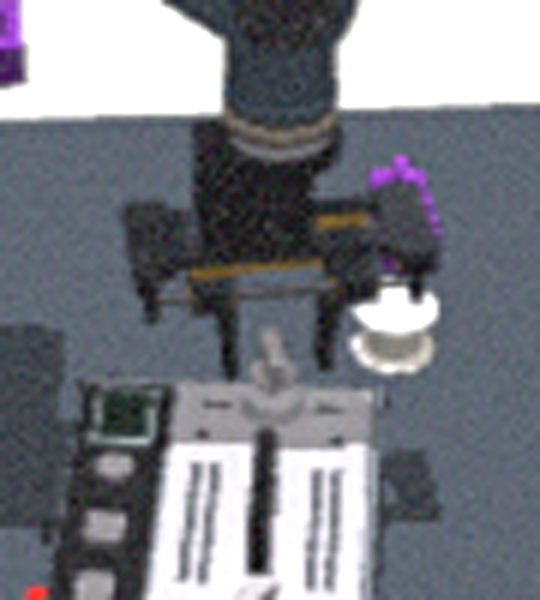

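Wing sits between the fingers. Adjust x slightly, lower 2 mm, close.

Emit:
play_rows([
  {"tx": -0.0015, "ty": 0.0005, "tz": -0.0022, "turn": 0},
  {"tx": 0, "ty": 0, "tz": 0, "turn": 0},
  {"tx": 0, "ty": 0, "tz": 0, "turn": 0},
  {"tx": 0, "ty": 0, "tz": 0, "turn": 0},
  {"tx": 0, "ty": 0, "tz": 0, "turn": 0},
  {"tx": 0, "ty": 0, "tz": 0, "turn": 0},
  {"tx": 0, "ty": 0, "tz": 0, "turn": 0},
  {"tx": 0, "ty": 0, "tz": 0, "turn": 0},
], gripper=0)

```text
time_s: 40.2
position: [0.6036, 0.0876, 0.1932]
tcp_rot: [[0.997, 0.072, 0.0], [0.072, -0.997, -0.0], [0.0, 0.0, -1.0]]
force: [1.3, -0.3, 0.1]
opening: 0.135
```

```bash
python3 st.py
```

```text
t 40.2 pos [0.6036 0.0876 0.1932] yaw 4.15 tilt [ 0.0002 -0.    ] F [ 1.26 -0.33  0.14] M [-0.07 -0.06 -0.05] open 11.7
```

Emit:
play_rows([
  {"tx": 0, "ty": 0, "tz": 0, "turn": 0.1308},
  {"tx": 0, "ty": 0, "tz": 0, "turn": 0.1308},
  {"tx": 0, "ty": 0, "tz": 0, "turn": 0.1308},
  {"tx": 0, "ty": 0, "tz": 0, "turn": 0.1308},
  {"tx": 0, "ty": 0, "tz": 0, "turn": 0.1308},
])

```text
time_s: 40.7
position: [0.604, 0.0877, 0.1932]
tcp_rot: [[0.723, 0.691, 0.001], [0.691, -0.723, 0.0], [0.001, 0.0, -1.0]]
force: [-0.5, 0.0, -0.3]
opening: 0.133
```

Emit:
play_rows([
  {"tx": 0, "ty": 0, "tz": 0, "turn": 0.1308},
  {"tx": 0, "ty": 0, "tz": 0, "turn": 0.1308},
  {"tx": 0, "ty": 0, "tz": 0, "turn": 0.1308},
  {"tx": 0, "ty": 0, "tz": 0, "turn": 0.1308},
  {"tx": 0, "ty": 0, "tz": 0, "turn": 0.1308},
  {"tx": 0, "ty": 0, "tz": 0, "turn": 0},
  {"tx": 0, "ty": 0, "tz": 0, "turn": 0},
  {"tx": 0, "ty": 0, "tz": 0, "turn": 0},
])

```text
time_s: 41.5
position: [0.6038, 0.0879, 0.1932]
tcp_rot: [[0.13, 0.991, 0.001], [0.991, -0.13, 0.0], [0.001, 0.001, -1.0]]
force: [1.5, 2.1, -1.5]
opening: 0.133
```

```bash
python3 st.py; python3 - <<'E'
from h import *
s=cap("side");crop(s,"u_s.png",290,140,90,100,6)
E
```

```text
t 41.5 pos [0.6038 0.0879 0.1932] yaw 82.52 tilt [0.0007 0.0005] F [ 1.46  2.11 -1.54] M [ 0.33 -0.25  0.  ] open 11.6
```

View pics/u_s.png

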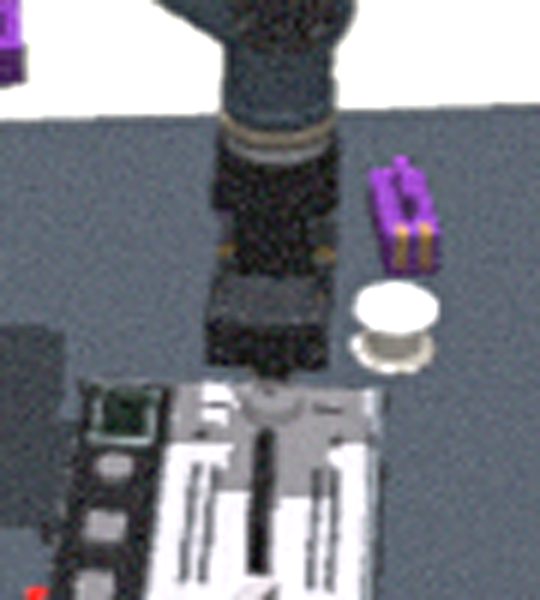

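Emit:
play_rows([
  {"tx": 0, "ty": 0, "tz": -0.004, "turn": 0},
  {"tx": 0, "ty": 0, "tz": -0.004, "turn": 0},
  {"tx": 0, "ty": 0, "tz": 0, "turn": 0},
  {"tx": 0, "ty": 0, "tz": 0, "turn": 0},
])

```text
time_s: 41.95
position: [0.6038, 0.0878, 0.1871]
tcp_rot: [[0.129, 0.992, 0.001], [0.992, -0.129, 0.0], [0.001, 0.001, -1.0]]
force: [0.9, 3.8, 3.8]
opening: 0.136
```

Emit:
play_rows([
  {"tx": 0, "ty": 0, "tz": -0.004, "turn": 0},
  {"tx": 0, "ty": 0, "tz": -0.004, "turn": 0},
  {"tx": 0, "ty": 0, "tz": 0, "turn": 0},
  {"tx": 0, "ty": 0, "tz": 0, "turn": 0},
])

```text
time_s: 42.35
position: [0.6038, 0.0878, 0.1807]
tcp_rot: [[0.128, 0.992, 0.001], [0.992, -0.128, 0.0], [0.0, 0.001, -1.0]]
force: [0.3, 3.5, 5.9]
opening: 0.128
```

Emit:
play_rows([
  {"tx": 0, "ty": 0, "tz": -0.003, "turn": 0},
  {"tx": 0, "ty": 0, "tz": -0.001, "turn": 0},
  {"tx": 0, "ty": 0, "tz": 0, "turn": 0},
  {"tx": 0, "ty": 0, "tz": 0, "turn": 0},
])

```text
time_s: 42.75
position: [0.6038, 0.0878, 0.1781]
tcp_rot: [[0.128, 0.992, 0.001], [0.992, -0.128, 0.0], [0.0, 0.001, -1.0]]
force: [-0.2, 3.3, 8.9]
opening: 0.138
```

```bash
python3 st.py
```

```text
t 42.75 pos [0.6038 0.0878 0.1781] yaw 82.63 tilt [0.0012 0.0003] F [-0.22  3.26  8.89] M [ 0.69  0.12 -0.03] open 12.0
```

Emit:
play_rows([
  {"tx": 0, "ty": 0, "tz": 0, "turn": -0.1},
  {"tx": 0, "ty": 0, "tz": 0, "turn": -0.12},
  {"tx": 0, "ty": 0, "tz": 0, "turn": -0.12},
  {"tx": 0, "ty": 0, "tz": 0, "turn": -0.12},
  {"tx": 0, "ty": 0, "tz": 0, "turn": -0.12},
  {"tx": 0, "ty": 0, "tz": 0, "turn": -0.12},
])

```text
time_s: 43.35
position: [0.6036, 0.0873, 0.1781]
tcp_rot: [[0.762, 0.648, 0.0], [0.648, -0.762, -0.001], [-0.0, 0.001, -1.0]]
force: [-0.2, 1.8, 9.3]
opening: 0.135
```

Emit:
play_rows([
  {"tx": 0, "ty": 0, "tz": 0, "turn": -0.12},
  {"tx": 0, "ty": 0, "tz": 0, "turn": -0.12},
  {"tx": 0, "ty": 0, "tz": 0, "turn": -0.12},
  {"tx": 0, "ty": 0, "tz": 0, "turn": -0.12},
  {"tx": 0, "ty": 0, "tz": 0, "turn": -0.12},
  {"tx": 0, "ty": 0, "tz": 0, "turn": -0.12},
  {"tx": 0, "ty": 0, "tz": 0, "turn": -0.08},
  {"tx": 0, "ty": 0, "tz": 0, "turn": 0},
  {"tx": 0, "ty": 0, "tz": 0, "turn": 0},
])

```text
time_s: 44.25
position: [0.603, 0.0871, 0.1782]
tcp_rot: [[0.992, -0.128, -0.001], [-0.128, -0.992, -0.001], [-0.001, 0.001, -1.0]]
force: [-2.3, 0.1, 10.6]
opening: 0.135
```

```bash
python3 st.py
```

```text
t 44.25 pos [0.603  0.0871 0.1782] yaw -7.35 tilt [-0.001 -0.001] F [-2.32  0.06 10.58] M [ 0.23  0.41 -0.06] open 11.7
```

Emit:
play_rows([
  {"tx": 0, "ty": 0, "tz": 0, "turn": -0.03},
  {"tx": 0, "ty": 0, "tz": 0, "turn": 0},
  {"tx": 0, "ty": 0, "tz": 0, "turn": 0},
])

```text
time_s: 44.55
position: [0.603, 0.0871, 0.1781]
tcp_rot: [[0.987, -0.159, -0.001], [-0.159, -0.987, -0.001], [-0.001, 0.001, -1.0]]
force: [-2.4, 1.6, 10.3]
opening: 0.135
```

Emit:
play_rows([
  {"tx": 0, "ty": 0, "tz": 0, "turn": -0.03},
  {"tx": 0, "ty": 0, "tz": 0, "turn": 0},
  {"tx": 0, "ty": 0, "tz": 0, "turn": 0},
])

```text
time_s: 44.85
position: [0.603, 0.0871, 0.1781]
tcp_rot: [[0.982, -0.19, -0.001], [-0.19, -0.982, -0.001], [-0.001, 0.001, -1.0]]
force: [-1.5, 2.0, 10.1]
opening: 0.136
```

```bash
python3 st.py
```

```text
t 44.85 pos [0.603  0.0871 0.1781] yaw -10.95 tilt [-0.0011 -0.001 ] F [-1.49  1.99 10.08] M [ 0.19  0.46 -0.06] open 11.8
```

Emit:
play_rows([
  {"tx": 0, "ty": 0, "tz": 0, "turn": -0.05},
  {"tx": 0, "ty": 0, "tz": 0, "turn": 0},
  {"tx": 0, "ty": 0, "tz": 0, "turn": 0},
])

```text
time_s: 45.15
position: [0.603, 0.0871, 0.1781]
tcp_rot: [[0.971, -0.241, -0.001], [-0.241, -0.971, -0.001], [-0.001, 0.001, -1.0]]
force: [-3.4, 1.1, 10.9]
opening: 0.135
```

```bash
python3 st.py; python3 - <<'E'
from h import *
s=cap("side");crop(s,"v_s.png",290,140,90,100,6)
E
```

```text
t 45.15 pos [0.603  0.0871 0.1781] yaw -13.94 tilt [-0.0012 -0.0011] F [-3.44  1.08 10.95] M [0.23 0.45 0.02] open 11.8
```

View pics/v_s.png

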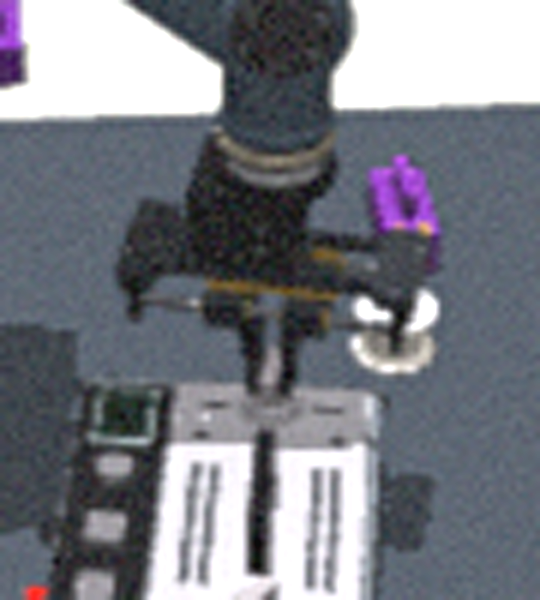

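Emit:
play_rows([
  {"tx": 0, "ty": 0, "tz": 0, "turn": -0.05},
  {"tx": 0, "ty": 0, "tz": 0, "turn": -0.02},
  {"tx": 0, "ty": 0, "tz": 0, "turn": 0},
  {"tx": 0, "ty": 0, "tz": 0, "turn": 0},
])

```text
time_s: 45.6
position: [0.6035, 0.0869, 0.1781]
tcp_rot: [[0.95, -0.311, 0.0], [-0.311, -0.95, -0.001], [0.001, 0.001, -1.0]]
force: [-1.2, 0.8, 10.1]
opening: 0.132
```

```bash
python3 st.py
```

```text
t 45.6 pos [0.6035 0.0869 0.1781] yaw -18.13 tilt [ 0.0002 -0.0014] F [-1.22  0.81 10.07] M [ 0.14  0.29 -0.01] open 11.5
```

Emit:
play_rows([
  {"tx": 0, "ty": 0, "tz": 0, "turn": 0},
  {"tx": 0, "ty": 0, "tz": 0, "turn": 0},
  {"tx": 0, "ty": 0, "tz": 0, "turn": 0},
  {"tx": 0, "ty": 0, "tz": 0, "turn": 0},
], gripper=0.6)

```text
time_s: 46.0
position: [0.6045, 0.0866, 0.1775]
tcp_rot: [[0.95, -0.312, 0.002], [-0.312, -0.95, -0.002], [0.002, 0.001, -1.0]]
force: [0.7, -0.6, 0.3]
opening: 0.41
```

Emit:
play_rows([
  {"tx": 0, "ty": 0, "tz": 0.025, "turn": 0},
  {"tx": 0, "ty": 0, "tz": 0.04, "turn": 0},
  {"tx": 0, "ty": 0, "tz": 0.04, "turn": 0},
  {"tx": -0.02, "ty": 0.045, "tz": 0, "turn": 0},
  {"tx": -0.02, "ty": 0.045, "tz": 0, "turn": 0},
  {"tx": -0.02, "ty": 0.045, "tz": 0, "turn": 0},
  {"tx": -0.02, "ty": 0.045, "tz": 0, "turn": 0},
  {"tx": -0.02, "ty": 0.045, "tz": 0, "turn": 0},
  {"tx": -0.02, "ty": 0.045, "tz": 0, "turn": 0},
  {"tx": 0, "ty": 0, "tz": 0, "turn": 0},
])

```text
time_s: 47.0
position: [0.5033, 0.3066, 0.2595]
tcp_rot: [[0.952, -0.306, -0.007], [-0.306, -0.952, -0.001], [-0.006, 0.003, -1.0]]
force: [0.2, -0.4, -0.1]
opening: 0.599
```

```bash
python3 st.py; cat > wing.py <<'E'
from bundle import *
import pickle,sys
X,c=pickle.load(open("X0.pkl","rb"))
def look(tag,yl,yr,zl=.1425,zr=.1425):
    t=cap("top");s=cap("side");t2,s2=pert(t,c[0]),pert(s,c[1])
    W=rect(0,0,.04,.012,0); C=[.589,-.0284,-7.35]
    out=[]
    for sgn,yaws,z in((1,yl,zl),(-1,yr,zr)):
        ctr=world(np.array([[0,.115*sgn,0]]),*C)[0][:2]
        for p in(t2,s2):
            P=proj(p,[[*ctr,z]])[0]; x0,y0=int(P[0])-9,int(P[1])-9
            g=p["pixels"][y0:y0+18,x0:x0+18].astype(float); g=np.clip((g-40)*1.35,0,255).astype(np.uint8); ims=[]
            for yaw in yaws:
                im=cv2.resize(g,None,fx=11,fy=11,interpolation=cv2.INTER_CUBIC)
                if yaw is not None:
                    for a,b in W:
                        uv=proj(p,world(np.array([a,b]),ctr[0],ctr[1],yaw,z)); uv=(uv-[x0,y0]+.5)*11-.5
                        cv2.line(im,*[tuple(int(v) for v in q) for q in uv],(0,200,0),1)
                ims.append(im)
            out.append(np.hstack(ims))
    im=np.vstack([np.hstack([out[0],out[1]]),np.hstack([out[2],out[3]])]); im=cv2.resize(im,None,fx=min(1,798/im.shape[1]),fy=min(1,798/im.shape[1])); cv2.imwrite(f"pics/{tag}.png",im)
    crop(t,f"{tag}_t.png",310,145,100,80,7);crop(s,f"{tag}_s.png",280,180,95,110,5)
E
python3 -c "
from wing import *
look('x1',[None,82.6],[None,48],.1305,.1425)"
```

```text
t 47.0 pos [0.5033 0.3066 0.2595] yaw -17.85 tilt [-0.0066 -0.0013] F [ 0.18 -0.37 -0.09] M [-0.14  0.09  0.02] open 52.1
```

View pics/x1.png

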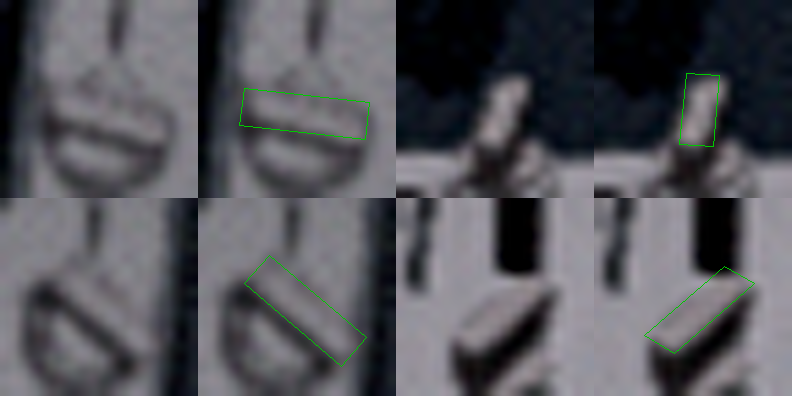

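View pics/x1_t.png

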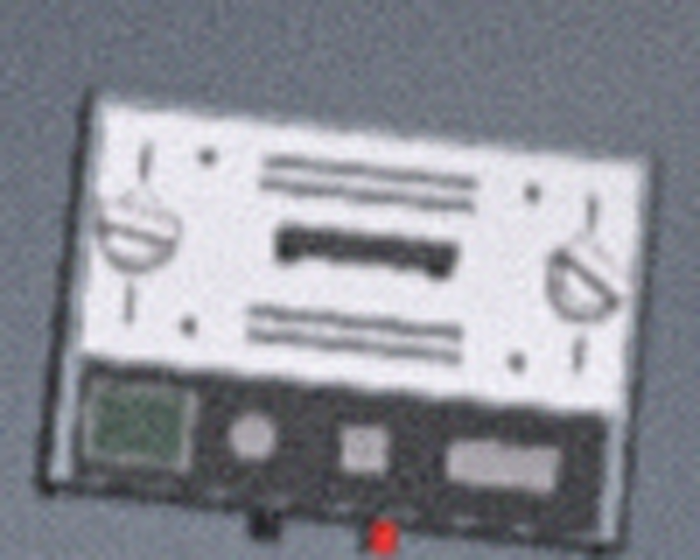

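View pics/x1_s.png

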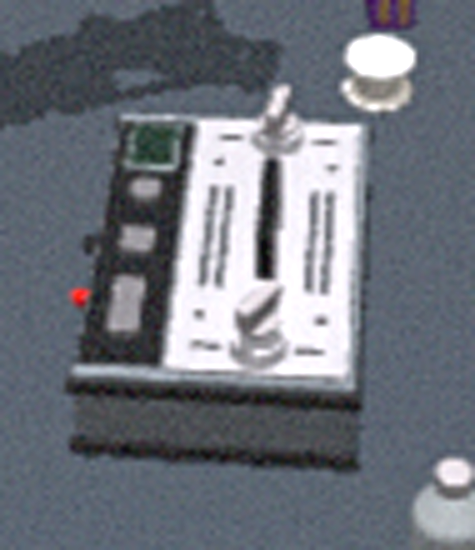

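Emit:
play_rows([
  {"tx": 0.0074, "ty": -0.0465, "tz": 0, "turn": -0.0336},
  {"tx": 0.0074, "ty": -0.0465, "tz": 0, "turn": -0.0336},
  {"tx": 0.0074, "ty": -0.0465, "tz": 0, "turn": -0.0336},
  {"tx": 0.0074, "ty": -0.0465, "tz": 0, "turn": -0.0336},
  {"tx": 0.0074, "ty": -0.0465, "tz": 0, "turn": -0.0336},
  {"tx": 0.0074, "ty": -0.0465, "tz": 0, "turn": -0.0336},
  {"tx": 0.0074, "ty": -0.0465, "tz": 0, "turn": -0.0336},
  {"tx": 0.0074, "ty": -0.0465, "tz": 0, "turn": -0.0336},
  {"tx": 0.0074, "ty": -0.0465, "tz": 0, "turn": -0.0336},
  {"tx": 0.0074, "ty": -0.0465, "tz": 0, "turn": -0.0336},
])

```text
time_s: 48.1
position: [0.5657, -0.0718, 0.2605]
tcp_rot: [[0.782, -0.623, -0.003], [-0.623, -0.782, 0.0], [-0.002, 0.002, -1.0]]
force: [1.0, 0.5, -0.4]
opening: 0.6
```

Emit:
play_rows([
  {"tx": 0.0074, "ty": -0.0465, "tz": 0, "turn": -0.0336},
  {"tx": 0.0074, "ty": -0.0465, "tz": 0, "turn": -0.0336},
  {"tx": 0, "ty": 0, "tz": 0, "turn": 0},
  {"tx": 0, "ty": 0, "tz": 0, "turn": 0},
  {"tx": 0, "ty": 0, "tz": 0, "turn": 0},
  {"tx": 0, "ty": 0, "tz": 0, "turn": 0},
])

```text
time_s: 48.7
position: [0.5779, -0.1419, 0.2609]
tcp_rot: [[0.74, -0.673, -0.001], [-0.673, -0.74, 0.001], [-0.001, 0.0, -1.0]]
force: [-0.0, 0.2, -0.8]
opening: 0.598
```

```bash
python3 st.py
```

```text
t 48.7 pos [ 0.5779 -0.1419  0.2609] yaw -42.3 tilt [-0.0014  0.0006] F [-0.04  0.16 -0.82] M [-0.1   0.15 -0.06] open 52.1
```

Emit:
play_rows([
  {"tx": -0.004, "ty": 0.002, "tz": -0.02, "turn": 0},
  {"tx": 0, "ty": 0, "tz": -0.03, "turn": 0},
  {"tx": 0, "ty": 0, "tz": -0.025, "turn": 0},
  {"tx": 0, "ty": 0, "tz": -0.008, "turn": 0},
  {"tx": 0, "ty": 0, "tz": 0, "turn": 0},
  {"tx": 0, "ty": 0, "tz": 0, "turn": 0},
  {"tx": 0, "ty": 0, "tz": 0, "turn": 0},
])

```text
time_s: 49.4
position: [0.5761, -0.1413, 0.196]
tcp_rot: [[0.739, -0.673, 0.002], [-0.673, -0.739, -0.001], [0.002, -0.001, -1.0]]
force: [-0.5, -0.5, -0.4]
opening: 0.6
```

```bash
python3 st.py; python3 - <<'E'
from h import *
s=cap("side");crop(s,"y_s.png",290,170,90,100,6)
E
```

```text
t 49.4 pos [ 0.5761 -0.1413  0.196 ] yaw -42.33 tilt [ 0.0022 -0.001 ] F [-0.47 -0.55 -0.41] M [-0.07  0.14 -0.06] open 52.2
```

View pics/y_s.png

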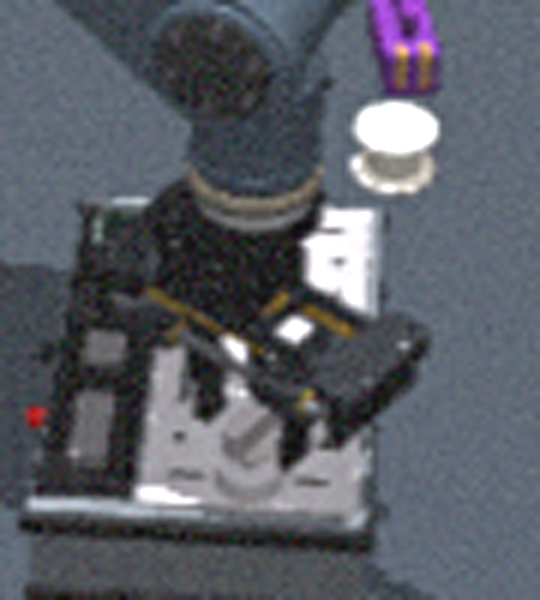

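Wing is between the fingers. Lower 2.5 mm and close.

Emit:
play_rows([
  {"tx": -0.0012, "ty": 0.001, "tz": -0.0022, "turn": 0},
  {"tx": 0, "ty": 0, "tz": 0, "turn": 0},
  {"tx": 0, "ty": 0, "tz": 0, "turn": 0},
  {"tx": 0, "ty": 0, "tz": 0, "turn": 0},
  {"tx": 0, "ty": 0, "tz": 0, "turn": 0},
  {"tx": 0, "ty": 0, "tz": 0, "turn": 0},
  {"tx": 0, "ty": 0, "tz": 0, "turn": 0},
  {"tx": 0, "ty": 0, "tz": 0, "turn": 0},
], gripper=0)

```text
time_s: 50.25
position: [0.5745, -0.1405, 0.1931]
tcp_rot: [[0.739, -0.674, 0.0], [-0.674, -0.739, -0.0], [0.0, 0.0, -1.0]]
force: [-0.8, -0.3, -0.8]
opening: 0.134
```

```bash
python3 st.py
```

```text
t 50.25 pos [ 0.5745 -0.1405  0.1931] yaw -42.36 tilt [ 0.0001 -0.0001] F [-0.75 -0.31 -0.81] M [-0.1   0.12  0.03] open 11.7
```

Emit:
play_rows([
  {"tx": 0, "ty": 0, "tz": 0, "turn": 0.13},
  {"tx": 0, "ty": 0, "tz": 0, "turn": 0.13},
  {"tx": 0, "ty": 0, "tz": 0, "turn": 0.13},
  {"tx": 0, "ty": 0, "tz": 0, "turn": 0.13},
  {"tx": 0, "ty": 0, "tz": 0, "turn": 0.13},
  {"tx": 0, "ty": 0, "tz": 0, "turn": 0.13},
  {"tx": 0, "ty": 0, "tz": 0, "turn": 0.13},
  {"tx": 0, "ty": 0, "tz": 0, "turn": 0.13},
])

```text
time_s: 51.05
position: [0.5745, -0.1404, 0.193]
tcp_rot: [[0.938, 0.348, 0.0], [0.348, -0.938, 0.0], [0.0, 0.0, -1.0]]
force: [-0.7, -0.1, 0.2]
opening: 0.131
```

Emit:
play_rows([
  {"tx": 0, "ty": 0, "tz": 0, "turn": 0.13},
  {"tx": 0, "ty": 0, "tz": 0, "turn": 0.13},
  {"tx": 0, "ty": 0, "tz": 0, "turn": 0.13},
  {"tx": 0, "ty": 0, "tz": 0, "turn": 0.13},
  {"tx": 0, "ty": 0, "tz": 0, "turn": 0.13},
  {"tx": 0, "ty": 0, "tz": 0, "turn": 0.13},
  {"tx": 0, "ty": 0, "tz": 0, "turn": 0.13},
  {"tx": 0, "ty": 0, "tz": 0, "turn": 0.13},
  {"tx": 0, "ty": 0, "tz": 0, "turn": 0},
  {"tx": 0, "ty": 0, "tz": 0, "turn": 0},
])

```text
time_s: 52.05
position: [0.5745, -0.1404, 0.193]
tcp_rot: [[0.134, 0.991, 0.0], [0.991, -0.134, -0.0], [0.0, 0.0, -1.0]]
force: [0.6, 0.3, -1.1]
opening: 0.134
```

```bash
python3 st.py
```

```text
t 52.05 pos [ 0.5745 -0.1404  0.193 ] yaw 82.28 tilt [ 0.0002 -0.    ] F [ 0.61  0.26 -1.08] M [ 0.05 -0.04  0.03] open 11.7
```

Emit:
play_rows([
  {"tx": 0, "ty": 0, "tz": -0.004, "turn": 0.004},
  {"tx": 0, "ty": 0, "tz": -0.004, "turn": 0},
  {"tx": 0, "ty": 0, "tz": 0, "turn": 0},
  {"tx": 0, "ty": 0, "tz": 0, "turn": 0},
])

```text
time_s: 52.45
position: [0.5745, -0.1404, 0.1868]
tcp_rot: [[0.128, 0.992, 0.0], [0.992, -0.128, 0.0], [0.0, 0.0, -1.0]]
force: [-0.2, 0.5, 4.3]
opening: 0.136
```

Emit:
play_rows([
  {"tx": 0, "ty": 0, "tz": -0.004, "turn": 0},
  {"tx": 0, "ty": 0, "tz": -0.004, "turn": 0},
  {"tx": 0, "ty": 0, "tz": 0, "turn": 0},
  {"tx": 0, "ty": 0, "tz": 0, "turn": 0},
])

```text
time_s: 52.85
position: [0.5745, -0.1404, 0.1804]
tcp_rot: [[0.128, 0.992, 0.0], [0.992, -0.128, -0.0], [-0.0, 0.0, -1.0]]
force: [-1.1, 1.4, 5.6]
opening: 0.135
```

Emit:
play_rows([
  {"tx": 0, "ty": 0, "tz": -0.003, "turn": 0},
  {"tx": 0, "ty": 0, "tz": -0.001, "turn": 0},
  {"tx": 0, "ty": 0, "tz": 0, "turn": 0},
  {"tx": 0, "ty": 0, "tz": 0, "turn": 0},
])

```text
time_s: 53.25
position: [0.5745, -0.1404, 0.178]
tcp_rot: [[0.128, 0.992, 0.001], [0.992, -0.128, -0.0], [-0.0, 0.001, -1.0]]
force: [-2.3, 0.8, 10.1]
opening: 0.135
```

```bash
python3 st.py
```

```text
t 53.25 pos [ 0.5745 -0.1404  0.178 ] yaw 82.67 tilt [ 0.0006 -0.0003] F [-2.33  0.79 10.06] M [ 0.2   0.33 -0.04] open 11.7
```

Fully in. Turn clockwise ~100° like the other one.

Emit:
play_rows([
  {"tx": 0, "ty": 0, "tz": 0, "turn": -0.1},
  {"tx": 0, "ty": 0, "tz": 0, "turn": -0.12},
  {"tx": 0, "ty": 0, "tz": 0, "turn": -0.12},
  {"tx": 0, "ty": 0, "tz": 0, "turn": -0.12},
  {"tx": 0, "ty": 0, "tz": 0, "turn": -0.12},
  {"tx": 0, "ty": 0, "tz": 0, "turn": -0.12},
  {"tx": 0, "ty": 0, "tz": 0, "turn": -0.12},
])

```text
time_s: 53.95
position: [0.5745, -0.1404, 0.1779]
tcp_rot: [[0.837, 0.548, 0.001], [0.548, -0.837, -0.0], [0.0, 0.001, -1.0]]
force: [-2.2, 1.6, 10.2]
opening: 0.139
```

Emit:
play_rows([
  {"tx": 0, "ty": 0, "tz": 0, "turn": -0.12},
  {"tx": 0, "ty": 0, "tz": 0, "turn": -0.12},
  {"tx": 0, "ty": 0, "tz": 0, "turn": -0.12},
  {"tx": 0, "ty": 0, "tz": 0, "turn": -0.12},
  {"tx": 0, "ty": 0, "tz": 0, "turn": -0.12},
  {"tx": 0, "ty": 0, "tz": 0, "turn": -0.08},
  {"tx": 0, "ty": 0, "tz": 0, "turn": 0},
  {"tx": 0, "ty": 0, "tz": 0, "turn": 0},
])

```text
time_s: 54.75
position: [0.5745, -0.1405, 0.178]
tcp_rot: [[0.992, -0.127, 0.001], [-0.127, -0.992, -0.0], [0.001, 0.0, -1.0]]
force: [-2.0, 1.0, 9.8]
opening: 0.133
```

```bash
python3 st.py
```

```text
t 54.75 pos [ 0.5745 -0.1405  0.178 ] yaw -7.32 tilt [ 0.0005 -0.0004] F [-2.04  0.99  9.8 ] M [ 0.08  0.49 -0.06] open 11.6
```

Emit:
play_rows([
  {"tx": 0, "ty": 0, "tz": 0, "turn": -0.06},
  {"tx": 0, "ty": 0, "tz": 0, "turn": -0.06},
  {"tx": 0, "ty": 0, "tz": 0, "turn": -0.05},
  {"tx": 0, "ty": 0, "tz": 0, "turn": 0},
  {"tx": 0, "ty": 0, "tz": 0, "turn": 0},
])

```text
time_s: 55.25
position: [0.5745, -0.1405, 0.178]
tcp_rot: [[0.954, -0.301, 0.0], [-0.301, -0.954, -0.0], [0.001, 0.0, -1.0]]
force: [-1.5, 0.6, 9.8]
opening: 0.14
```

```bash
python3 st.py
```

```text
t 55.25 pos [ 0.5745 -0.1405  0.178 ] yaw -17.52 tilt [ 0.0004 -0.0004] F [-1.53  0.59  9.75] M [ 0.15  0.46 -0.05] open 12.2
```

Emit:
play_rows([
  {"tx": 0, "ty": 0, "tz": 0, "turn": -0.06},
  {"tx": 0, "ty": 0, "tz": 0, "turn": -0.06},
  {"tx": 0, "ty": 0, "tz": 0, "turn": 0},
  {"tx": 0, "ty": 0, "tz": 0, "turn": 0},
])

```text
time_s: 55.65
position: [0.5747, -0.1405, 0.1779]
tcp_rot: [[0.909, -0.417, 0.001], [-0.417, -0.909, -0.001], [0.001, 0.0, -1.0]]
force: [-1.4, 0.8, 9.4]
opening: 0.138
```

```bash
python3 st.py;python3 - <<'E'
from h import *
s=cap("side");crop(s,"z_s.png",300,200,60,60,10)
E
```

```text
t 55.65 pos [ 0.5747 -0.1405  0.1779] yaw -24.64 tilt [ 0.0009 -0.0009] F [-1.37  0.77  9.4 ] M [0.15 0.31 0.28] open 12.0
```

View pics/z_s.png

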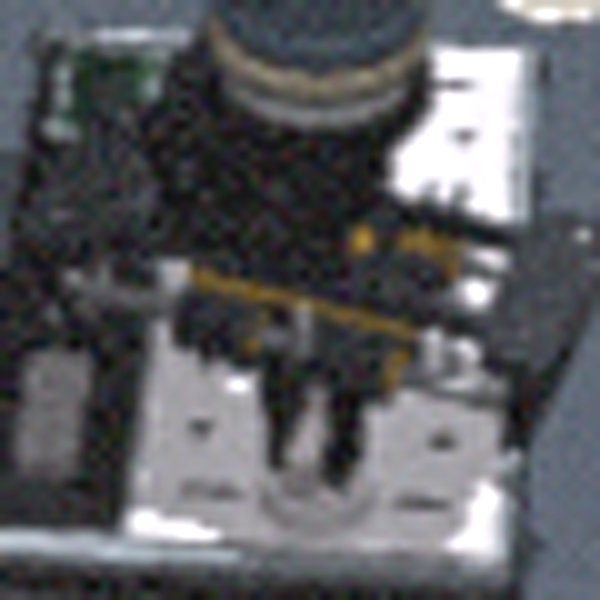

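Emit:
play_rows([
  {"tx": 0, "ty": 0, "tz": 0, "turn": 0},
  {"tx": 0, "ty": 0, "tz": 0, "turn": 0},
  {"tx": 0, "ty": 0, "tz": 0, "turn": 0},
  {"tx": 0, "ty": 0, "tz": 0, "turn": 0},
], gripper=0.6)

```text
time_s: 56.1
position: [0.5749, -0.1408, 0.1772]
tcp_rot: [[0.908, -0.418, 0.001], [-0.418, -0.908, -0.001], [0.001, 0.0, -1.0]]
force: [1.4, -1.1, -0.3]
opening: 0.415
```

Emit:
play_rows([
  {"tx": 0, "ty": 0, "tz": 0.025, "turn": 0},
  {"tx": 0, "ty": 0, "tz": 0.04, "turn": 0},
  {"tx": 0, "ty": 0, "tz": 0.04, "turn": 0},
  {"tx": -0.02, "ty": -0.045, "tz": 0, "turn": 0},
  {"tx": -0.02, "ty": -0.045, "tz": 0, "turn": 0},
  {"tx": -0.02, "ty": -0.045, "tz": 0, "turn": 0},
  {"tx": -0.02, "ty": -0.045, "tz": 0, "turn": 0},
  {"tx": -0.02, "ty": -0.045, "tz": 0, "turn": 0},
  {"tx": -0.02, "ty": -0.045, "tz": 0, "turn": 0},
  {"tx": 0, "ty": 0, "tz": 0, "turn": 0},
])

```text
time_s: 57.1
position: [0.4756, -0.3599, 0.2594]
tcp_rot: [[0.906, -0.423, -0.003], [-0.423, -0.906, 0.001], [-0.004, 0.0, -1.0]]
force: [0.7, 0.2, -0.2]
opening: 0.601
```

```bash
python3 st.py; python3 -c "
from wing import *
look('x2',[None,82,72],[None,82,72],.1305,.1305)"
```

```text
t 57.1 pos [ 0.4756 -0.3599  0.2594] yaw -25.02 tilt [-0.0035  0.0013] F [ 0.73  0.16 -0.24] M [-0.11  0.11  0.02] open 52.3
```

View pics/x2.png

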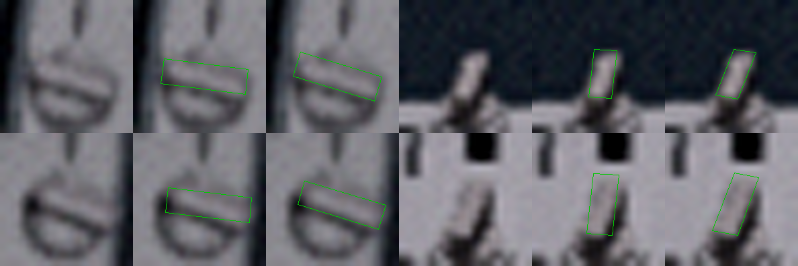

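View pics/x2_s.png

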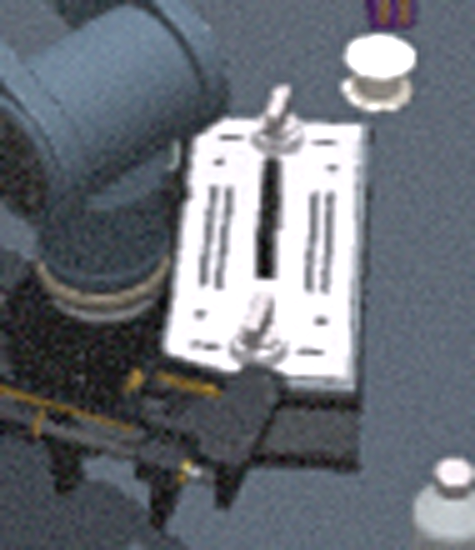

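View pics/x2_t.png

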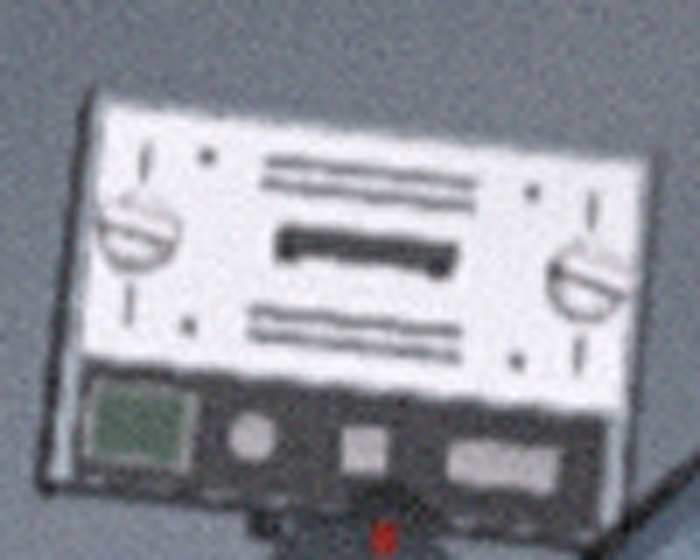

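Emit:
play_rows([
  {"tx": 0.0134, "ty": 0.0467, "tz": 0, "turn": 0.0111},
  {"tx": 0.0134, "ty": 0.0467, "tz": 0, "turn": 0.0111},
  {"tx": 0.0134, "ty": 0.0467, "tz": 0, "turn": 0.0111},
  {"tx": 0.0134, "ty": 0.0467, "tz": 0, "turn": 0.0111},
  {"tx": 0.0134, "ty": 0.0467, "tz": 0, "turn": 0.0111},
  {"tx": 0.0134, "ty": 0.0467, "tz": 0, "turn": 0.0111},
  {"tx": 0.0134, "ty": 0.0467, "tz": 0, "turn": 0.0111},
  {"tx": 0.0134, "ty": 0.0467, "tz": 0, "turn": 0.0111},
  {"tx": 0.0134, "ty": 0.0467, "tz": 0, "turn": 0.0111},
  {"tx": 0.0134, "ty": 0.0467, "tz": 0, "turn": 0.0111},
])

```text
time_s: 58.2
position: [0.5842, 0.0209, 0.2602]
tcp_rot: [[0.952, -0.307, -0.004], [-0.307, -0.952, 0.001], [-0.004, 0.0, -1.0]]
force: [0.1, -0.6, -0.7]
opening: 0.599
```

Emit:
play_rows([
  {"tx": 0.0134, "ty": 0.0467, "tz": 0, "turn": 0.0111},
  {"tx": 0.0134, "ty": 0.0467, "tz": 0, "turn": 0.0111},
  {"tx": 0, "ty": 0, "tz": 0, "turn": 0},
  {"tx": 0, "ty": 0, "tz": 0, "turn": 0},
  {"tx": 0, "ty": 0, "tz": 0, "turn": 0},
])

```text
time_s: 58.7
position: [0.6059, 0.0921, 0.2605]
tcp_rot: [[0.958, -0.287, -0.002], [-0.287, -0.958, -0.0], [-0.002, 0.001, -1.0]]
force: [-0.4, -0.1, 0.8]
opening: 0.6
```

```bash
python3 st.py
```

```text
t 58.7 pos [0.6059 0.0921 0.2605] yaw -16.69 tilt [-0.0025 -0.0003] F [-0.43 -0.08  0.77] M [-0.11  0.1  -0.  ] open 52.2
```

Emit:
play_rows([
  {"tx": -0.003, "ty": -0.0056, "tz": -0.02, "turn": 0},
  {"tx": 0, "ty": 0, "tz": -0.03, "turn": 0},
  {"tx": 0, "ty": 0, "tz": -0.03, "turn": 0},
  {"tx": 0, "ty": 0, "tz": -0.015, "turn": 0},
  {"tx": 0, "ty": 0, "tz": -0.003, "turn": 0},
  {"tx": 0, "ty": 0, "tz": 0, "turn": 0},
  {"tx": 0, "ty": 0, "tz": 0, "turn": 0},
])

```text
time_s: 59.4
position: [0.6054, 0.0871, 0.1837]
tcp_rot: [[0.958, -0.288, 0.002], [-0.288, -0.958, -0.0], [0.002, -0.001, -1.0]]
force: [-0.2, 0.4, -0.3]
opening: 0.599
```

Emit:
play_rows([
  {"tx": 0, "ty": 0, "tz": -0.001, "turn": 0},
  {"tx": 0, "ty": 0, "tz": 0, "turn": 0},
  {"tx": 0, "ty": 0, "tz": 0, "turn": 0},
  {"tx": 0, "ty": 0, "tz": 0, "turn": 0},
  {"tx": 0, "ty": 0, "tz": 0, "turn": 0},
  {"tx": 0, "ty": 0, "tz": 0, "turn": 0},
  {"tx": 0, "ty": 0, "tz": 0, "turn": 0},
  {"tx": 0, "ty": 0, "tz": 0, "turn": 0},
], gripper=0)

```text
time_s: 60.2
position: [0.604, 0.0876, 0.1818]
tcp_rot: [[0.958, -0.288, -0.002], [-0.288, -0.958, 0.0], [-0.002, 0.0, -1.0]]
force: [-2.8, 1.0, 1.5]
opening: 0.14
```

```bash
python3 st.py
```

```text
t 60.2 pos [0.604  0.0876 0.1818] yaw -16.73 tilt [-0.0016  0.0003] F [-2.84  0.96  1.48] M [ 0.06  0.48 -0.07] open 12.2
```

Emit:
play_rows([
  {"tx": 0, "ty": 0, "tz": 0, "turn": -0.05},
  {"tx": 0, "ty": 0, "tz": 0, "turn": 0},
  {"tx": 0, "ty": 0, "tz": 0, "turn": 0},
])

```text
time_s: 60.5
position: [0.6043, 0.0876, 0.1818]
tcp_rot: [[0.942, -0.337, -0.001], [-0.337, -0.942, 0.0], [-0.001, 0.0, -1.0]]
force: [-1.5, 0.5, 1.2]
opening: 0.137
```

```bash
python3 st.py
```

```text
t 60.5 pos [0.6043 0.0876 0.1818] yaw -19.67 tilt [-0.0009  0.0002] F [-1.47  0.51  1.17] M [0.04 0.46 0.02] open 11.9
```

Emit:
play_rows([
  {"tx": 0, "ty": 0, "tz": 0, "turn": -0.05},
  {"tx": 0, "ty": 0, "tz": 0, "turn": 0},
  {"tx": 0, "ty": 0, "tz": 0, "turn": 0},
])

```text
time_s: 60.8
position: [0.6047, 0.0875, 0.1818]
tcp_rot: [[0.923, -0.385, -0.0], [-0.385, -0.923, 0.0], [-0.0, -0.0, -1.0]]
force: [-0.2, 1.5, 1.1]
opening: 0.138
```

```bash
python3 st.py
```

```text
t 60.8 pos [0.6047 0.0875 0.1818] yaw -22.64 tilt [-0.0001  0.0001] F [-0.23  1.49  1.09] M [0.08 0.39 0.18] open 12.0
```

Emit:
play_rows([
  {"tx": 0, "ty": 0, "tz": 0, "turn": -0.05},
  {"tx": 0, "ty": 0, "tz": 0, "turn": 0},
  {"tx": 0, "ty": 0, "tz": 0, "turn": 0},
])

```text
time_s: 61.1
position: [0.6047, 0.0875, 0.1818]
tcp_rot: [[0.902, -0.432, 0.0], [-0.432, -0.902, -0.0], [0.0, 0.0, -1.0]]
force: [-0.6, 1.4, 1.8]
opening: 0.133
```

```bash
python3 st.py
```

```text
t 61.1 pos [0.6047 0.0875 0.1818] yaw -25.59 tilt [ 0.     -0.0002] F [-0.6   1.39  1.85] M [0.12 0.3  0.48] open 11.6
```

Emit:
play_rows([
  {"tx": 0, "ty": 0, "tz": 0, "turn": 0},
  {"tx": 0, "ty": 0, "tz": 0, "turn": 0},
  {"tx": 0, "ty": 0, "tz": 0, "turn": 0},
  {"tx": 0, "ty": 0, "tz": 0, "turn": 0},
], gripper=0.6)

```text
time_s: 61.5
position: [0.605, 0.0873, 0.1819]
tcp_rot: [[0.901, -0.434, 0.001], [-0.434, -0.901, -0.0], [0.001, -0.0, -1.0]]
force: [-0.5, 0.3, -0.1]
opening: 0.41
```

Emit:
play_rows([
  {"tx": 0, "ty": 0, "tz": 0.025, "turn": 0},
  {"tx": 0, "ty": 0, "tz": 0.04, "turn": 0},
  {"tx": 0, "ty": 0, "tz": 0.04, "turn": 0},
  {"tx": -0.03, "ty": 0.045, "tz": 0, "turn": 0},
  {"tx": -0.03, "ty": 0.045, "tz": 0, "turn": 0},
  {"tx": -0.03, "ty": 0.045, "tz": 0, "turn": 0},
  {"tx": -0.03, "ty": 0.045, "tz": 0, "turn": 0},
  {"tx": -0.03, "ty": 0.045, "tz": 0, "turn": 0},
  {"tx": -0.03, "ty": 0.045, "tz": 0, "turn": 0},
  {"tx": 0, "ty": 0, "tz": 0, "turn": 0},
], gripper=0.6)

```text
time_s: 62.5
position: [0.4571, 0.3069, 0.2659]
tcp_rot: [[0.903, -0.429, -0.002], [-0.429, -0.903, 0.001], [-0.002, -0.0, -1.0]]
force: [0.8, -0.0, -0.5]
opening: 0.6
```

```bash
python3 st.py; python3 -c "
from wing import *
look('x3',[None,82,72],[None,82,72],.1305,.1305)
t=cap('top');s=cap('side');np.save('t7.npy',t,allow_pickle=True);np.save('s7.npy',s,allow_pickle=True)
for k,p in enumerate((t,s)): rapid([pert(p,c[k])],COVER,[.589,-.0284,-7.4],2.0,z=.069)
"
```

```text
t 62.5 pos [0.4571 0.3069 0.2659] yaw -25.4 tilt [-0.002   0.0011] F [ 0.8  -0.01 -0.55] M [-0.13  0.09  0.01] open 52.2
[ 0.5887 -0.0291 -7.4148] med|r| [0.254] mean r [0.248]
[ 0.5887 -0.0285 -7.245 ] med|r| [0.187] mean r [0.172]
```

View pics/x3.png

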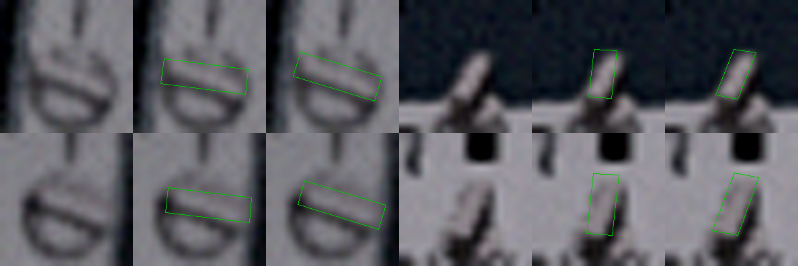

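View pics/x3_t.png

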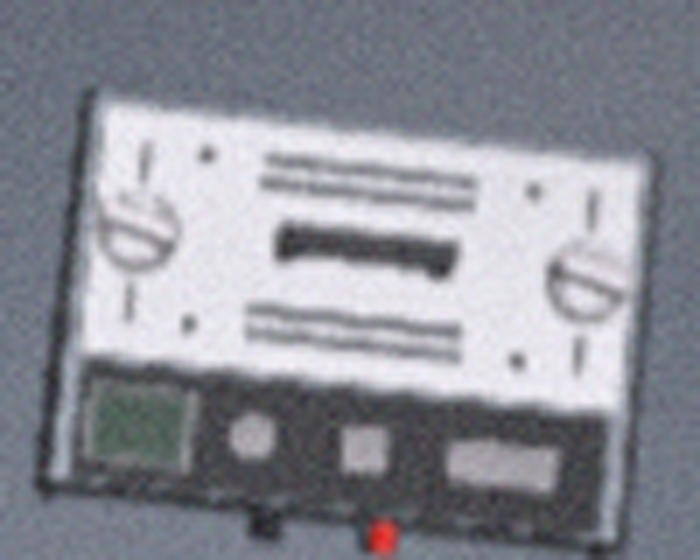

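View pics/x3_s.png

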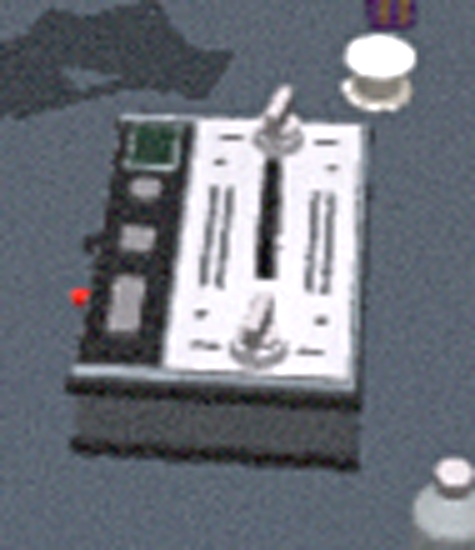

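```bash
python3 - <<'E'
from bundle import *
import pickle
t=np.load("t7.npy",allow_pickle=True).item();s=np.load("s7.npy",allow_pickle=True).item();X,c=pickle.load(open("X0.pkl","rb"))
t2,s2=pert(t,c[0]),pert(s,c[1]);u=X["unit"]
R=yaw2R(u[2])
px={"round":(253,436),"square":(364,449),"long":(502,465)}
for n,p in px.items():
    w=ray(t2,[(np.array(p)+.5)/7-.5+[310,145]],.095)[0]
    if n=="round":
        th=np.linspace(0,2*np.pi,17);segs=[((.012*np.cos(a),.012*np.sin(a),.095),(.012*np.cos(b),.012*np.sin(b),.095)) for a,b in zip(th[:-1],th[1:])]
    else: segs=rect(0,0,*((.024,.024) if n=="square" else (.022,.056)),.095)
    for q in([t2],[s2],[t2,s2]):
        x=rapid(q,segs,[w[0],w[1],-7.4],2.0,verbose=False); print(n,np.round(x,4),"unit frame",np.round(R.T@(np.array([x[0],x[1],0])-[u[0],u[1],0]),4)[:2], "robot",np.round(x[:2]+[.0006,.0022],4))
    print("pick",w)
E
```

```text
round [ 0.4981  0.0292 -9.0817] unit frame [-0.0677  0.0454] robot [0.4987 0.0314]
round [  0.4978   0.0268 -10.5026] unit frame [-0.0677  0.043 ] robot [0.4984 0.029 ]
round [ 0.4981  0.0285 -9.6794] unit frame [-0.0677  0.0447] robot [0.4987 0.0307]
pick [0.49816776 0.0287142  0.095     ]
square [ 0.4907 -0.027  -3.907 ] unit frame [-0.0679 -0.0112] robot [ 0.4913 -0.0248]
square [  0.4911  -0.029  -16.1148] unit frame [-0.0672 -0.0132] robot [ 0.4917 -0.0268]
square [ 0.4911 -0.0277 -8.4635] unit frame [-0.0674 -0.0119] robot [ 0.4917 -0.0255]
pick [ 0.49069741 -0.02719214  0.095     ]
long [ 0.4816 -0.0967 -7.5702] unit frame [-0.0679 -0.0815] robot [ 0.4822 -0.0945]
long [ 0.482  -0.0973 -6.7217] unit frame [-0.0675 -0.0821] robot [ 0.4826 -0.0951]
long [ 0.4818 -0.0969 -7.2411] unit frame [-0.0677 -0.0818] robot [ 0.4824 -0.0947]
pick [ 0.4814737  -0.09678587  0.095     ]
```

Emit:
play_rows([
  {"tx": 0.0058, "ty": -0.0383, "tz": 0, "turn": -0.1333},
  {"tx": 0.0058, "ty": -0.0383, "tz": 0, "turn": -0.1333},
  {"tx": 0.0058, "ty": -0.0383, "tz": 0, "turn": -0.1333},
  {"tx": 0.0058, "ty": -0.0383, "tz": 0, "turn": -0.1333},
  {"tx": 0.0058, "ty": -0.0383, "tz": 0, "turn": -0.1333},
  {"tx": 0.0058, "ty": -0.0383, "tz": 0, "turn": -0.1333},
  {"tx": 0.0058, "ty": -0.0383, "tz": 0, "turn": -0.1333},
  {"tx": 0.0058, "ty": -0.0383, "tz": 0, "turn": -0.1333},
  {"tx": 0.0058, "ty": -0.0383, "tz": 0, "turn": -0.1333},
  {"tx": 0, "ty": 0, "tz": 0, "turn": 0},
], gripper=0)

```text
time_s: 63.7
position: [0.5041, 0.0227, 0.266]
tcp_rot: [[-0.143, -0.99, 0.002], [-0.99, 0.143, -0.002], [0.001, -0.002, -1.0]]
force: [-0.4, 0.4, -1.0]
opening: 0.004
```

Emit:
play_rows([
  {"tx": 0, "ty": 0, "tz": 0, "turn": 0},
  {"tx": 0, "ty": 0, "tz": 0, "turn": 0},
  {"tx": 0, "ty": 0, "tz": 0, "turn": 0},
])

```text
time_s: 64.0
position: [0.5021, 0.0283, 0.2658]
tcp_rot: [[-0.133, -0.991, -0.0], [-0.991, 0.133, 0.0], [-0.0, 0.0, -1.0]]
force: [0.6, -0.3, -0.7]
opening: 0.005
```

```bash
python3 st.py
```

```text
t 64.0 pos [0.5021 0.0283 0.2658] yaw -97.63 tilt [-0.0004  0.0002] F [ 0.62 -0.29 -0.71] M [-0.06  0.21  0.02] open 0.4
```

Emit:
play_rows([
  {"tx": -0.0042, "ty": 0.0034, "tz": -0.02, "turn": 0},
  {"tx": 0, "ty": 0, "tz": -0.035, "turn": 0},
  {"tx": 0, "ty": 0, "tz": -0.035, "turn": 0},
  {"tx": 0, "ty": 0, "tz": -0.02, "turn": 0},
  {"tx": 0, "ty": 0, "tz": 0, "turn": 0},
  {"tx": 0, "ty": 0, "tz": 0, "turn": 0},
  {"tx": 0, "ty": 0, "tz": 0, "turn": 0},
])

```text
time_s: 64.7
position: [0.4998, 0.0307, 0.1788]
tcp_rot: [[-0.133, -0.991, 0.002], [-0.991, 0.133, -0.0], [0.0, -0.002, -1.0]]
force: [0.1, -0.2, -0.0]
opening: 0.006
```

```bash
python3 st.py;python3 - <<'E'
from h import *
s=cap("side");crop(s,"k1_s.png",285,150,90,110,6)
E
```

```text
t 64.7 pos [0.4998 0.0307 0.1788] yaw -97.65 tilt [ 0.0022 -0.0004] F [ 0.13 -0.16 -0.03] M [-0.06  0.2   0.01] open 0.5
```

View pics/k1_s.png

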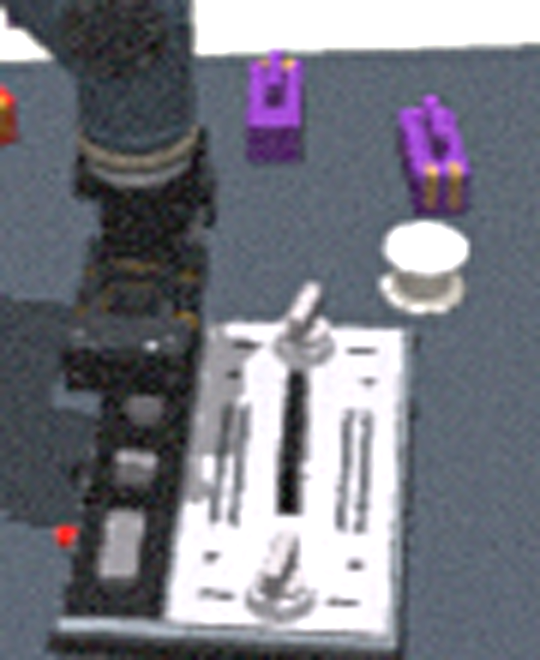

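Emit:
play_rows([
  {"tx": -0.0005, "ty": 0, "tz": -0.012, "turn": 0},
  {"tx": 0, "ty": 0, "tz": -0.005, "turn": 0},
  {"tx": 0, "ty": 0, "tz": -0.004, "turn": 0},
  {"tx": 0, "ty": 0, "tz": 0, "turn": 0},
  {"tx": 0, "ty": 0, "tz": 0, "turn": 0},
])

```text
time_s: 65.25
position: [0.4987, 0.0304, 0.1612]
tcp_rot: [[-0.134, -0.991, 0.0], [-0.991, 0.134, 0.0], [-0.0, -0.0, -1.0]]
force: [0.5, 1.0, 3.7]
opening: 0.008
```

```bash
python3 st.py
```

```text
t 65.25 pos [0.4987 0.0304 0.1612] yaw -97.71 tilt [0.0001 0.0001] F [0.47 1.03 3.72] M [0.03 0.24 0.07] open 0.7
```

Emit:
play_rows([
  {"tx": 0, "ty": 0, "tz": -0.0035, "turn": 0},
  {"tx": 0, "ty": 0, "tz": -0.001, "turn": 0},
  {"tx": 0, "ty": 0, "tz": 0, "turn": 0},
  {"tx": 0, "ty": 0, "tz": 0, "turn": 0},
])

```text
time_s: 65.65
position: [0.4987, 0.0304, 0.1589]
tcp_rot: [[-0.134, -0.991, 0.001], [-0.991, 0.134, -0.0], [0.0, -0.001, -1.0]]
force: [-2.8, 0.7, 15.6]
opening: 0.006
```

```bash
python3 st.py
```

```text
t 65.65 pos [0.4987 0.0304 0.1589] yaw -97.7 tilt [ 0.0009 -0.0002] F [-2.83  0.66 15.62] M [ 0.03  0.67 -0.01] open 0.6
```

Emit:
play_rows([
  {"tx": 0, "ty": 0, "tz": 0.015, "turn": 0},
  {"tx": 0, "ty": 0, "tz": 0.015, "turn": 0},
  {"tx": 0, "ty": 0, "tz": 0, "turn": 0},
  {"tx": -0.0045, "ty": -0.035, "tz": 0, "turn": 0},
  {"tx": -0.0045, "ty": -0.0345, "tz": 0, "turn": 0},
  {"tx": 0, "ty": 0, "tz": 0, "turn": 0},
  {"tx": 0, "ty": 0, "tz": 0, "turn": 0},
  {"tx": 0, "ty": 0, "tz": 0, "turn": 0},
])

```text
time_s: 66.45
position: [0.4912, -0.0246, 0.1812]
tcp_rot: [[-0.134, -0.991, -0.001], [-0.991, 0.134, 0.0], [-0.0, 0.001, -1.0]]
force: [-0.6, 0.1, 0.4]
opening: 0.007
```

```bash
python3 st.py;python3 - <<'E'
from h import *
s=cap("side");crop(s,"k2_s.png",285,150,90,110,6)
E
```

```text
t 66.45 pos [ 0.4912 -0.0246  0.1812] yaw -97.7 tilt [-0.0008  0.0005] F [-0.61  0.14  0.37] M [-0.07  0.17  0.02] open 0.6
```

View pics/k2_s.png

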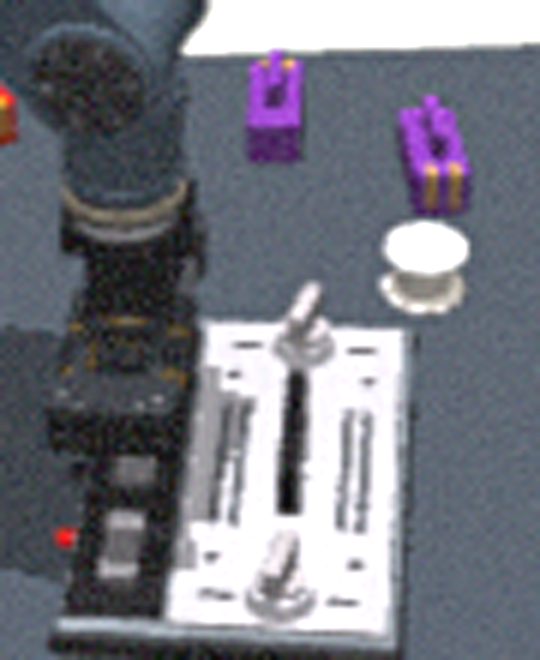

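Emit:
play_rows([
  {"tx": 0, "ty": 0, "tz": -0.012, "turn": 0},
  {"tx": 0, "ty": 0, "tz": -0.007, "turn": 0},
  {"tx": 0, "ty": 0, "tz": -0.005, "turn": 0},
  {"tx": 0, "ty": 0, "tz": -0.0035, "turn": 0},
  {"tx": 0, "ty": 0, "tz": -0.0015, "turn": 0},
  {"tx": 0, "ty": 0, "tz": 0, "turn": 0},
  {"tx": 0, "ty": 0, "tz": 0, "turn": 0},
])

```text
time_s: 67.2
position: [0.4911, -0.0246, 0.159]
tcp_rot: [[-0.134, -0.991, -0.0], [-0.991, 0.134, 0.001], [-0.001, 0.0, -1.0]]
force: [-1.3, 2.6, 10.7]
opening: 0.002
```

```bash
python3 st.py
```

```text
t 67.2 pos [ 0.4911 -0.0246  0.159 ] yaw -97.72 tilt [-0.0003  0.0008] F [-1.3   2.57 10.72] M [0.47 0.49 0.05] open 0.2
```

Down at the stop (10.7 N). Up, then to the long key.

Emit:
play_rows([
  {"tx": 0, "ty": 0, "tz": 0.015, "turn": 0},
  {"tx": 0, "ty": 0, "tz": 0.015, "turn": 0},
  {"tx": 0, "ty": 0, "tz": 0, "turn": 0},
  {"tx": -0.0055, "ty": -0.044, "tz": 0, "turn": 0},
  {"tx": -0.0055, "ty": -0.0435, "tz": 0, "turn": 0},
  {"tx": 0, "ty": 0, "tz": 0, "turn": 0},
  {"tx": 0, "ty": 0, "tz": 0, "turn": 0},
  {"tx": 0, "ty": 0, "tz": 0, "turn": 0},
])

```text
time_s: 68.0
position: [0.4823, -0.0946, 0.1819]
tcp_rot: [[-0.134, -0.991, -0.001], [-0.991, 0.134, 0.001], [-0.001, 0.001, -1.0]]
force: [0.1, 0.9, -0.2]
opening: 0.009
```

```bash
python3 st.py;python3 - <<'E'
from h import *
s=cap("side");crop(s,"k3_s.png",285,150,90,110,6)
E
```

```text
t 68.0 pos [ 0.4823 -0.0946  0.1819] yaw -97.7 tilt [-0.0011  0.0007] F [ 0.06  0.86 -0.19] M [-0.02  0.15 -0.  ] open 0.8
```

View pics/k3_s.png

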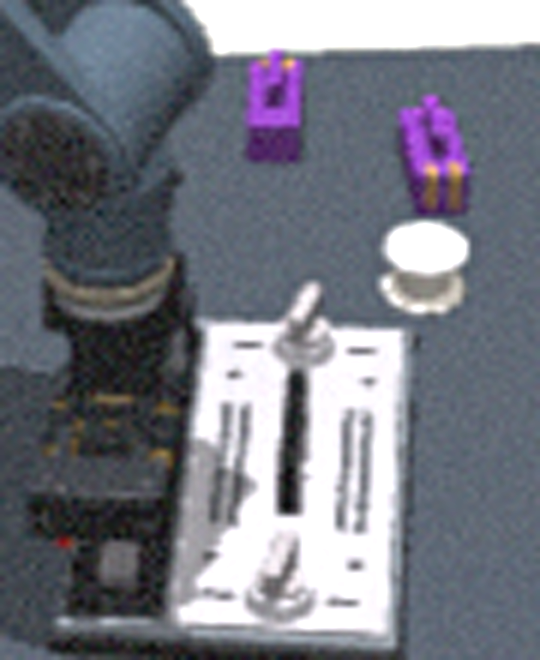

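Emit:
play_rows([
  {"tx": 0, "ty": 0, "tz": -0.012, "turn": 0},
  {"tx": 0, "ty": 0, "tz": -0.007, "turn": 0},
  {"tx": 0, "ty": 0, "tz": -0.005, "turn": 0},
  {"tx": 0, "ty": 0, "tz": -0.0035, "turn": 0},
  {"tx": 0, "ty": 0, "tz": -0.0022, "turn": 0},
  {"tx": 0, "ty": 0, "tz": 0, "turn": 0},
  {"tx": 0, "ty": 0, "tz": 0, "turn": 0},
])

```text
time_s: 68.75
position: [0.4823, -0.0944, 0.1591]
tcp_rot: [[-0.134, -0.991, -0.001], [-0.991, 0.134, 0.001], [-0.001, 0.001, -1.0]]
force: [-1.2, 2.6, 8.9]
opening: 0.007
```

```bash
python3 st.py
```

```text
t 68.75 pos [ 0.4823 -0.0944  0.1591] yaw -97.72 tilt [-0.0006  0.0012] F [-1.19  2.61  8.95] M [ 0.63  0.41 -0.07] open 0.6
```

Emit:
play_rows([
  {"tx": 0, "ty": 0, "tz": 0.015, "turn": 0},
  {"tx": 0, "ty": 0, "tz": 0.03, "turn": 0},
  {"tx": 0, "ty": 0, "tz": 0.04, "turn": 0},
  {"tx": 0, "ty": 0, "tz": 0.04, "turn": 0},
  {"tx": -0.01, "ty": -0.045, "tz": 0, "turn": 0},
  {"tx": -0.01, "ty": -0.045, "tz": 0, "turn": 0},
  {"tx": -0.01, "ty": -0.045, "tz": 0, "turn": 0},
  {"tx": -0.01, "ty": -0.045, "tz": 0, "turn": 0},
  {"tx": -0.01, "ty": -0.045, "tz": 0, "turn": 0},
  {"tx": -0.01, "ty": -0.045, "tz": 0, "turn": 0},
])

```text
time_s: 69.75
position: [0.434, -0.3129, 0.259]
tcp_rot: [[-0.134, -0.991, 0.0], [-0.991, 0.134, -0.001], [0.001, -0.0, -1.0]]
force: [0.7, 0.6, 0.4]
opening: 0.003
```

Emit:
play_rows([
  {"tx": 0, "ty": -0.045, "tz": 0, "turn": 0},
  {"tx": 0, "ty": -0.045, "tz": 0, "turn": 0},
  {"tx": 0, "ty": 0, "tz": 0, "turn": 0},
  {"tx": 0, "ty": 0, "tz": 0, "turn": 0},
  {"tx": 0, "ty": 0, "tz": 0, "turn": 0},
])

```text
time_s: 70.25
position: [0.4343, -0.3821, 0.2584]
tcp_rot: [[-0.134, -0.991, -0.001], [-0.991, 0.134, 0.001], [-0.001, 0.001, -1.0]]
force: [-0.4, 0.0, 0.3]
opening: 0.008
```

```bash
python3 st.py; python3 -c "
from wing import *
look('x4',[None,82,72],[None,82,72],.1305,.1305)
t=cap('top');crop(t,'fin_t.png',195,100,300,170,2)
for k,p in ((0,t),(1,cap('side'))): rapid([pert(p,c[k])],COVER,[.589,-.0284,-7.4],2.0,z=.069)
"
```

```text
t 70.25 pos [ 0.4343 -0.3821  0.2584] yaw -97.69 tilt [-0.0009  0.0013] F [-0.4   0.04  0.31] M [-0.01  0.22  0.  ] open 0.7
[ 0.5887 -0.0289 -7.5026] med|r| [0.261] mean r [0.246]
[ 0.5887 -0.0286 -7.2199] med|r| [0.189] mean r [0.166]
```

View pics/x4.png

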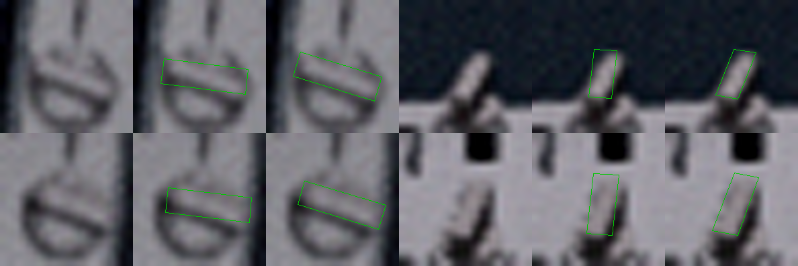

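View pics/fin_t.png

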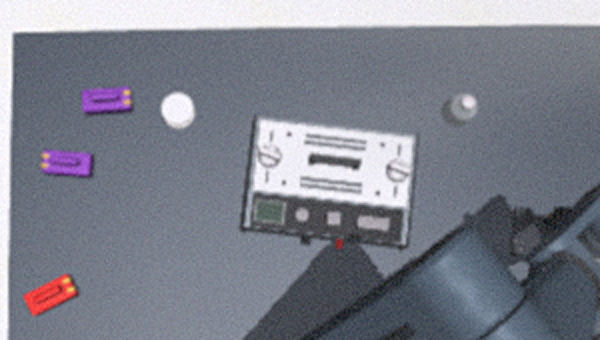

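View pics/x4_s.png

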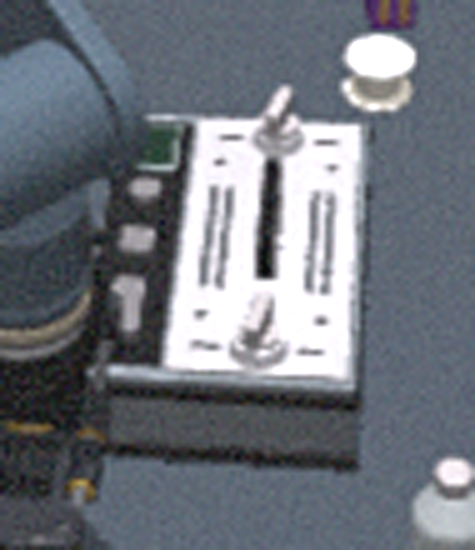

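Both wings are down and turned, the keys are up, the reel and bottle haven't moved, and no dark packs are left on the bench.

```bash
python3 -c "
from rig import bot
print(bot.hand_in())"
```

```text
the job is handed in; nothing more can be done
None
```

The bench power unit is back together, and I handed the job in at about 70 s of the 210 s allowed.

- **Packs:** All three dark packs are in their own bays, contacts towards the springs. The first one touched a rib on the way in (about 18 N). I moved it over by about 2.5 mm and it then went in freely. At release each pack was within about 1 mm of the floor. The picture afterwards showed three evenly spaced fins in the bays.
- **Cover:** It went into the well with no side force and sat down at the expected height. Later pictures show it flat and square.
- **Fasteners:** Both were lined up, pushed in 15 mm (9–10 N) and turned clockwise. The stop came further round than 90°, at about 100–105° of tool turn. The left one had not clearly reached it on the first try, so I gripped it again and turned it until the resistance was firm (0.48 N m). The right one met 0.28 N m. Both stayed down when released.
- **Keys:** Pressed in the order round, square, long. Each went to its stop (15.6, 10.7 and 9.0 N against the 5 N needed), and I lifted clear of each before moving to the next.
- **Last check:** The final pictures show both wings down, all three keys up, the cover in place, no dark pack left on the bench, and the reel and bottle where they were.

**What the checks leave open:**
- The pictures put the wings at about 70–76° in the world, where an exact quarter turn would be 82.6°. That fits the late stop, but I could not read the joints directly.
- The right wing looks 3–4° short of the left, which is within measuring error.
- The two cameras disagreed with each other by up to about 4 mm. Positions taken from them sat about 2 mm off the arm's in y, and I corrected for this from where the packs were actually released.

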